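Count a batch of mounted specimens and tip it into the shipping tin

TASK

Pack this batch: slide the open blue tin along the bench, without lifting it, squarely into the yellow-outlined bay against the stop bar of the counting tray, and set all the specimens that lie on the bench in the tray's front row, before the orange lip. When tin and row are ready together, raise the tray's rear handle so that the front row slides off into the tin, while the two reserve specimens stay behind the lip, and let the tray back down level. Then shut the tin's lid and swing the hasp down over its catch, leaving the tin in the bay and the two jars standing where they are.

Things in the scene. Friction and masses are not known exactly. Their poses are not given: they have to be found in the camera images.
- tray_stand: fixed grey stand of the tipping counting tray. Origin on the bench below the tray's pivot; x along the pivot, -y is the tray's front (the side it tips to), z up. Its foremost part is a low grey stop bar with rubber pads, 150 mm long, 26 mm high, front face at y = -24 mm; its uprights reach x = +-88 mm.
- tray (a joint): tilt of the tray about its pivot (along the stand's x axis, at its y = 0, 50 mm above the bench): 0 = level, resting on posts; grows to 0.7 rad as the rear handle is raised and the front edge dips and moves out over a tin in the bay. Damped: let go, it sinks slowly back to 0 by itself. About 3 N at the handle raises it.
- front_row (a point): middle of the tray's front row, on the deck; tilts with the tray, axes as the stand's when level. Polished steel deck (pieces start to slide at 0.2 to 0.3 rad), 120 mm above the bench when level, 144 mm wide (x +-72 mm) between side walls 14 mm high. The open front edge is at y = -24 mm here, the orange lip's front face at y = +18 mm. Four specimens fit side by side before the lip.
- tray_handle (a point): middle of the tray's rear handle: black round bar, 14 mm diameter, 120 mm along the stand's x (about 100 mm free between its arms), 138 mm above the bench when level. The pivot lies 160 mm towards the front and 88 mm below this point (tray frame). 30 mm free on either side of the bar, nothing below it.
- bay (a point): on the bench, centre of the filling bay, which is outlined in yellow in front of the stand; its axes are the stand's. A tin whose origin is here, with the same axes, stands against the stop bar.
- tin: loose open blue steel tin, 172 (x) x 115 (y) x 55 (z) mm, walls and floor 3 mm, about 0.7 kg; origin at the centre of its underside, z up. Its +y side goes against the stop bar. On the middle of its -y side is a black grip tab 16 mm wide (x), sticking out 36 mm (y -57.5 to -93.5 mm), from 15 to 45 mm high. The lid is hinged on its +x rim and the hasp sits on its -x face.
- lid (a joint): angle of the tin's lid: 0 = shut, 1.75 = open, leaning back. The hinge line runs along the tin's y axis at x = +86 mm, z = 55 mm. The hinge is stiff: the lid stays where it is left; about 2 N at its edge moves it.
- lid_edge (a point): middle of the free edge of the lid, on its outer face, 172 mm from the hinge line; the lid is 115 mm wide and about 5 mm thick
- catch (a point): the catch: a steel peg that sticks out from the lid's free edge, 22 mm to the tin's +y side of its middle, and reaches 193 mm from the hinge line (so 250 mm above the bench with the lid open); with the lid shut it stands before the tin's -x face, 37 mm above the bench
- hasp (a joint): swing hasp, a flat steel bar on the tin's -x face, 5 mm thick (x), 12 mm high. It turns about an axis along the tin's x at x = -104.5, y = -35, z = 45 mm (tin frame): 0 = level over the catch (lid fastened), pointing to the tin's +y; up to 1.4 = raised. Stays where left; 0.5 N moves it. Swing it down only after the lid is shut.
- hasp_end (a point): centre of the red end of the hasp, 70 mm from its axis, 14 mm high and 16 mm long
- lip (a point): middle of the top of the orange raised lip that runs across the deck behind the front row: 6 mm high, 5 mm thick. Behind it the deck runs back 89 mm to a rear wall 14 mm high.
- reserve_1: cream resin specimen disc, 30 mm diameter, 16 mm high, standing on the tray behind the lip; origin at the centre of its underside. Stays there.
- reserve_2: the second such cream disc behind the lip. Stays there.
- section_grinder: fixed grinding machine at the left of the bench, from about y = 0.28 m leftwards in the world frame; its hood overhangs the bench from x = 0.38 m on, from 0.3 to 0.5 m above the bench. Keep clear of it, also when setting out from a place beside it.
- hardener_jar: bystander: amber jar with a white cap, 40 mm diameter, 69 mm high, origin at its underside
- paste_jar: bystander: small white jar with a blue band, 33 mm diameter, 32 mm high, origin at its underside
- black_specimen: finished specimen: black resin disc, 30 mm diameter, 18 mm high, 16 g, lying flat on the bench at the right; origin at the centre of its underside, z along its axis. May be absent.
- red_specimen: finished specimen: red resin disc, 30 mm diameter, 18 mm high, 16 g, lying flat on the bench at the right; origin at the centre of its underside, z along its axis. May be absent.
- cream_specimen: finished specimen: cream resin disc, 30 mm diameter, 18 mm high, 16 g, lying flat on the bench at the right; origin at the centre of its underside, z along its axis. May be absent.
- blue_specimen: finished specimen: blue resin disc, 30 mm diameter, 18 mm high, 16 g, lying flat on the bench at the right; origin at the centre of its underside, z along its axis. May be absent.

How it is judged:
By the outcome, as a careful person would: the job done as asked, in the order asked, and still so for the second after the job is handed in, with the robot touching nothing.
Of black_specimen, red_specimen, cream_specimen, blue_specimen only 2 to 4 are there at a start; the rules pass over those that are not, and their reading is None.
At some moment in a run one of tin may be knocked a few centimetres aside while the robot is not near it.
Once in a run the grip may slacken for a moment while it holds something.
It also fails if it takes over 210 s, if anything falls off the work surface, if the arm or the gripper's body presses on something with over 40 N, if the wrist force passes 120 N, or if a joint passes its speed limit or range.

ROBOT

A 6-joint arm with a two-finger parallel gripper is mounted at the origin on a cart in front of the work surface, level with it; the furniture and walls round the work are solid. World frame = base frame: x ahead of the robot, y to its left, z up, the work surface at z = 0. Lengths are in m, angles in rad, forces in N, time in s.
With the tool pointing down it reaches from about 0.325 to 0.9 m from the base axis. Payload 3.5 kg.
Tool frame: the origin (TCP) lies at the centre of the arm's flange, where the gripper is bolted on; the fingertips stand 173 mm ahead of it and the grasp point (between the pads) lies 155 mm ahead of it; z points along the fingers, y is the direction in which the jaws open and shut (so a half turn about z gives the same grasp; the last joint's range is limited). The gripper opens to 85 mm and grips with 20 to 120 N. Pads are 22 mm wide; open, the fingers measure 114 mm over their backs; the gripper's body (76 mm by 85 mm) begins 54 mm behind the grasp point. The pads swing forward as they close: fully open they stand 13 mm farther back than shut.
Start: joints at [1.1, 0.276, -0.026, 1.268, 0, 1.467], TCP at [0.225, 0.583, 0.405] pointing down, gripper open.
Joint ranges: [-3.12, 3.12], [-0.85, 1.88], [-1.08, 1.24], [-1.95, 2.15], [-1.57, 1.53], [-3.14, 3.14]. Speed limits (rad/s): [2.57, 2.57, 3.14, 3.14, 3.14, 3.14].

INTERFACE

Orientations are given as a rotation vector (axis times angle).
In Python, from plant import readout, grab_frame, workorder gives the robot as it stands. The module is installed in compiled form; this text tells all that it offers.
- The arm moves only by the shell command python3 -m handwheel 'ROWS' [OPENING] [FORCE]. ROWS is JSON, a list of rows, each an object with "translation": the shift along the tool's x, y, z in m, a list of three; "turn": the turn, a rotation vector about the tool's x, y, z in rad, a list of three. In form: [{"translation": [x, y, z], "turn": [rx, ry, rz]}, ...]. A call has exactly 5 rows; each row shifts and turns the pose as measured when the row begins, along the tool's axes as they then stand; what a row does not reach is not made up. A row lasts 1/12 s, in which the tool goes at most 41.7 mm and 7.16 degrees, less where a joint would pass 70% of its speed; a pose out of reach is approached as far as the arm can. A call with a gripper value outside its range is refused whole. OPENING is the opening in per cent of the stroke, from 0 (shut) to 100 (fully open), set as the call begins (- or left out, the last holds). The fingers move at their own pace and stop on an object; FORCE is the grip in N (left out, the last holds). Time passes only in rows, so rows that do not move let the fingers close, or fill a call up. It gives the time, the measured TCP pose, the force and the opening at its end, in the units of the state.
- readout.sense(): the state, without advancing time (a new reading comes with each control period).
- grab_frame(name): name is "scene" or "side" or "wrist"; returns a dict with "img" (420x560x3 uint8, red, green, blue), "intrinsics" (3x3 intrinsics, pixels), "R" (3x3) and "t" (3): a world point X has camera coordinates R X + t; the wrist camera has in their place "hand_eye" (4x4, takes a point from camera to tool coordinates, whose origin is the TCP and whose axes are the flange's). Camera axes: x right, y down, z forward; pixel columns grow to the right and rows downward; lengths in m; the calibration is good to about 2 mm. A picture is of the moment at which its call begins: read the wrist's pose just before it. There is no depth.
- workorder.sign_off(): hands the job in, once; it reports no verdict.
The state is a dict: "clock": time; "joint_pos": joint angles; "joint_velocities": joint speeds; "effort": joint torques, N m; "tcp_pos": TCP position; "eef_rot": TCP orientation; "ft_force": force on the tool from outside, world axes, zero at the start; "ft_torque": the same for the moment, N m; "grip_width": opening from 0.0 (shut) to 1.0 (fully open).
Only numpy, scipy, OpenCV 4.12 (cv2) and the standard library are available. Lean on these libraries where they do the work, as an engineer would, in place of code of your own. Each camera call takes 0.05 s, during which the arm holds its last target.

## Working session

There is one attempt and no reset: what is moved stays moved. The work goes in short steps, Python scripts to look and compute and a shell command to move; the robot and the scene stay as the last step left them, time stands still between calls to the robot, and variables do not carry over. Pictures are saved under pics/ and viewed, and the job is handed in when it is done.

```bash
ls; mkdir -p pics; cat > h.py <<'E'
import numpy as np, cv2
from scipy.spatial.transform import Rotation as Ro
from plant import readout, grab_frame, workorder
def save(n,f): cv2.imwrite('pics/'+n+'.png',cv2.cvtColor(f['img'],cv2.COLOR_RGB2BGR))
def cam(name):
    s=readout.sense(); f=grab_frame(name); K=np.array(f['intrinsics'])
    if name=='wrist':
        H=np.array(f['hand_eye']); R=Ro.from_rotvec(s['eef_rot']).as_matrix(); 
        Rc=R@H[:3,:3]; c=R@H[:3,3]+np.array(s['tcp_pos'])
    else:
        Rc=np.array(f['R']).T; c=-Rc@np.array(f['t'])
    return f,K,Rc,c
def ray(C,u,v):
    f,K,Rc,c=C; d=Rc@np.linalg.solve(K,np.array([u,v,1.])); return c,d/np.linalg.norm(d)
def plane(C,u,v,z):
    c,d=ray(C,u,v); return c+d*(z-c[2])/d[2]
def proj(C,X):
    f,K,Rc,c=C; p=K@(Rc.T@(np.array(X)-c)); return p[:2]/p[2]
def tri(C1,p1,C2,p2):
    c1,d1=ray(C1,*p1);c2,d2=ray(C2,*p2)
    A=np.stack([d1,-d2],1); t=np.linalg.lstsq(A,c2-c1,rcond=None)[0]
    a=c1+d1*t[0];b=c2+d2*t[1]; return (a+b)/2,np.linalg.norm(a-b)
E
python3 - <<'E'
from h import *
np.set_printoptions(precision=4,suppress=True)
s=readout.sense()
for k in s: print(k,np.array(s[k]))
print(Ro.from_rotvec(s['eef_rot']).as_matrix())
for n in ['scene','side','wrist']:
    C=cam(n); save(n+'0',C[0]); print(n,C[3],C[2][:,2], C[1][0,0])
E
```

```text
pics
clock 0.0
joint_pos [ 1.0996  0.2772 -0.0279  1.268  -0.      1.4674]
joint_velocities [-0.0006 -0.0005 -0.0004  0.0016 -0.0005 -0.0001]
effort [ -0.0007 -44.5512  29.5204   0.0166   0.0001   0.    ]
tcp_pos [0.2246 0.5828 0.4035]
eef_rot [-0.5743 -3.088   0.0034]
ft_force [ 0.3989 -0.2724  1.1159]
ft_torque [-0.0131  0.0371  0.0325]
grip_width 0.9995129854186819
[[-0.9331  0.3595 -0.001 ]
 [ 0.3595  0.9331 -0.002 ]
 [ 0.0002 -0.0023 -1.    ]]
scene [-0.7166 -0.2009  1.1376] [ 0.7544  0.1869 -0.6292] 426.16655349346024
side [ 0.0417 -0.309   1.2276] [ 0.362   0.3166 -0.8768] 438.7280813000004
wrist [0.1476 0.6122 0.373 ] [ 0.3006 -0.1185 -0.9464] 354.7655579231984
```

View pics/scene0.png

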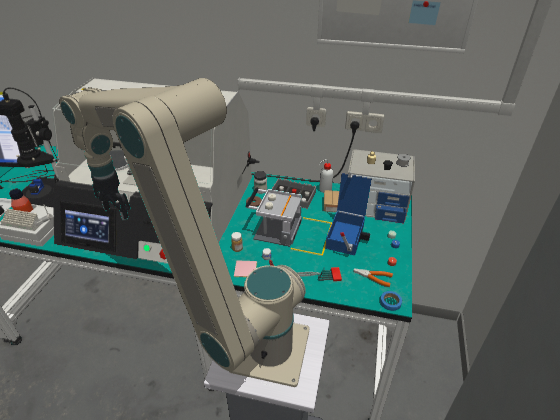

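View pics/side0.png

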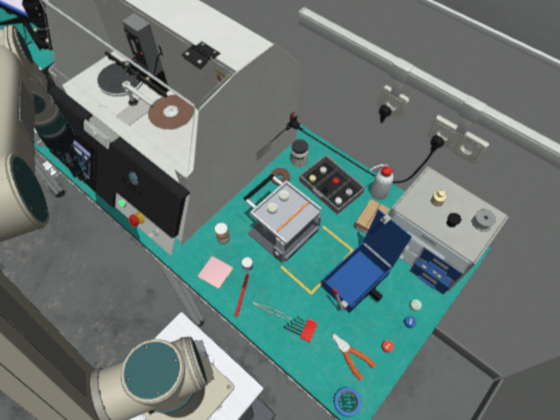

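View pics/wrist0.png

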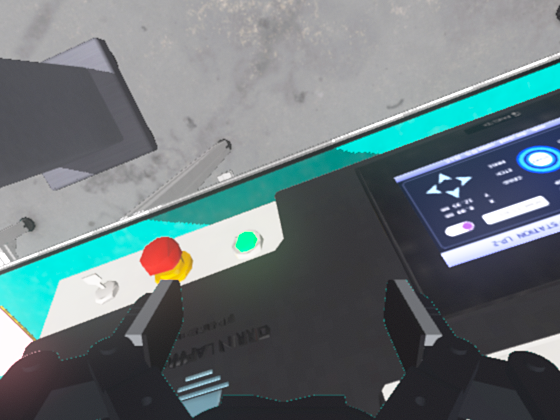

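The views show the tray at around (285,215) in the side view, the open tin at (365,265), and three visible specimens: cream (416,305), blue (410,321) and red (388,346). I'll zoom in to measure.

```bash
python3 - <<'E'
import cv2
im=cv2.imread('pics/side0.png'); cv2.imwrite('pics/side0z.png',cv2.resize(im[160:360,200:450],None,fx=3.2,fy=3,interpolation=cv2.INTER_CUBIC)[:600])
im=cv2.imread('pics/scene0.png'); cv2.imwrite('pics/scene0z.png',cv2.resize(im[160:310,220:420],None,fx=4,fy=4,interpolation=cv2.INTER_CUBIC))
E
```

```text
(no output)
```

View pics/side0z.png

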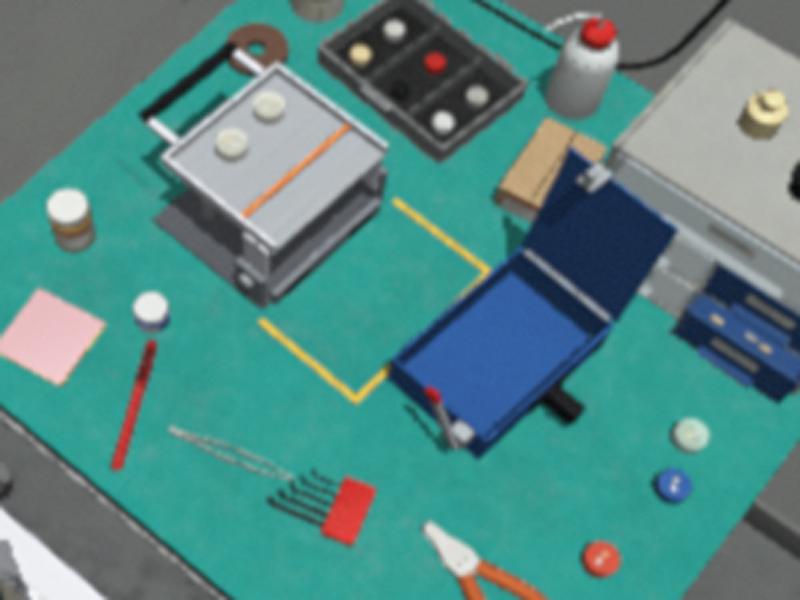

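View pics/scene0z.png

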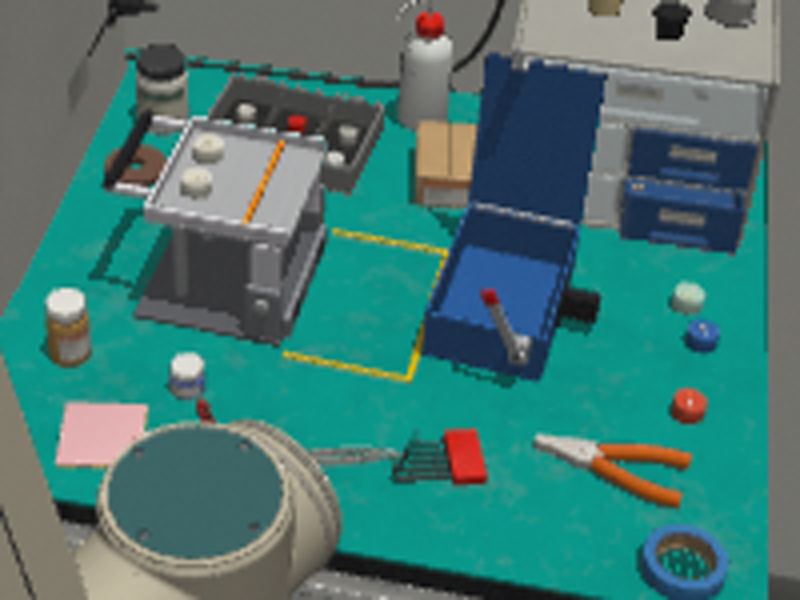

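```bash
cat >> h.py <<'E'
def zs(x,y): return x/3.2+200-.35, y/3+160-.33
def zc(x,y): return x/4+220-.375, y/4+160-.375
E
python3 - <<'E'
from h import *
np.set_printoptions(precision=4,suppress=True)
S=cam('side');C=cam('scene')
for n,p,q,z in [('cream',(691,433),(688,297),.018),('blue',(673,484),(702,335),.018),('red',(601,558),(688,405),.018),
 ('ycornL',(356,400),(409,379),0),('yL end',(262,320),(285,354),0),('yR end',(395,201),(333,232),0),('ycR',(488,270),(447,251),0),
 ('tin grip tip',(570,410),(598,305),.045),('hasp axis',(462,430),(520,347),.045),('hasp red',(432,394),(488,297),.1),
 ('tin corner -x+y',(393,365),(427,350),.0),('tin corner -x-y bottom',(479,455),(541,380),0),('tin rim -x+y',(400,357),(430,326),.055),
 ('lid top corner +y',(572,152),(490,55),.22),('lid top corner -y',(674,232),(606,75),.22),
 ('lip end L',(247,213),(247,219),.126),('lip end R',(347,127),(281,143),.126),
 ('handleL',(150,115),(112,187),.138),('handleR',(232,50),(147,118),.138),
 ('res1',(268,103),(207,147),.136),('res2',(231,140),(196,181),.136),
 ('jar cap',(69,204),(66,302),.069),('paste',(151,306),(187,367),.032)]:
    a=plane(S,*zs(*p),z);b=plane(C,*zc(*q),z);t,e=tri(S,zs(*p),C,zc(*q)); print(n,a[:2],b[:2],t,round(e,4))
E
```

```text
cream [ 0.6002 -0.3387] [ 0.594  -0.3392] [ 0.604  -0.3396  0.0096] 0.0014
blue [ 0.5477 -0.3535] [ 0.5419 -0.3539] [ 0.551  -0.3544  0.01  ] 0.0012
red [ 0.4494 -0.3445] [ 0.4442 -0.3439] [ 0.4519 -0.3448  0.0105] 0.0001
ycornL [ 0.4362 -0.0885] [ 0.4375 -0.0896] [ 0.4354 -0.0894  0.0022] 0.0009
yL end [0.4442 0.0321] [0.444  0.0312] [0.4441 0.0317 0.0001] 0.0009
yR end [0.6342 0.0213] [0.6341 0.0209] [ 0.6342  0.0211 -0.    ] 0.0003
ycR [ 0.6292 -0.0967] [ 0.6307 -0.0988] [ 0.6276 -0.0981  0.003 ] 0.0019
tin grip tip [ 0.5373 -0.2454] [ 0.5314 -0.2532] [ 0.5388 -0.2493  0.0395] 0.0086
hasp axis [ 0.4595 -0.1851] [ 0.4568 -0.1873] [ 0.4603 -0.1861  0.0421] 0.0025
hasp red [ 0.4505 -0.1515] [ 0.4568 -0.1529] [ 0.4474 -0.153   0.1083] 0.0006
tin corner -x+y [ 0.4872 -0.0917] [ 0.4805 -0.1004] [ 0.4884 -0.0953 -0.0059] 0.0092
tin corner -x-y bottom [ 0.4654 -0.2069] [ 0.4646 -0.2107] [ 0.465  -0.2088  0.0002] 0.0038
tin rim -x+y [ 0.4777 -0.1011] [ 0.4552 -0.1032] [ 0.4883 -0.0982  0.0252] 0.0047
lid top corner +y [ 0.6632 -0.1189] [ 0.6682 -0.1187] [ 0.6601 -0.1195  0.2253] 0.0007
lid top corner -y [ 0.6509 -0.2266] [ 0.6592 -0.2292] [ 0.6448 -0.2281  0.2298] 0.0016
lip end L [0.4774 0.0788] [0.4849 0.0782] [0.4737 0.0756 0.1354] 0.0001
lip end R [0.6096 0.0718] [0.608  0.0724] [0.6108 0.0728 0.1238] 0.0004
handleL [0.4963 0.2128] [0.4881 0.2103] [0.4996 0.2154 0.1292] 0.0029
handleR [0.6032 0.2068] [0.6027 0.2081] [0.604  0.208  0.1367] 0.0011
res1 [0.5784 0.1409] [0.5722 0.1387] [0.5812 0.1422 0.1296] 0.0025
res2 [0.5242 0.1387] [0.5175 0.1357] [0.5268 0.1397 0.1293] 0.0033
jar cap [0.3985 0.2319] [0.3951 0.2308] [0.3997 0.2331 0.0649] 0.0012
paste [0.3777 0.111 ] [0.3737 0.1093] [0.3789 0.1116 0.0272] 0.002
```

```bash
cat >> h.py <<'E'
def plan(p,head,n,tilt=(0,0),s=None):
    """rows to reach TCP p, tool x heading 'head' (deg), tool down; tilt=rotvec (x,y world, rad) applied after. n rows."""
    s=s or readout.sense(); p0=np.array(s['tcp_pos']);R0=Ro.from_rotvec(s['eef_rot'])
    h=np.deg2rad(head); x=np.array([np.cos(h),np.sin(h),0]); z=np.array([0,0,-1.])
    R1=Ro.from_rotvec([tilt[0],tilt[1],0])*Ro.from_matrix(np.stack([x,np.cross(z,x),z],1))
    dr=(R0.inv()*R1).as_rotvec(); step=(np.array(p)-p0)/n
    print('t=%.2f'%s['clock'],'at',p0.round(4),'dist/row mm',round(np.linalg.norm(step)*1e3,1),'deg/row',round(np.rad2deg(np.linalg.norm(dr))/n,2))
    R=R0; rows=[]
    for i in range(n):
        t=R.inv().apply(step); rows.append(([round(float(v),4) for v in t],[round(float(v),3) for v in dr/n])); R=R*Ro.from_rotvec(dr/n)
    for r in rows: print(r)
def st():
    s=readout.sense(); R=Ro.from_rotvec(s['eef_rot']).as_matrix()
    print('t=%.2f'%s['clock'],np.round(s['tcp_pos'],4),'head %.2f'%np.rad2deg(np.arctan2(R[1,0],R[0,0])),'zax',R[:,2].round(3),'F',np.round(s['ft_force'],1),'grip',round(s['grip_width'],3))
E
python3 -c "
from h import *
plan((.22,.27,.42),158.9,8)"
```

```text
t=0.25 at [0.2246 0.583  0.4041] dist/row mm 39.2 deg/row 0.01
([-0.0135, -0.0367, -0.0019], [-0.0, -0.0, 0.0])
([-0.0135, -0.0367, -0.0019], [-0.0, -0.0, 0.0])
([-0.0135, -0.0367, -0.002], [-0.0, -0.0, 0.0])
([-0.0135, -0.0367, -0.002], [-0.0, -0.0, 0.0])
([-0.0135, -0.0367, -0.002], [-0.0, -0.0, 0.0])
([-0.0135, -0.0367, -0.002], [-0.0, -0.0, 0.0])
([-0.0135, -0.0367, -0.002], [-0.0, -0.0, 0.0])
([-0.0135, -0.0367, -0.002], [-0.0, -0.0, 0.0])
```

```bash
python3 -m handwheel '[{"translation":[-0.013,-0.037,-0.002],"turn":[0,0,0]},{"translation":[-0.013,-0.037,-0.002],"turn":[0,0,0]},{"translation":[-0.013,-0.037,-0.002],"turn":[0,0,0]},{"translation":[-0.013,-0.037,-0.002],"turn":[0,0,0]},{"translation":[-0.013,-0.037,-0.002],"turn":[0,0,0]}]' && python3 -c "
from h import *
st();plan((.22,.27,.42),158.9,5)"
```

```text
clock: 0.67
tcp_pos: [0.2196, 0.3874, 0.41]
eef_rot: [-0.564, -3.09, 0.001]
ft_force: [0.7, -0.5, 0.7]
grip_width: 1.001
t=0.67 [0.2196 0.3874 0.41  ] head 159.29 zax [-0.001 -0.    -1.   ] F [ 0.7 -0.5  0.7] grip 1.001
t=0.67 at [0.2196 0.3874 0.41  ] dist/row mm 23.6 deg/row 0.08
([-0.0084, -0.0219, -0.002], [-0.0, -0.0, 0.001])
([-0.0084, -0.0219, -0.002], [-0.0, -0.0, 0.001])
([-0.0084, -0.0219, -0.002], [-0.0, -0.0, 0.001])
([-0.0085, -0.0219, -0.002], [-0.0, -0.0, 0.001])
([-0.0085, -0.0219, -0.002], [-0.0, -0.0, 0.001])
```

```bash
python3 -m handwheel '[{"translation":[-0.008,-0.022,-0.002],"turn":[0,0,0]},{"translation":[-0.008,-0.022,-0.002],"turn":[0,0,0]},{"translation":[-0.008,-0.022,-0.002],"turn":[0,0,0]},{"translation":[-0.008,-0.022,-0.002],"turn":[0,0,0]},{"translation":[-0.008,-0.022,-0.002],"turn":[0,0,0]}]' && python3 -c "
from h import *
st();plan((.40,-0.12,.42),90,14)"
```

```text
clock: 1.08
tcp_pos: [0.2148, 0.261, 0.4195]
eef_rot: [-0.564, -3.09, 0.005]
ft_force: [0.8, 0.2, 0.5]
grip_width: 0.998
t=1.08 [0.2148 0.261  0.4195] head 159.30 zax [-0.002 -0.003 -1.   ] F [0.8 0.2 0.5] grip 0.998
t=1.08 at [0.2148 0.261  0.4195] dist/row mm 30.3 deg/row 4.95
([-0.022, -0.0208, 0.0], [-0.0, 0.0, 0.086])
([-0.0237, -0.0188, 0.0], [-0.0, 0.0, 0.086])
([-0.0252, -0.0167, 0.0], [-0.0, 0.0, 0.086])
([-0.0266, -0.0145, 0.0], [-0.0, 0.0, 0.086])
([-0.0277, -0.0121, -0.0], [-0.0, 0.0, 0.086])
([-0.0287, -0.0097, -0.0], [-0.0, 0.0, 0.086])
([-0.0294, -0.0072, -0.0], [-0.0, 0.0, 0.086])
([-0.0299, -0.0046, -0.0], [-0.0, 0.0, 0.086])
([-0.0302, -0.002, -0.0], [-0.0, 0.0, 0.086])
([-0.0303, 0.0006, -0.0], [-0.0, 0.0, 0.086])
([-0.0301, 0.0032, -0.0], [-0.0, 0.0, 0.086])
([-0.0297, 0.0058, -0.0], [-0.0, 0.0, 0.086])
([-0.0291, 0.0083, -0.0], [-0.0, 0.0, 0.086])
([-0.0283, 0.0108, -0.0], [-0.0, 0.0, 0.086])
```

```bash
python3 -m handwheel '[{"translation":[-0.022,-0.021,0],"turn":[0,0,0.086]},{"translation":[-0.024,-0.019,0],"turn":[0,0,0.086]},{"translation":[-0.025,-0.017,0],"turn":[0,0,0.086]},{"translation":[-0.027,-0.0145,0],"turn":[0,0,0.086]},{"translation":[-0.028,-0.012,0],"turn":[0,0,0.086]}]' && python3 -m handwheel '[{"translation":[-0.029,-0.010,0],"turn":[0,0,0.086]},{"translation":[-0.029,-0.007,0],"turn":[0,0,0.086]},{"translation":[-0.030,-0.005,0],"turn":[0,0,0.086]},{"translation":[-0.030,-0.002,0],"turn":[0,0,0.086]},{"translation":[-0.030,0,0],"turn":[0,0,0.086]}]' && python3 -c "
from h import *
st();plan((.42,-0.18,.42),90,5)"
```

```text
clock: 1.5
tcp_pos: [0.2785, 0.1176, 0.4206]
eef_rot: [1.224, 2.89, 0.001]
ft_force: [0.3, 0.8, 0.2]
grip_width: 0.999
clock: 1.92
tcp_pos: [0.3412, -0.0276, 0.4221]
eef_rot: [1.84, 2.537, 0.008]
ft_force: [0.8, 0.5, 0.4]
grip_width: 1.004
t=1.92 [ 0.3412 -0.0276  0.4221] head 108.08 zax [ 0.009 -0.001 -1.   ] F [0.8 0.5 0.4] grip 1.004
t=1.92 at [ 0.3412 -0.0276  0.4221] dist/row mm 34.3 deg/row 3.62
([-0.0339, 0.0055, 0.0006], [0.002, 0.0, 0.063])
([-0.0335, 0.0076, 0.0006], [0.002, 0.0, 0.063])
([-0.0329, 0.0097, 0.0005], [0.002, 0.0, 0.063])
([-0.0322, 0.0118, 0.0005], [0.002, 0.0, 0.063])
([-0.0314, 0.0138, 0.0005], [0.002, 0.0, 0.063])
```

```bash
python3 -m handwheel '[{"translation":[-0.034,0.014,0.0006],"turn":[0,0,0.063]},{"translation":[-0.034,0.016,0.0006],"turn":[0,0,0.063]},{"translation":[-0.033,0.018,0.0005],"turn":[0,0,0.063]},{"translation":[-0.032,0.021,0.0005],"turn":[0,0,0.063]},{"translation":[-0.032,0.024,0.0005],"turn":[0,0,0.063]}]' && python3 - <<'E'
from h import *
st()
for n in ['wrist','side','scene']: save(n+'1',cam(n)[0])
im=cv2.imread('pics/side1.png'); cv2.imwrite('pics/side1z.png',cv2.resize(im[160:360,200:450],None,fx=3.2,fy=3,interpolation=cv2.INTER_CUBIC)[:600])
E
```

```text
clock: 2.33
tcp_pos: [0.4627, -0.1825, 0.4207]
eef_rot: [2.24, 2.192, 0.011]
ft_force: [0.4, 0.7, 0.8]
grip_width: 0.998
t=2.33 [ 0.4627 -0.1825  0.4207] head 88.76 zax [ 0.01 -0.   -1.  ] F [0.4 0.7 0.8] grip 0.998
```

View pics/wrist1.png

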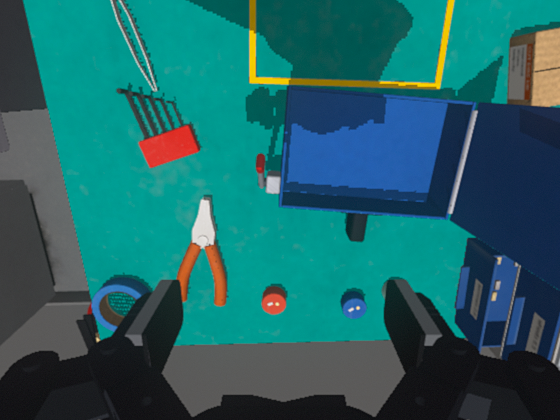

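View pics/side1z.png

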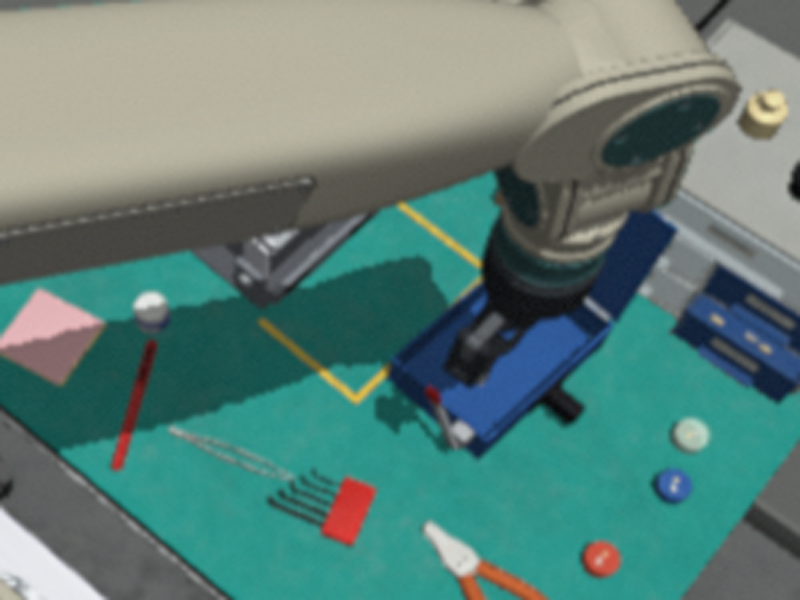

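```bash
cat > q.py <<'E'
from h import *
np.set_printoptions(precision=4,suppress=True)
W=cam('wrist')
for n,u,v,z in [('rim-x+y',288,87,.055),('rim+x+y',474,102,.055),('rim+x-y',450,217,.055),('rim-x-y',281,206,.055),('tab tip L',347,241,.03),('tab tip R',366,241,.03),('tab',356,228,.045),('red',274,297,.018),('blue',353,303,.018),('bayL',251,81,0),('bayR',439,86,0),('bayRtop',452,0,0),('bayLtop',251,0,0)]:
    print(n,plane(W,u,v,z))
im=cv2.imread('pics/wrist1.png'); cv2.imwrite('pics/w1z.png',cv2.resize(im[190:250,260:470],None,fx=3.8,fy=3.8,interpolation=cv2.INTER_CUBIC))
E
python3 q.py
```

```text
rim-x+y [ 0.474  -0.0989  0.055 ]
rim+x+y [ 0.6425 -0.1152  0.055 ]
rim+x-y [ 0.6353 -0.226   0.055 ]
rim-x-y [ 0.4652 -0.2103  0.055 ]
tab tip L [ 0.5372 -0.261   0.03  ]
tab tip R [ 0.5582 -0.2615  0.03  ]
tab [ 0.5431 -0.2397  0.045 ]
red [ 0.4541 -0.3378  0.018 ]
blue [ 0.55   -0.3489  0.018 ]
bayL [ 0.4372 -0.092   0.    ]
bayR [ 0.6324 -0.1009  0.    ]
bayRtop [ 0.6354 -0.0223  0.    ]
bayLtop [ 0.4409 -0.0187  0.    ]
```

View pics/w1z.png

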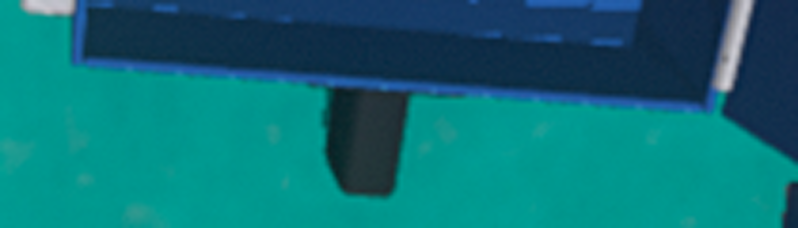

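```bash
python3 -c "
from h import *
plan((.5475,-0.2405,.30),85.1,5)"
```

```text
t=2.53 at [ 0.4625 -0.1816  0.4202] dist/row mm 31.7 deg/row 0.77
([-0.0115, 0.017, 0.0242], [0.002, -0.0, 0.013])
([-0.0112, 0.0172, 0.0241], [0.002, -0.0, 0.013])
([-0.011, 0.0174, 0.0241], [0.002, -0.0, 0.013])
([-0.0108, 0.0176, 0.0241], [0.002, -0.0, 0.013])
([-0.0105, 0.0178, 0.0241], [0.002, -0.0, 0.013])
```

```bash
python3 -m handwheel '[{"translation":[-0.0115,0.017,0.024],"turn":[0.002,0,0.013]},{"translation":[-0.011,0.017,0.024],"turn":[0.002,0,0.013]},{"translation":[-0.011,0.0175,0.024],"turn":[0.002,0,0.013]},{"translation":[-0.011,0.0175,0.024],"turn":[0.002,0,0.013]},{"translation":[-0.0105,0.018,0.024],"turn":[0.002,0,0.013]}]' && python3 - <<'E'
from h import *
st(); W=cam('wrist'); save('wrist2',W[0]); plan((.5475,-0.2405,.187),85.1,5)
E
```

```text
clock: 2.95
tcp_pos: [0.5468, -0.2356, 0.3062]
eef_rot: [2.301, 2.128, 0.006]
ft_force: [-0.2, 0.1, 0.9]
grip_width: 0.997
t=2.95 [ 0.5468 -0.2356  0.3062] head 85.51 zax [ 0.008 -0.003 -1.   ] F [-0.2  0.1  0.9] grip 0.997
t=3.00 at [ 0.5481 -0.2368  0.3007] dist/row mm 22.8 deg/row 0.09
([-0.0007, -0.0002, 0.0227], [0.001, 0.0, 0.001])
([-0.0007, -0.0001, 0.0227], [0.001, 0.0, 0.001])
([-0.0007, -0.0001, 0.0227], [0.001, 0.0, 0.001])
([-0.0007, -0.0001, 0.0227], [0.001, 0.0, 0.001])
([-0.0008, -0.0001, 0.0227], [0.001, 0.0, 0.001])
```

View pics/wrist2.png

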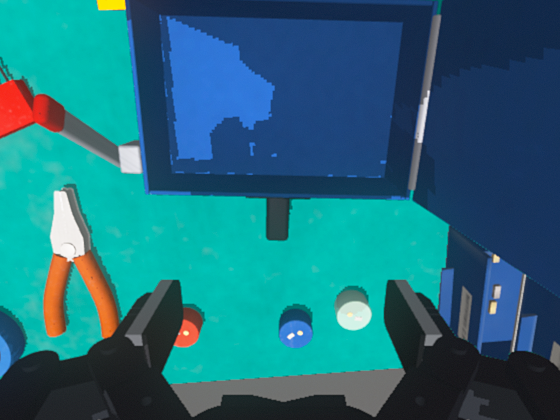

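The wrist view shows the tab centred between the fingers at (277,215), with the red, blue and cream discs at (187,327), (296,327) and (353,308). I'm descending now.

```bash
python3 -m handwheel '[{"translation":[-0.001,0,0.023],"turn":[0.001,0,0]},{"translation":[-0.001,0,0.023],"turn":[0.001,0,0]},{"translation":[-0.001,0,0.023],"turn":[0.001,0,0]},{"translation":[-0.001,0,0.023],"turn":[0.001,0,0]},{"translation":[-0.001,0,0.020],"turn":[0.001,0,0]}]' && python3 - <<'E'
from h import *
st(); W=cam('wrist'); save('wrist3',W[0]); plan((.5475,-0.2405,.187),85.1,5)
E
```

```text
clock: 3.42
tcp_pos: [0.5479, -0.2367, 0.1896]
eef_rot: [2.295, 2.139, 0.002]
ft_force: [-0.2, -0.3, 0.2]
grip_width: 1.0
t=3.42 [ 0.5479 -0.2367  0.1896] head 85.96 zax [ 0.004 -0.002 -1.   ] F [-0.2 -0.3  0.2] grip 1.0
t=3.47 at [ 0.5459 -0.2356  0.1856] dist/row mm 1.1 deg/row 0.17
([-0.0009, 0.0004, -0.0003], [-0.0, -0.0, 0.003])
([-0.0009, 0.0004, -0.0003], [-0.0, -0.0, 0.003])
([-0.0009, 0.0004, -0.0003], [-0.0, -0.0, 0.003])
([-0.0009, 0.0004, -0.0003], [-0.0, -0.0, 0.003])
([-0.0009, 0.0004, -0.0003], [-0.0, -0.0, 0.003])
```

View pics/wrist3.png

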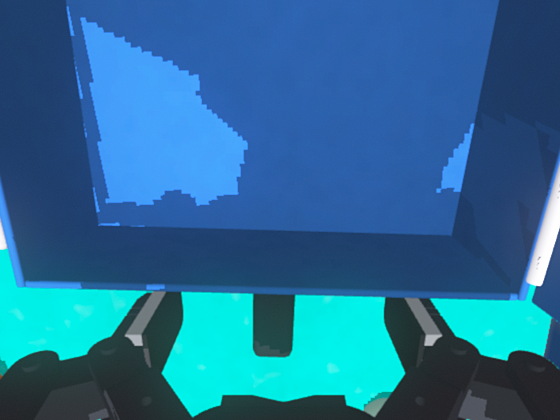

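```bash
python3 -m handwheel '[{"translation":[-0.003,0.001,0],"turn":[0,0,0.008]},{"translation":[-0.001,0,0],"turn":[0,0,0.008]},{"translation":[0,0,0],"turn":[0,0,0]},{"translation":[0,0,0],"turn":[0,0,0]},{"translation":[0,0,0],"turn":[0,0,0]}]' && python3 -m handwheel '[{"translation":[0,0,0],"turn":[0,0,0]},{"translation":[0,0,0],"turn":[0,0,0]},{"translation":[0,0,0],"turn":[0,0,0]},{"translation":[0,0,0],"turn":[0,0,0]},{"translation":[0,0,0],"turn":[0,0,0]}]' 0 60 && python3 - <<'E'
from h import *
st(); W=cam('wrist'); save('wrist4',W[0])
E
```

```text
clock: 3.88
tcp_pos: [0.5456, -0.2369, 0.1895]
eef_rot: [-2.311, -2.124, 0.001]
ft_force: [0.2, -0.6, 0.3]
grip_width: 1.002
clock: 4.3
tcp_pos: [0.5473, -0.2379, 0.1936]
eef_rot: [2.31, 2.123, 0.003]
ft_force: [-0.6, 0.1, -0.6]
grip_width: 0.302
t=4.30 [ 0.5473 -0.2379  0.1936] head 85.17 zax [ 0.005 -0.002 -1.   ] F [-0.6  0.1 -0.6] grip 0.302
```

View pics/wrist4.png

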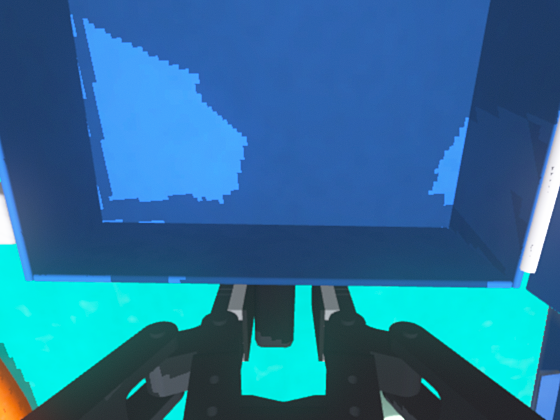

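```bash
python3 -m handwheel '[{"translation":[0,0,0.001],"turn":[0,0,0]},{"translation":[0,0,0.001],"turn":[0,0,0]},{"translation":[0,0,0.001],"turn":[0,0,0]},{"translation":[0,0,0],"turn":[0,0,0]},{"translation":[0,0,0],"turn":[0,0,0]}]' 0 60 && python3 - <<'E'
from h import *
st()
for i in range(4): cam('wrist'); st()
plan((.5335,-.112,.190),87.3,10)
E
```

```text
clock: 4.77
tcp_pos: [0.547, -0.238, 0.1937]
eef_rot: [2.31, 2.124, 0.0]
ft_force: [-0.5, 0.5, 0.3]
grip_width: 0.177
t=4.77 [ 0.547  -0.238   0.1937] head 85.20 zax [ 0.003 -0.002 -1.   ] F [-0.5  0.5  0.3] grip 0.177
t=4.82 [ 0.547  -0.238   0.1937] head 85.19 zax [ 0.003 -0.002 -1.   ] F [ 0.3 -0.1  1.4] grip 0.174
t=4.87 [ 0.547  -0.238   0.1936] head 85.19 zax [ 0.003 -0.002 -1.   ] F [ 1.5 -0.2  1.5] grip 0.169
t=4.92 [ 0.547  -0.238   0.1937] head 85.19 zax [ 0.003 -0.002 -1.   ] F [-0.1  0.3  1. ] grip 0.177
t=4.97 [ 0.547  -0.238   0.1937] head 85.19 zax [ 0.003 -0.002 -1.   ] F [-0.2 -0.5  1.4] grip 0.175
t=4.97 at [ 0.547  -0.238   0.1937] dist/row mm 12.7 deg/row 0.21
([0.0124, -0.0024, 0.0003], [0.0, 0.0, -0.004])
([0.0125, -0.0024, 0.0003], [0.0, 0.0, -0.004])
([0.0125, -0.0023, 0.0003], [0.0, 0.0, -0.004])
([0.0125, -0.0023, 0.0003], [0.0, 0.0, -0.004])
([0.0125, -0.0022, 0.0003], [0.0, 0.0, -0.004])
([0.0125, -0.0022, 0.0003], [0.0, 0.0, -0.004])
([0.0125, -0.0021, 0.0004], [0.0, 0.0, -0.004])
([0.0125, -0.0021, 0.0004], [0.0, 0.0, -0.004])
([0.0125, -0.002, 0.0004], [0.0, 0.0, -0.004])
([0.0125, -0.002, 0.0004], [0.0, 0.0, -0.004])
```

```bash
python3 -m handwheel '[{"translation":[0.009,-0.002,0.0001],"turn":[0,0,-0.004]},{"translation":[0.0125,-0.002,0.0001],"turn":[0,0,-0.004]},{"translation":[0.0125,-0.002,0.0001],"turn":[0,0,-0.004]},{"translation":[0.0125,-0.002,0.0001],"turn":[0,0,-0.004]},{"translation":[0.0125,-0.002,0.0001],"turn":[0,0,-0.004]}]' && python3 - <<'E'
from h import *
st()
plan((.5335,-.114,.1935),87.3,5)
E
```

```text
clock: 5.38
tcp_pos: [0.5426, -0.1778, 0.1937]
eef_rot: [2.287, 2.138, -0.003]
ft_force: [0.2, -2.6, 1.7]
grip_width: 0.175
t=5.38 [ 0.5426 -0.1778  0.1937] head 86.14 zax [ 0.006 -0.01  -1.   ] F [ 0.2 -2.6  1.7] grip 0.175
t=5.38 at [ 0.5426 -0.1778  0.1937] dist/row mm 12.9 deg/row 0.27
([0.0126, -0.0027, -0.0001], [0.001, 0.002, -0.004])
([0.0126, -0.0026, -0.0001], [0.001, 0.002, -0.004])
([0.0126, -0.0026, -0.0], [0.001, 0.002, -0.004])
([0.0126, -0.0025, -0.0], [0.001, 0.002, -0.004])
([0.0126, -0.0025, 0.0], [0.001, 0.002, -0.004])
```

```bash
python3 -m handwheel '[{"translation":[0.010,-0.0025,0.0001],"turn":[0.001,0.002,-0.004]},{"translation":[0.011,-0.0025,0.0001],"turn":[0.001,0.002,-0.004]},{"translation":[0.011,-0.0025,0.0001],"turn":[0.001,0.002,-0.004]},{"translation":[0.010,-0.0025,0.0001],"turn":[0,0.002,-0.004]},{"translation":[0.007,-0.002,0],"turn":[0,0,-0.004]}]' && python3 - <<'E'
from h import *
st()
for n in ['wrist','side','scene']: save(n+'5',cam(n)[0])
im=cv2.imread('pics/side5.png'); cv2.imwrite('pics/side5z.png',cv2.resize(im[160:360,200:450],None,fx=3.2,fy=3,interpolation=cv2.INTER_CUBIC)[:600])
st()
E
```

```text
clock: 5.8
tcp_pos: [0.5327, -0.1203, 0.1937]
eef_rot: [2.264, 2.171, 0.002]
ft_force: [1.2, -2.9, 0.7]
grip_width: 0.175
t=5.80 [ 0.5327 -0.1203  0.1937] head 87.60 zax [ 0.005 -0.003 -1.   ] F [ 1.2 -2.9  0.7] grip 0.175
t=5.95 [ 0.5323 -0.1199  0.1936] head 87.65 zax [ 0.004  0.002 -1.   ] F [0.9 5.6 4.8] grip 0.17
```

View pics/wrist5.png

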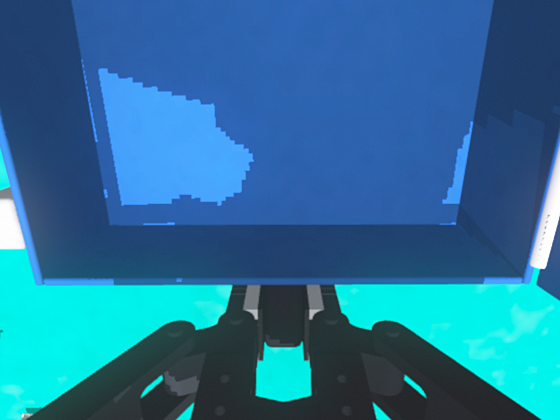

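View pics/side5z.png

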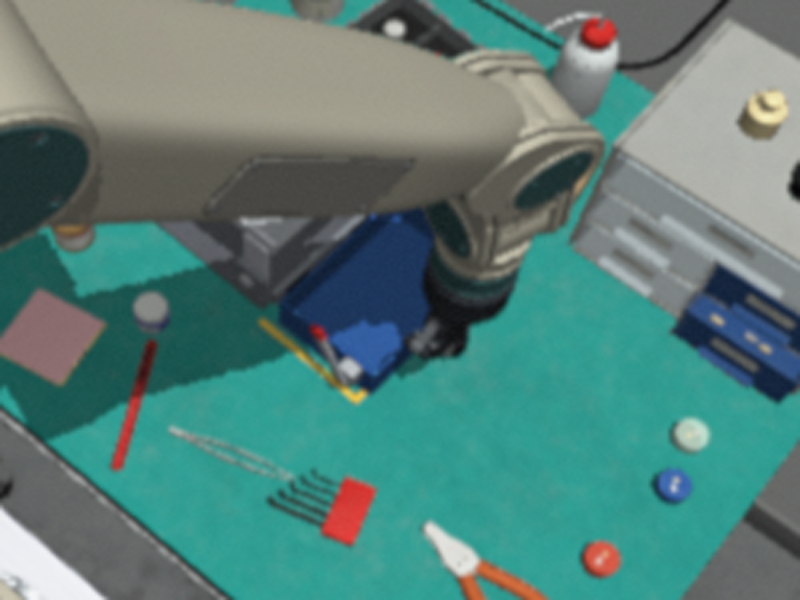

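```bash
python3 -m handwheel '[{"translation":[0.004,0.0005,0],"turn":[0,0,0.001]},{"translation":[0.004,0,0],"turn":[0,0,0.001]},{"translation":[0.003,0,0],"turn":[0,0,0.001]},{"translation":[0.002,0,0],"turn":[0,0,0]},{"translation":[0.002,0,0],"turn":[0,0,0]}]' && python3 -c "
from h import *
st()"
```

```text
clock: 6.37
tcp_pos: [0.5336, -0.107, 0.1936]
eef_rot: [2.269, 2.164, -0.005]
ft_force: [-1.1, -5.1, 2.6]
grip_width: 0.176
t=6.37 [ 0.5336 -0.107   0.1936] head 87.29 zax [ 0.002 -0.007 -1.   ] F [-1.1 -5.1  2.6] grip 0.176
```

```bash
python3 -m handwheel '[{"translation":[0.002,0,0],"turn":[0,0,0]},{"translation":[0.002,0,0],"turn":[0,0,0]},{"translation":[0.002,0,0],"turn":[0,0,0]},{"translation":[0.002,0,0],"turn":[0,0,0]},{"translation":[0.002,0,0],"turn":[0,0,0]}]' && python3 -c "
from h import *
st()"
```

```text
clock: 6.78
tcp_pos: [0.5336, -0.1022, 0.1939]
eef_rot: [2.269, 2.148, -0.03]
ft_force: [-2.1, -10.0, 1.9]
grip_width: 0.175
t=6.78 [ 0.5336 -0.1022  0.1939] head 86.86 zax [-0.002 -0.026 -1.   ] F [ -2.1 -10.    1.9] grip 0.175
```

```bash
python3 -m handwheel '[{"translation":[0,0,0],"turn":[0,0,0]},{"translation":[0,0,0],"turn":[0,0,0]},{"translation":[0,0,0],"turn":[0,0,0]},{"translation":[0,0,0],"turn":[0,0,0]},{"translation":[0,0,0],"turn":[0,0,0]}]' 60 && python3 -c "
from h import *
st(); plan((.5336,-.125,.40),87,10)"
```

```text
clock: 7.2
tcp_pos: [0.5321, -0.0999, 0.1917]
eef_rot: [2.275, 2.155, -0.023]
ft_force: [0.0, -0.3, -0.1]
grip_width: 0.603
t=7.20 [ 0.5321 -0.0999  0.1917] head 86.90 zax [-0.006 -0.016 -1.   ] F [ 0.  -0.3 -0.1] grip 0.603
t=7.20 at [ 0.5321 -0.0999  0.1917] dist/row mm 21.0 deg/row 0.1
([-0.0028, 0.0002, -0.0208], [-0.0, 0.002, -0.0])
([-0.0028, 0.0002, -0.0208], [-0.0, 0.002, -0.0])
([-0.0028, 0.0002, -0.0208], [-0.0, 0.002, -0.0])
([-0.0027, 0.0002, -0.0208], [-0.0, 0.002, -0.0])
([-0.0027, 0.0002, -0.0208], [-0.0, 0.002, -0.0])
([-0.0027, 0.0002, -0.0208], [-0.0, 0.002, -0.0])
([-0.0026, 0.0002, -0.0208], [-0.0, 0.002, -0.0])
([-0.0026, 0.0003, -0.0208], [-0.0, 0.002, -0.0])
([-0.0026, 0.0003, -0.0208], [-0.0, 0.002, -0.0])
([-0.0025, 0.0003, -0.0208], [-0.0, 0.002, -0.0])
```

```bash
python3 -m handwheel '[{"translation":[-0.003,0,-0.02],"turn":[0,0.002,0]},{"translation":[-0.004,0,-0.025],"turn":[0,0.002,0]},{"translation":[-0.004,0,-0.03],"turn":[0,0.002,0]},{"translation":[-0.004,0,-0.03],"turn":[0,0.002,0]},{"translation":[-0.004,0,-0.03],"turn":[0,0.002,0]}]' && python3 -m handwheel '[{"translation":[-0.02,0,-0.03],"turn":[0,0.002,0]},{"translation":[-0.02,0,-0.03],"turn":[0,0.002,0]},{"translation":[-0.02,0,-0.01],"turn":[0,0.002,0]},{"translation":[-0.02,0,0],"turn":[0,0,0]},{"translation":[-0.02,0,0],"turn":[0,0,0]}]' && python3 - <<'E'
from h import *
st()
for n in ['wrist','side','scene']: save(n+'6',cam(n)[0])
im=cv2.imread('pics/side6.png'); cv2.imwrite('pics/side6z.png',cv2.resize(im[160:360,200:450],None,fx=3.2,fy=3,interpolation=cv2.INTER_CUBIC)[:600])
E
```

```text
clock: 7.62
tcp_pos: [0.5269, -0.1144, 0.3212]
eef_rot: [-2.26, -2.148, 0.024]
ft_force: [-0.1, -0.5, -0.1]
grip_width: 0.599
clock: 8.03
tcp_pos: [0.5252, -0.2146, 0.4024]
eef_rot: [-2.256, -2.161, 0.002]
ft_force: [0.3, -0.4, -0.9]
grip_width: 0.6
t=8.03 [ 0.5252 -0.2146  0.4024] head 87.53 zax [-0.014  0.012 -1.   ] F [ 0.3 -0.4 -0.9] grip 0.6
```

View pics/wrist6.png

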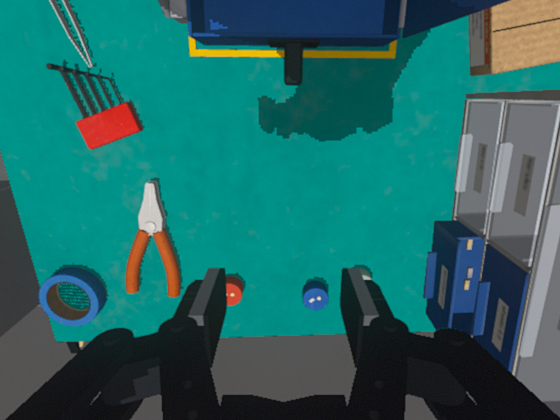

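View pics/side6z.png

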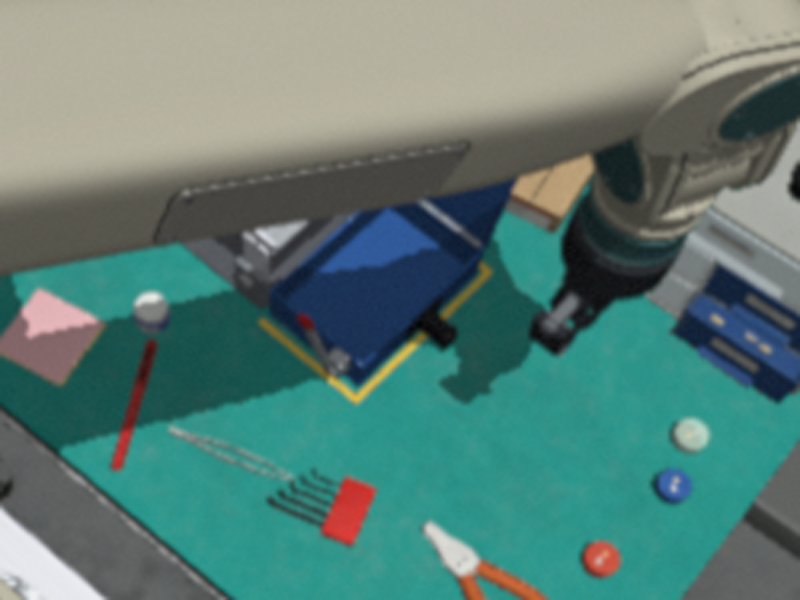

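```bash
python3 - <<'E'
import cv2
im=cv2.imread('pics/wrist6.png'); cv2.imwrite('pics/w6z.png',cv2.resize(im[0:100,160:430],None,fx=2.96,fy=4,interpolation=cv2.INTER_CUBIC))
E
```

```text
(no output)
```

View pics/w6z.png

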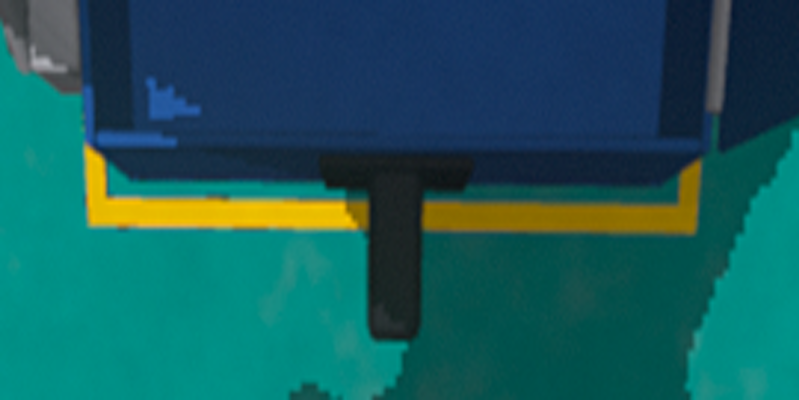

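```bash
python3 -c "
from h import *
plan((.44,-.335,.33),177.3,15)"
```

```text
t=8.18 at [ 0.5248 -0.2148  0.4009] dist/row mm 10.9 deg/row 5.99
([-0.0083, -0.0052, 0.0047], [-0.0, -0.002, -0.105])
([-0.0077, -0.006, 0.0047], [-0.0, -0.002, -0.105])
([-0.007, -0.0068, 0.0047], [-0.0, -0.002, -0.105])
([-0.0063, -0.0075, 0.0047], [-0.0, -0.002, -0.105])
([-0.0055, -0.0081, 0.0047], [-0.0, -0.002, -0.105])
([-0.0046, -0.0087, 0.0048], [-0.0, -0.002, -0.105])
([-0.0036, -0.0091, 0.0048], [-0.0, -0.002, -0.105])
([-0.0027, -0.0094, 0.0048], [-0.0, -0.002, -0.105])
([-0.0017, -0.0097, 0.0048], [-0.0, -0.002, -0.105])
([-0.0006, -0.0098, 0.0048], [-0.0, -0.002, -0.105])
([0.0004, -0.0098, 0.0048], [-0.0, -0.002, -0.105])
([0.0014, -0.0097, 0.0048], [-0.0, -0.002, -0.105])
([0.0024, -0.0095, 0.0047], [-0.0, -0.002, -0.105])
([0.0034, -0.0092, 0.0047], [-0.0, -0.002, -0.105])
([0.0044, -0.0088, 0.0047], [-0.0, -0.002, -0.105])
```

```bash
python3 -m handwheel '[{"translation":[-0.008,-0.005,0.005],"turn":[0,-0.002,-0.105]},{"translation":[-0.008,-0.006,0.005],"turn":[0,-0.002,-0.105]},{"translation":[-0.007,-0.007,0.005],"turn":[0,-0.002,-0.105]},{"translation":[-0.006,-0.0075,0.005],"turn":[0,-0.002,-0.105]},{"translation":[-0.0055,-0.008,0.005],"turn":[0,-0.002,-0.105]}]' && python3 -m handwheel '[{"translation":[-0.0045,-0.009,0.005],"turn":[0,-0.002,-0.105]},{"translation":[-0.0035,-0.009,0.005],"turn":[0,-0.002,-0.105]},{"translation":[-0.0025,-0.0095,0.005],"turn":[0,-0.002,-0.105]},{"translation":[-0.0015,-0.0095,0.005],"turn":[0,-0.002,-0.105]},{"translation":[-0.0005,-0.01,0.005],"turn":[0,-0.002,-0.105]}]' && python3 -m handwheel '[{"translation":[0.0005,-0.01,0.005],"turn":[0,-0.002,-0.105]},{"translation":[0.0015,-0.01,0.005],"turn":[0,-0.002,-0.105]},{"translation":[0.0025,-0.0095,0.005],"turn":[0,-0.002,-0.105]},{"translation":[0.0035,-0.009,0.005],"turn":[0,-0.002,-0.105]},{"translation":[0.0045,-0.009,0.005],"turn":[0,-0.002,-0.105]}]' && python3 - <<'E'
from h import *
st()
W=cam('wrist'); save('wrist7',W[0])
E
```

```text
clock: 8.6
tcp_pos: [0.4965, -0.2498, 0.3729]
eef_rot: [-1.581, -2.692, -0.002]
ft_force: [-0.1, 0.1, -0.0]
grip_width: 0.605
clock: 9.02
tcp_pos: [0.4672, -0.2849, 0.3425]
eef_rot: [-0.776, -3.025, -0.015]
ft_force: [0.7, -0.7, 0.4]
grip_width: 0.6
clock: 9.43
tcp_pos: [0.4397, -0.3213, 0.3118]
eef_rot: [0.089, -3.13, -0.036]
ft_force: [-0.2, 0.4, 0.2]
grip_width: 0.6
t=9.43 [ 0.4397 -0.3213  0.3118] head -176.74 zax [-0.011  0.022 -1.   ] F [-0.2  0.4  0.2] grip 0.6
```

View pics/wrist7.png

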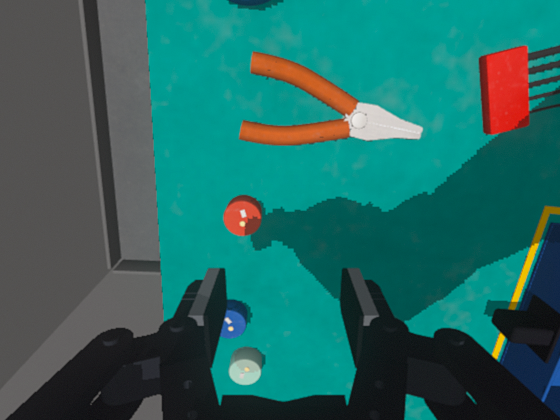

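```bash
cat >> h.py <<'E'
HS={'red':[((0,120,90),(8,255,255)),((172,120,90),(180,255,255))],'blue':[((102,110,60),(122,255,255))],'cream':[((20,8,120),(80,110,255))]}
def disc(C,col,near,z=.009,r=45):
    hsv=cv2.cvtColor(C[0]['img'],cv2.COLOR_RGB2HSV); m=sum(cv2.inRange(hsv,np.array(a),np.array(b)) for a,b in HS[col])
    n,l,stt,cc=cv2.connectedComponentsWithStats(cv2.morphologyEx(m.astype(np.uint8),cv2.MORPH_CLOSE,np.ones((5,5),np.uint8)))
    out=[]
    for i in range(1,n):
        if stt[i,4]>30 and np.hypot(*(cc[i]-near))<r: out.append((stt[i,4],cc[i].round(1),stt[i,:4],plane(C,*cc[i],z).round(4)))
    for o in sorted(out,key=lambda o:-o[0])[:3]: print(col,*o)
E
python3 - <<'E'
from h import *
st(); W=cam('wrist')
disc(W,'red',(243,215)); disc(W,'blue',(233,320)); disc(W,'cream',(246,366))
E
```

```text
t=9.48 [ 0.4388 -0.322   0.3106] head -176.62 zax [-0.013  0.023 -1.   ] F [-0.8 -1.4 -0.4] grip 0.599
red 1111 [242.7 218.4] [224 199  38  39] [ 0.4536 -0.3476  0.009 ]
blue 774 [233.2 322.5] [219 303  28  38] [ 0.5531 -0.3538  0.009 ]
cream 662 [244.6 373.5] [229 361  32  27] [ 0.6095 -0.3423  0.009 ]
```

```bash
python3 - <<'E'
from h import *
f=grab_frame('wrist');H=np.array(f['hand_eye']);K=np.array(f['intrinsics'])
def tip(u1,u2,v,g):
    z=K[0,0]*g/(u2-u1)
    for u in (u1,u2): print((H@np.r_[z*np.linalg.solve(K,[u,v,1]),1])[:3].round(4))
tip(225,343,269,.051); tip(182,386,281,.085)
im=f['img'][240:420,160:420]; cv2.imwrite('pics/w8z.png',cv2.cvtColor(cv2.resize(im,None,fx=3,fy=3),cv2.COLOR_RGB2BGR))
E
python3 -c "
from h import *
plan((.453,-.346,.25),177.3,5)"
```

```text
[ 0.0089 -0.0257  0.1675]
[0.0089 0.0253 0.1676]
[ 0.0069 -0.0428  0.161 ]
[0.0068 0.0422 0.161 ]
t=9.58 at [ 0.4396 -0.3215  0.3118] dist/row mm 13.6 deg/row 1.12
([-0.0026, -0.0053, 0.0122], [0.005, -0.002, 0.019])
([-0.0026, -0.0052, 0.0123], [0.005, -0.002, 0.019])
([-0.0027, -0.0051, 0.0123], [0.005, -0.002, 0.019])
([-0.0028, -0.005, 0.0123], [0.005, -0.002, 0.019])
([-0.0028, -0.0049, 0.0123], [0.005, -0.002, 0.019])
```

View pics/w8z.png

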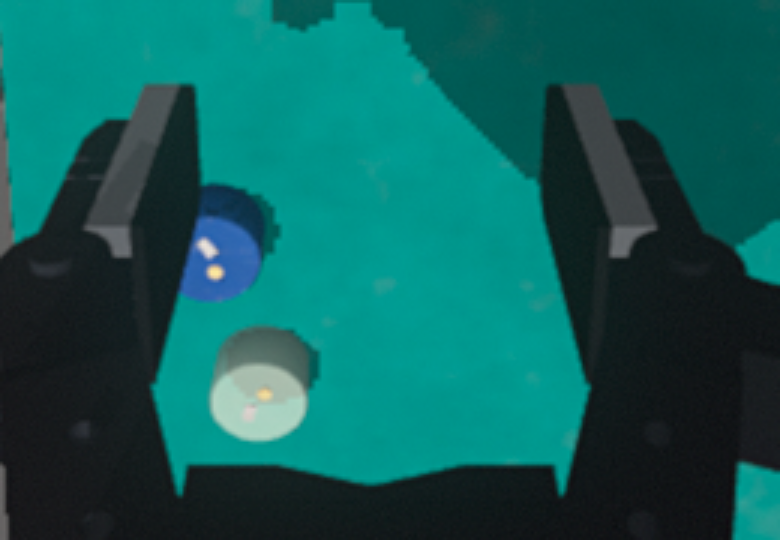

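```bash
python3 -m handwheel '[{"translation":[-0.0026,-0.0053,0.012],"turn":[0.005,-0.002,0.019]},{"translation":[-0.0026,-0.0053,0.012],"turn":[0.005,-0.002,0.019]},{"translation":[-0.0027,-0.005,0.012],"turn":[0.005,-0.002,0.019]},{"translation":[-0.0027,-0.005,0.012],"turn":[0.005,-0.002,0.019]},{"translation":[-0.0027,-0.005,0.012],"turn":[0.005,-0.002,0.019]}]' && python3 - <<'E'
from h import *
st()
W=cam('wrist'); save('wrist9',W[0]); disc(W,'red',(280,260),r=150)
plan((.453,-.346,.177),177.3,5)
E
```

```text
clock: 10.0
tcp_pos: [0.4567, -0.3426, 0.254]
eef_rot: [0.097, 3.134, -0.006]
ft_force: [0.4, 0.5, 0.3]
grip_width: 0.6
t=10.00 [ 0.4567 -0.3426  0.254 ] head 176.44 zax [ 0.006 -0.004 -1.   ] F [0.4 0.5 0.3] grip 0.6
red 1778 [277.9 216.9] [255 192  48  50] [ 0.4532 -0.3473  0.009 ]
t=10.05 at [ 0.4565 -0.3426  0.2516] dist/row mm 15.0 deg/row 0.19
([0.0007, -0.0007, 0.0149], [-0.001, 0.001, -0.003])
([0.0007, -0.0007, 0.0149], [-0.001, 0.001, -0.003])
([0.0007, -0.0007, 0.0149], [-0.001, 0.001, -0.003])
([0.0007, -0.0007, 0.0149], [-0.001, 0.001, -0.003])
([0.0007, -0.0007, 0.0149], [-0.001, 0.001, -0.003])
```

View pics/wrist9.png

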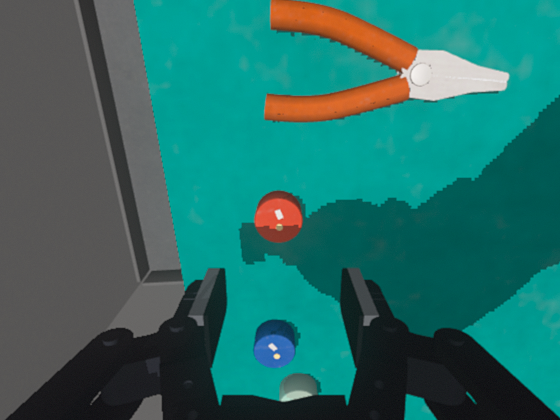

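```bash
python3 -m handwheel '[{"translation":[0.0007,-0.001,0.015],"turn":[-0.001,0.001,-0.003]},{"translation":[0.0007,-0.001,0.015],"turn":[-0.001,0.001,-0.003]},{"translation":[0.0007,-0.001,0.015],"turn":[-0.001,0.001,-0.003]},{"translation":[0.0007,-0.001,0.015],"turn":[-0.001,0.001,-0.003]},{"translation":[0.0007,-0.001,0.012],"turn":[-0.001,0.001,-0.003]}]' && python3 -c "
from h import *
st();cam('wrist'); st()"
```

```text
clock: 10.47
tcp_pos: [0.4572, -0.3446, 0.1818]
eef_rot: [0.081, 3.135, 0.003]
ft_force: [-0.1, 0.1, -1.0]
grip_width: 0.602
t=10.47 [ 0.4572 -0.3446  0.1818] head 177.04 zax [ 0.005  0.001 -1.   ] F [-0.1  0.1 -1. ] grip 0.602
t=10.52 [ 0.4563 -0.3439  0.1796] head 177.05 zax [ 0.002  0.004 -1.   ] F [-0.9  0.4 -1.4] grip 0.602
```

```bash
python3 -m handwheel '[{"translation":[0.002,-0.002,0.002],"turn":[0,0,0]},{"translation":[0.001,-0.001,0.001],"turn":[0,0,0]},{"translation":[0,0,0],"turn":[0,0,0]},{"translation":[0,0,0],"turn":[0,0,0]},{"translation":[0,0,0],"turn":[0,0,0]}]' && python3 -c "
from h import *
st();W=cam('wrist'); st(); save('wrist10',W[0])"
```

```text
clock: 10.93
tcp_pos: [0.4539, -0.3461, 0.1781]
eef_rot: [0.082, 3.137, 0.007]
ft_force: [1.2, 0.2, 0.8]
grip_width: 0.597
t=10.93 [ 0.4539 -0.3461  0.1781] head 177.00 zax [ 0.003  0.004 -1.   ] F [1.2 0.2 0.8] grip 0.597
t=10.98 [ 0.454  -0.3463  0.1783] head 177.00 zax [ 0.004  0.004 -1.   ] F [-0.4 -0.8  0.1] grip 0.601
```

View pics/wrist10.png

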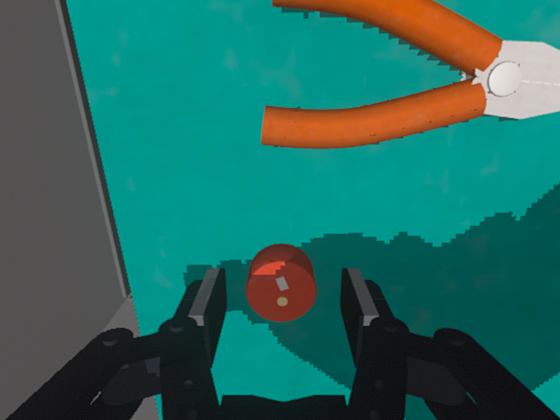

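The red disc at (282,282) is centred between the fingers, so I'll close on it.

```bash
python3 -m handwheel '[{"translation":[0,0,0],"turn":[0,0,0]},{"translation":[0,0,0],"turn":[0,0,0]},{"translation":[0,0,0],"turn":[0,0,0]},{"translation":[0,0,0],"turn":[0,0,0]},{"translation":[0,0,0],"turn":[0,0,0]}]' 0 50 && python3 -c "
from h import *
st(); plan((.50,-.20,.36),177.3,10)"
```

```text
clock: 11.4
tcp_pos: [0.4548, -0.3471, 0.1804]
eef_rot: [0.083, 3.134, 0.002]
ft_force: [0.2, -0.1, -0.1]
grip_width: 0.323
t=11.40 [ 0.4548 -0.3471  0.1804] head 176.97 zax [ 0.006  0.001 -1.   ] F [ 0.2 -0.1 -0.1] grip 0.323
t=11.40 at [ 0.4548 -0.3471  0.1804] dist/row mm 23.7 deg/row 0.05
([-0.0039, 0.015, -0.0179], [0.0, 0.001, -0.001])
([-0.0039, 0.0149, -0.0179], [0.0, 0.001, -0.001])
([-0.0038, 0.0149, -0.0179], [0.0, 0.001, -0.001])
([-0.0038, 0.0149, -0.0179], [0.0, 0.001, -0.001])
([-0.0038, 0.0149, -0.0179], [0.0, 0.001, -0.001])
([-0.0038, 0.0149, -0.0179], [0.0, 0.001, -0.001])
([-0.0038, 0.0149, -0.0179], [0.0, 0.001, -0.001])
([-0.0038, 0.0149, -0.018], [0.0, 0.001, -0.001])
([-0.0038, 0.0149, -0.018], [0.0, 0.001, -0.001])
([-0.0038, 0.0149, -0.018], [0.0, 0.001, -0.001])
```

```bash
python3 -m handwheel '[{"translation":[0,0,-0.015],"turn":[0,0,0]},{"translation":[0,0.005,-0.025],"turn":[0,0.001,0]},{"translation":[-0.004,0.015,-0.03],"turn":[0,0.001,0]},{"translation":[-0.005,0.02,-0.03],"turn":[0,0.001,0]},{"translation":[-0.005,0.02,-0.03],"turn":[0,0.001,0]}]' && python3 -c "
from h import *
st(); W=cam('wrist'); save('wrist11',W[0]);  plan((.50,.055,.38),177.3,15)"
```

```text
clock: 11.82
tcp_pos: [0.4679, -0.2871, 0.3059]
eef_rot: [-0.093, -3.128, -0.019]
ft_force: [0.7, -0.6, 0.2]
grip_width: 0.326
t=11.82 [ 0.4679 -0.2871  0.3059] head 176.60 zax [-0.012  0.013 -1.   ] F [ 0.7 -0.6  0.2] grip 0.326
t=11.87 at [ 0.4705 -0.2856  0.3126] dist/row mm 23.2 deg/row 0.05
([-0.0007, 0.0228, -0.0043], [0.001, -0.0, -0.001])
([-0.0007, 0.0228, -0.0043], [0.001, -0.0, -0.001])
([-0.0007, 0.0228, -0.0043], [0.001, -0.0, -0.001])
([-0.0007, 0.0228, -0.0043], [0.001, -0.0, -0.001])
([-0.0007, 0.0228, -0.0043], [0.001, -0.0, -0.001])
([-0.0007, 0.0228, -0.0044], [0.001, -0.0, -0.001])
([-0.0008, 0.0228, -0.0044], [0.001, -0.0, -0.001])
([-0.0008, 0.0228, -0.0044], [0.001, -0.0, -0.001])
([-0.0008, 0.0228, -0.0044], [0.001, -0.0, -0.001])
([-0.0008, 0.0228, -0.0044], [0.001, -0.0, -0.001])
([-0.0008, 0.0228, -0.0044], [0.001, -0.0, -0.001])
([-0.0008, 0.0228, -0.0044], [0.001, -0.0, -0.001])
([-0.0008, 0.0228, -0.0045], [0.001, -0.0, -0.001])
([-0.0009, 0.0228, -0.0045], [0.001, -0.0, -0.001])
([-0.0009, 0.0228, -0.0045], [0.001, -0.0, -0.001])
```

View pics/wrist11.png

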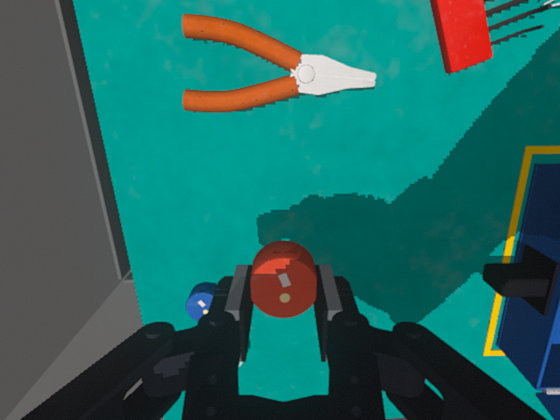

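```bash
python3 -m handwheel '[{"translation":[0,0.034,-0.008],"turn":[0.001,0,-0.001]},{"translation":[0,0.034,-0.008],"turn":[0.001,0,-0.001]},{"translation":[0,0.034,-0.008],"turn":[0.001,0,-0.001]},{"translation":[0,0.034,-0.008],"turn":[0.001,0,-0.001]},{"translation":[0,0.034,-0.008],"turn":[0.001,0,-0.001]}]' && python3 -m handwheel '[{"translation":[-0.002,0.034,-0.004],"turn":[0.001,0,0]},{"translation":[-0.002,0.034,-0.003],"turn":[0.001,0,0]},{"translation":[-0.002,0.034,-0.003],"turn":[0,0,0]},{"translation":[-0.002,0.034,0],"turn":[0,0,0]},{"translation":[-0.002,0.02,0],"turn":[0,0,0]}]' && python3 -c "
from h import *
st(); W=cam('wrist'); save('wrist12',W[0]);  plan((.50,.055,.38),177.3,5)"
```

```text
clock: 12.28
tcp_pos: [0.4821, -0.1153, 0.3582]
eef_rot: [0.092, 3.134, -0.005]
ft_force: [0.3, 0.1, -0.6]
grip_width: 0.329
clock: 12.7
tcp_pos: [0.5006, 0.0488, 0.37]
eef_rot: [0.09, 3.128, -0.008]
ft_force: [0.4, 0.3, -0.5]
grip_width: 0.323
t=12.70 [0.5006 0.0488 0.37  ] head 176.69 zax [ 0.012 -0.006 -1.   ] F [ 0.4  0.3 -0.5] grip 0.323
t=12.75 at [0.501  0.0506 0.37  ] dist/row mm 2.2 deg/row 0.18
([0.0002, 0.0009, -0.002], [-0.001, 0.003, -0.002])
([0.0002, 0.0009, -0.002], [-0.001, 0.003, -0.002])
([0.0002, 0.0009, -0.002], [-0.001, 0.003, -0.002])
([0.0002, 0.0009, -0.002], [-0.001, 0.003, -0.002])
([0.0002, 0.0009, -0.002], [-0.001, 0.003, -0.002])
```

View pics/wrist12.png

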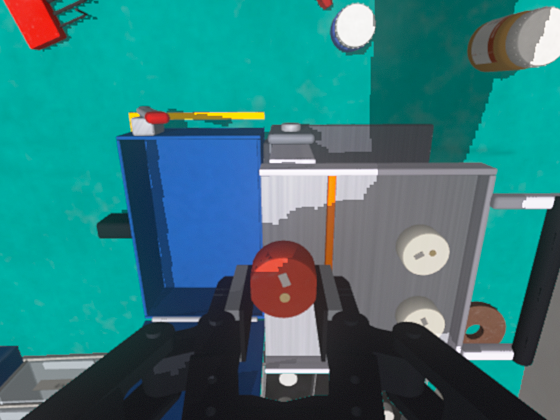

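```bash
python3 - <<'E'
import cv2
im=cv2.imread('pics/wrist12.png'); cv2.imwrite('pics/w12z.png',cv2.resize(im[150:390,230:350],None,fx=2.5,fy=2.5,interpolation=cv2.INTER_CUBIC))
E
```

```text
(no output)
```

View pics/w12z.png

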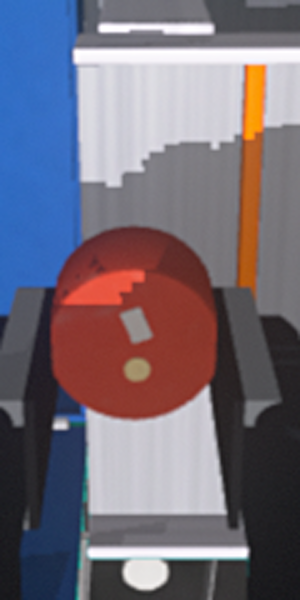

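```bash
python3 - <<'E'
from h import *
W=cam('wrist'); st()
z=lambda x,y:(230+x/2.5-.3,150+y/2.5-.3)
def pr(n,x,y,h): print(n,plane(W,*z(x,y),h).round(4))
pr('edge near',78,70,.12);pr('edge far',88,515,.12);pr('lip near',247,66,.126);pr('lip mid',240,285,.126);pr('lip back near',266,66,.126)
pr('wall near top in',160,62,.134);pr('wall near base',160,65,.12);pr('wall far base',170,515,.12);pr('wallfar top in',170,545,.134)
E
```

```text
t=12.80 [0.5009 0.0487 0.3699] head 176.84 zax [ 0.012 -0.006 -1.   ] F [ 0.6 -0.7  0.1] grip 0.325
edge near [0.474  0.0368 0.12  ]
edge far [0.6137 0.0291 0.12  ]
lip near [0.4737 0.0788 0.126 ]
lip mid [0.534  0.0761 0.126 ]
lip back near [0.474  0.0835 0.126 ]
wall near top in [0.4696 0.0574 0.134 ]
wall near base [0.4738 0.0576 0.12  ]
wall far base [0.615  0.0541 0.12  ]
wallfar top in [0.6133 0.0537 0.134 ]
```

```bash
python3 -c "
from h import *
plan((.504,.0565,.3025),177.3,5)"
```

```text
t=12.80 at [0.5009 0.0487 0.3699] dist/row mm 13.6 deg/row 0.18
([-0.0004, 0.0017, 0.0135], [-0.001, 0.002, -0.002])
([-0.0004, 0.0016, 0.0135], [-0.001, 0.002, -0.002])
([-0.0004, 0.0016, 0.0135], [-0.001, 0.002, -0.002])
([-0.0005, 0.0016, 0.0135], [-0.001, 0.002, -0.002])
([-0.0005, 0.0016, 0.0135], [-0.001, 0.002, -0.002])
```

```bash
python3 -m handwheel '[{"translation":[-0.0005,0.0017,0.016],"turn":[-0.001,0.002,-0.002]},{"translation":[-0.0005,0.0017,0.015],"turn":[-0.001,0.002,-0.002]},{"translation":[-0.0005,0.0016,0.013],"turn":[-0.001,0.002,-0.002]},{"translation":[-0.0005,0.0016,0.010],"turn":[-0.001,0.002,-0.002]},{"translation":[0,0.0016,0.006],"turn":[-0.001,0.002,-0.002]}]' && python3 -c "
from h import *
st(); W=cam('wrist'); st(); save('wrist13',W[0]);  plan((.504,.0565,.3015),177.3,5)"
```

```text
clock: 13.22
tcp_pos: [0.505, 0.0552, 0.309]
eef_rot: [0.068, 3.134, -0.005]
ft_force: [-0.4, -0.7, 0.1]
grip_width: 0.318
t=13.22 [0.505  0.0552 0.309 ] head 177.51 zax [ 0.007 -0.003 -1.   ] F [-0.4 -0.7  0.1] grip 0.318
t=13.27 [0.5044 0.0553 0.3079] head 177.52 zax [ 0.004 -0.003 -1.   ] F [-0.1 -0.5 -1.7] grip 0.327
t=13.27 at [0.5044 0.0553 0.3079] dist/row mm 1.3 deg/row 0.07
([0.0001, 0.0002, 0.0013], [-0.001, 0.001, 0.001])
([0.0001, 0.0002, 0.0013], [-0.001, 0.001, 0.001])
([0.0001, 0.0002, 0.0013], [-0.001, 0.001, 0.001])
([0.0001, 0.0002, 0.0013], [-0.001, 0.001, 0.001])
([0.0001, 0.0002, 0.0013], [-0.001, 0.001, 0.001])
```

View pics/wrist13.png

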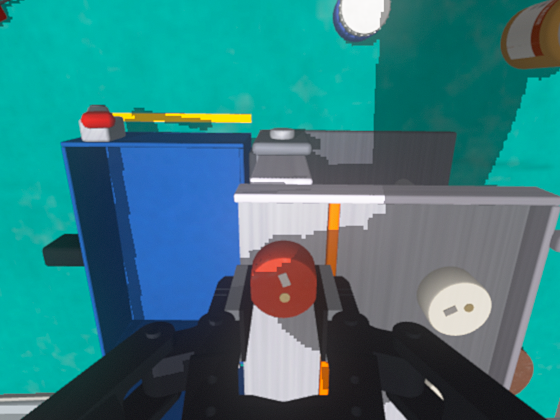

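```bash
python3 -m handwheel '[{"translation":[0,0,0.0025],"turn":[0,0,0]},{"translation":[0,0,0.002],"turn":[0,0,0]},{"translation":[0,0,0.0015],"turn":[0,0,0]},{"translation":[0,0,0.001],"turn":[0,0,0]},{"translation":[0,0,0.0],"turn":[0,0,0]}]' && python3 -c "
from h import *
st()"
```

```text
clock: 13.68
tcp_pos: [0.505, 0.0538, 0.3011]
eef_rot: [0.071, 3.135, -0.005]
ft_force: [-0.3, 1.0, -0.1]
grip_width: 0.326
t=13.68 [0.505  0.0538 0.3011] head 177.40 zax [ 0.005 -0.004 -1.   ] F [-0.3  1.  -0.1] grip 0.326
```

```bash
python3 -m handwheel '[{"translation":[0,0.003,0],"turn":[0,0,0]},{"translation":[0,0.002,0],"turn":[0,0,0]},{"translation":[0,0.0,0],"turn":[0,0,0]},{"translation":[0,0,0],"turn":[0,0,0]},{"translation":[0,0,0],"turn":[0,0,0]}]' && python3 -c "
from h import *
st()"
```

```text
clock: 14.1
tcp_pos: [0.506, 0.0595, 0.3027]
eef_rot: [0.071, 3.132, -0.005]
ft_force: [0.1, -0.5, 0.2]
grip_width: 0.322
t=14.10 [0.506  0.0595 0.3027] head 177.42 zax [ 0.009 -0.004 -1.   ] F [ 0.1 -0.5  0.2] grip 0.322
```

```bash
python3 -m handwheel '[{"translation":[0,-0.001,0.0007],"turn":[0,0,0]},{"translation":[0,0,0],"turn":[0,0,0]},{"translation":[0,0,0],"turn":[0,0,0]},{"translation":[0,0,0],"turn":[0,0,0]},{"translation":[0,0,0],"turn":[0,0,0]}]' 45 && python3 -m handwheel '[{"translation":[0,0,-0.01],"turn":[0,0,0]},{"translation":[0,0,-0.02],"turn":[0,0,0]},{"translation":[0,0,-0.02],"turn":[0,0,0]},{"translation":[0,-0.01,-0.02],"turn":[0,0,0]},{"translation":[0,-0.02,-0.01],"turn":[0,0,0]}]' 60 && python3 -c "
from h import *
st(); W=cam('wrist'); st(); save('wrist14',W[0]);disc(W,'red',(280,300),z=.129,r=200)
plan((.551,-.352,.27),177.3,15)"
```

```text
clock: 14.52
tcp_pos: [0.506, 0.0584, 0.3022]
eef_rot: [0.07, 3.132, -0.005]
ft_force: [0.1, -0.7, -0.2]
grip_width: 0.448
clock: 14.93
tcp_pos: [0.5021, 0.0301, 0.3839]
eef_rot: [0.065, 3.14, -0.004]
ft_force: [0.6, -0.1, 0.9]
grip_width: 0.599
t=14.93 [0.5021 0.0301 0.3839] head 177.65 zax [ 0.001 -0.002 -1.   ] F [ 0.6 -0.1  0.9] grip 0.599
t=14.98 [0.5027 0.0272 0.3856] head 177.48 zax [ 0.003 -0.006 -1.   ] F [-0.  -2.5  1.2] grip 0.601
red 1640 [327.1 221.4] [305 198  46  48] [0.5055 0.0584 0.129 ]
t=14.98 at [0.5027 0.0272 0.3856] dist/row mm 26.6 deg/row 0.03
([-0.0043, -0.0251, 0.0079], [-0.0, 0.0, 0.0])
([-0.0043, -0.0251, 0.0079], [-0.0, 0.0, 0.0])
([-0.0043, -0.0251, 0.0078], [-0.0, 0.0, 0.0])
([-0.0043, -0.0251, 0.0078], [-0.0, 0.0, 0.0])
([-0.0043, -0.0251, 0.0078], [-0.0, 0.0, 0.0])
([-0.0043, -0.0251, 0.0078], [-0.0, 0.0, 0.0])
([-0.0043, -0.0251, 0.0078], [-0.0, 0.0, 0.0])
([-0.0043, -0.0251, 0.0078], [-0.0, 0.0, 0.0])
([-0.0044, -0.0251, 0.0078], [-0.0, 0.0, 0.0])
([-0.0044, -0.0251, 0.0078], [-0.0, 0.0, 0.0])
([-0.0044, -0.0251, 0.0078], [-0.0, 0.0, 0.0])
([-0.0044, -0.0251, 0.0078], [-0.0, 0.0, 0.0])
([-0.0044, -0.0251, 0.0077], [-0.0, 0.0, 0.0])
([-0.0044, -0.0251, 0.0077], [-0.0, 0.0, 0.0])
([-0.0044, -0.0251, 0.0077], [-0.0, 0.0, 0.0])
```

View pics/wrist14.png

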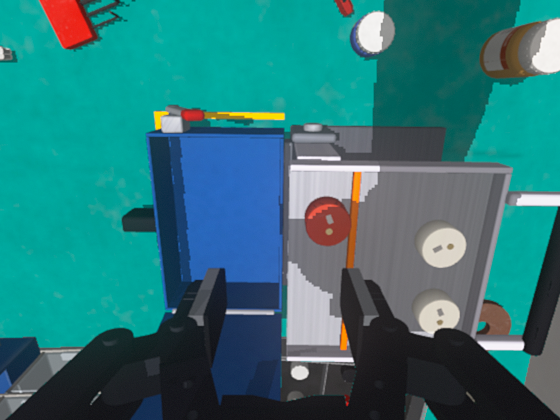

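The red disc stands in the front row at (327,221), before the lip at u≈353. The tin sits against the bar at u≈285. Next is the blue disc.

```bash
python3 -m handwheel '[{"translation":[-0.004,-0.037,0],"turn":[0,0,0]},{"translation":[-0.006,-0.038,0],"turn":[0,0,0]},{"translation":[-0.006,-0.038,0],"turn":[0,0,0]},{"translation":[-0.006,-0.038,0],"turn":[0,0,0]},{"translation":[-0.006,-0.038,0.01],"turn":[0,0,0]}]' && python3 -m handwheel '[{"translation":[-0.006,-0.038,0.02],"turn":[0,0,0]},{"translation":[-0.006,-0.036,0.02],"turn":[0,0,0]},{"translation":[-0.006,-0.036,0.02],"turn":[0,0,0]},{"translation":[-0.004,-0.036,0.02],"turn":[0,0,0]},{"translation":[-0.002,-0.036,0.02],"turn":[0,0,0]}]' && python3 -c "
from h import *
st(); W=cam('wrist'); st(); save('wrist15',W[0]);disc(W,'blue',(260,300),r=200);disc(W,'cream',(260,300),r=200)
plan((.551,-.354,.22),177.3,5)"
```

```text
clock: 15.4
tcp_pos: [0.5244, -0.1641, 0.385]
eef_rot: [0.05, 3.125, -0.009]
ft_force: [0.4, -0.3, 0.0]
grip_width: 0.602
clock: 15.82
tcp_pos: [0.5459, -0.3517, 0.2946]
eef_rot: [0.053, 3.111, -0.019]
ft_force: [0.6, 0.8, 0.2]
grip_width: 0.599
t=15.82 [ 0.5459 -0.3517  0.2946] head 178.06 zax [ 0.029 -0.013 -0.999] F [0.6 0.8 0.2] grip 0.599
t=15.87 [ 0.5451 -0.3572  0.2901] head 177.77 zax [ 0.026 -0.016 -1.   ] F [ 2.4 -5.2 -2.5] grip 0.603
blue 4764 [297.4 368.6] [249 340 105  66] [ 0.7136 -0.3486  0.009 ]
blue 1264 [282.1 201.7] [262 180  41  43] [ 0.5521 -0.3567  0.009 ]
cream 1032 [303.5 263.8] [286 246  37  36] [ 0.6056 -0.3414  0.009 ]
t=15.87 at [ 0.5451 -0.3572  0.2901] dist/row mm 14.1 deg/row 0.36
([-0.0008, 0.0009, 0.014], [-0.003, 0.005, 0.002])
([-0.0009, 0.0009, 0.014], [-0.003, 0.005, 0.002])
([-0.0009, 0.0008, 0.014], [-0.003, 0.005, 0.002])
([-0.001, 0.0008, 0.014], [-0.003, 0.005, 0.002])
([-0.0011, 0.0007, 0.014], [-0.003, 0.005, 0.002])
```

View pics/wrist15.png

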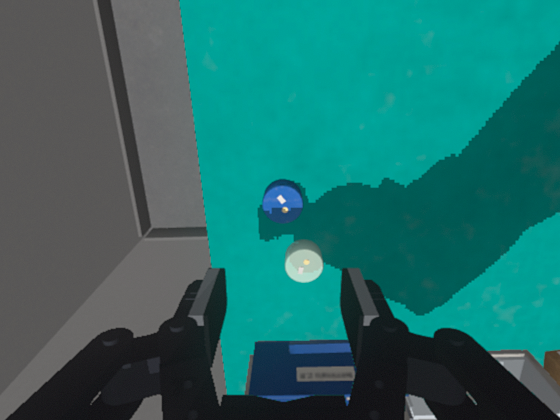

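```bash
python3 -m handwheel '[{"translation":[-0.0015,0.0005,0.016],"turn":[-0.003,0.005,0.002]},{"translation":[-0.0015,0.0005,0.016],"turn":[-0.003,0.005,0.002]},{"translation":[-0.0015,0.0005,0.016],"turn":[-0.003,0.005,0.002]},{"translation":[-0.0015,0,0.016],"turn":[-0.003,0.005,0.002]},{"translation":[-0.001,0,0.016],"turn":[-0.003,0.005,0.002]}]' && python3 -c "
from h import *
st(); W=cam('wrist'); st(); disc(W,'blue',(280,230),r=80)
plan((.5525,-.356,.178),177.3,5)"
```

```text
clock: 16.28
tcp_pos: [0.5546, -0.3612, 0.208]
eef_rot: [0.088, 3.136, -0.003]
ft_force: [-0.2, -0.0, 0.7]
grip_width: 0.6
t=16.28 [ 0.5546 -0.3612  0.208 ] head 176.79 zax [ 0.004 -0.002 -1.   ] F [-0.2 -0.   0.7] grip 0.6
t=16.33 [ 0.5534 -0.3599  0.204 ] head 176.80 zax [-0.001  0.002 -1.   ] F [-0.3 -0.5 -2. ] grip 0.598
blue 2821 [293.5 248.8] [265 217  59  64] [ 0.552  -0.3565  0.009 ]
t=16.33 at [ 0.5534 -0.3599  0.204 ] dist/row mm 5.3 deg/row 0.1
([0.0002, 0.0008, 0.0052], [0.0, -0.0, -0.002])
([0.0002, 0.0008, 0.0052], [0.0, -0.0, -0.002])
([0.0002, 0.0008, 0.0052], [0.0, -0.0, -0.002])
([0.0002, 0.0008, 0.0052], [0.0, -0.0, -0.002])
([0.0002, 0.0008, 0.0052], [0.0, -0.0, -0.002])
```

```bash
python3 -m handwheel '[{"translation":[0.0002,0.001,0.006],"turn":[0,0,-0.002]},{"translation":[0.0002,0.001,0.006],"turn":[0,0,-0.002]},{"translation":[0.0002,0.001,0.006],"turn":[0,0,-0.002]},{"translation":[0.0002,0.001,0.005],"turn":[0,0,0]},{"translation":[0,0,0.003],"turn":[0,0,0]}]' && python3 -c "
from h import *
st(); W=cam('wrist'); st(); save('wrist16',W[0])"
```

```text
clock: 16.75
tcp_pos: [0.5532, -0.3524, 0.175]
eef_rot: [-0.071, -3.138, -0.006]
ft_force: [0.2, 0.9, 0.3]
grip_width: 0.597
t=16.75 [ 0.5532 -0.3524  0.175 ] head 177.40 zax [-0.003  0.004 -1.   ] F [0.2 0.9 0.3] grip 0.597
t=16.80 [ 0.553  -0.3523  0.1746] head 177.39 zax [-0.003  0.004 -1.   ] F [-0.3 -0.3 -1.1] grip 0.598
```

View pics/wrist16.png

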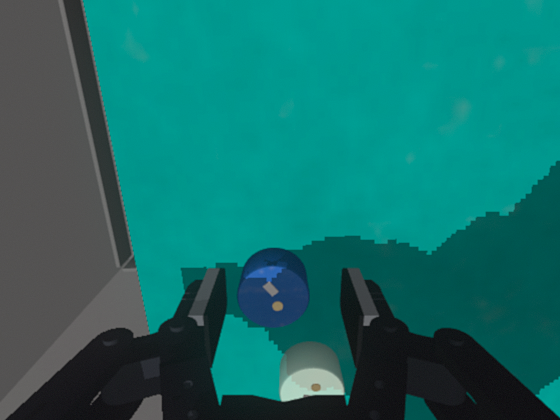

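```bash
python3 -m handwheel '[{"translation":[0,-0.003,-0.001],"turn":[0,0,0]},{"translation":[0,-0.001,0],"turn":[0,0,0]},{"translation":[0,0,0],"turn":[0,0,0]},{"translation":[0,0,0],"turn":[0,0,0]},{"translation":[0,0,0],"turn":[0,0,0]}]' 0 50 && python3 -c "
from h import *
st()"
```

```text
clock: 17.22
tcp_pos: [0.5537, -0.3578, 0.1782]
eef_rot: [0.072, 3.14, 0.002]
ft_force: [0.1, 0.6, -0.5]
grip_width: 0.327
t=17.22 [ 0.5537 -0.3578  0.1782] head 177.37 zax [ 0.     0.001 -1.   ] F [ 0.1  0.6 -0.5] grip 0.327
```

```bash
python3 -m handwheel '[{"translation":[0,0,-0.015],"turn":[0,0,0]},{"translation":[0,0.01,-0.03],"turn":[0,0,0]},{"translation":[0,0.02,-0.035],"turn":[0,0,0]},{"translation":[0,0.025,-0.03],"turn":[0,0,0]},{"translation":[0,0.028,-0.03],"turn":[0,0,0]}]' && python3 -m handwheel '[{"translation":[0,0.034,-0.02],"turn":[0,0,0]},{"translation":[0,0.036,-0.015],"turn":[0,0,0]},{"translation":[0,0.036,-0.01],"turn":[0,0,0]},{"translation":[0,0.036,0],"turn":[0,0,0]},{"translation":[0,0.036,0],"turn":[0,0,0]}]' && python3 -c "
from h import *
st(); plan((.545,.0575,.365),177.3,5)"
```

```text
clock: 17.63
tcp_pos: [0.5547, -0.2766, 0.3145]
eef_rot: [-0.086, -3.128, -0.012]
ft_force: [1.2, 0.0, 0.2]
grip_width: 0.329
clock: 18.05
tcp_pos: [0.5677, -0.0959, 0.3749]
eef_rot: [0.096, 3.131, -0.001]
ft_force: [1.0, 0.3, -0.8]
grip_width: 0.33
t=18.05 [ 0.5677 -0.0959  0.3749] head 176.49 zax [ 0.009 -0.001 -1.   ] F [ 1.   0.3 -0.8] grip 0.33
t=18.05 at [ 0.5677 -0.0959  0.3749] dist/row mm 31.1 deg/row 0.19
([0.0064, 0.0304, 0.0019], [-0.0, 0.002, -0.003])
([0.0063, 0.0304, 0.0019], [-0.0, 0.002, -0.003])
([0.0062, 0.0304, 0.0019], [-0.0, 0.002, -0.003])
([0.0062, 0.0304, 0.0019], [-0.0, 0.002, -0.003])
([0.0061, 0.0304, 0.002], [-0.0, 0.002, -0.003])
```

```bash
python3 -m handwheel '[{"translation":[0.0064,0.031,0],"turn":[0,0.002,-0.003]},{"translation":[0.0063,0.031,0],"turn":[0,0.002,-0.003]},{"translation":[0.0062,0.031,0.004],"turn":[0,0.002,-0.003]},{"translation":[0.0062,0.028,0.01],"turn":[0,0.002,-0.003]},{"translation":[0.006,0.02,0.01],"turn":[0,0.002,-0.003]}]' && python3 -c "
from h import *
st(); W=cam('wrist'); st(); save('wrist17',W[0]); plan((.5445,.0575,.302),177.3,5)"
```

```text
clock: 18.47
tcp_pos: [0.5452, 0.0556, 0.3563]
eef_rot: [0.067, 3.127, -0.001]
ft_force: [0.1, 0.0, -0.3]
grip_width: 0.325
t=18.47 [0.5452 0.0556 0.3563] head 177.53 zax [ 0.014 -0.001 -1.   ] F [ 0.1  0.  -0.3] grip 0.325
t=18.52 [0.5433 0.0579 0.3539] head 177.69 zax [ 0.008  0.002 -1.   ] F [-2.1  1.7 -0.2] grip 0.324
t=18.52 at [0.5433 0.0579 0.3539] dist/row mm 10.4 deg/row 0.13
([-0.0002, -0.0001, 0.0104], [0.0, 0.002, 0.001])
([-0.0002, -0.0001, 0.0104], [0.0, 0.002, 0.001])
([-0.0002, -0.0001, 0.0104], [0.0, 0.002, 0.001])
([-0.0002, -0.0001, 0.0104], [0.0, 0.002, 0.001])
([-0.0002, -0.0001, 0.0104], [0.0, 0.002, 0.001])
```

View pics/wrist17.png

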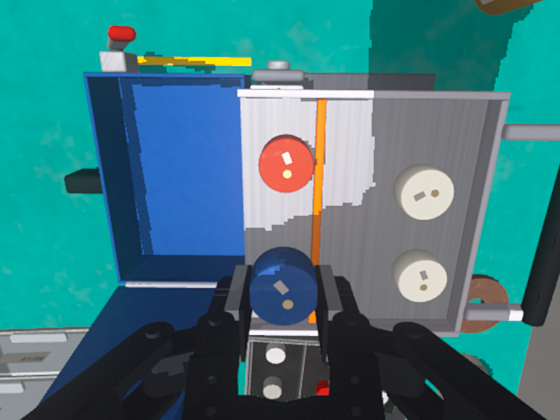

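```bash
python3 -m handwheel '[{"translation":[-0.0002,0,0.013],"turn":[0,0.002,0]},{"translation":[-0.0002,0,0.012],"turn":[0,0.002,0]},{"translation":[-0.0002,0,0.011],"turn":[0,0.002,0]},{"translation":[-0.0002,0,0.008],"turn":[0,0.001,0]},{"translation":[0,0,0.004],"turn":[0,0,0]}]' && python3 -c "
from h import *
st(); cam('wrist'); st()"
```

```text
clock: 18.93
tcp_pos: [0.5439, 0.0599, 0.3042]
eef_rot: [0.057, 3.138, 0.003]
ft_force: [0.0, -0.5, -0.1]
grip_width: 0.329
t=18.93 [0.5439 0.0599 0.3042] head 177.93 zax [ 0.004  0.002 -1.   ] F [ 0.  -0.5 -0.1] grip 0.329
t=18.98 [0.5435 0.0598 0.3034] head 177.92 zax [ 0.002  0.002 -1.   ] F [-1.5  0.  -1.1] grip 0.33
```

```bash
python3 -m handwheel '[{"translation":[0,-0.0015,0.002],"turn":[0,0,0]},{"translation":[0,-0.0015,0.001],"turn":[0,0,0]},{"translation":[0,0,0],"turn":[0,0,0]},{"translation":[0,0,0],"turn":[0,0,0]},{"translation":[0,0,0],"turn":[0,0,0]}]' && python3 -c "
from h import *
st()"
```

```text
clock: 19.4
tcp_pos: [0.5446, 0.0546, 0.3009]
eef_rot: [0.062, 3.137, 0.002]
ft_force: [-0.3, 0.3, -0.0]
grip_width: 0.331
t=19.40 [0.5446 0.0546 0.3009] head 177.73 zax [ 0.004  0.002 -1.   ] F [-0.3  0.3 -0. ] grip 0.331
```

```bash
python3 -m handwheel '[{"translation":[0,0.001,0.0005],"turn":[0,0,0]},{"translation":[0,0,0],"turn":[0,0,0]},{"translation":[0,0,0],"turn":[0,0,0]},{"translation":[0,0,0],"turn":[0,0,0]},{"translation":[0,0,0],"turn":[0,0,0]}]' 45 && python3 -m handwheel '[{"translation":[0,0,-0.01],"turn":[0,0,0]},{"translation":[0,0,-0.02],"turn":[0,0,0]},{"translation":[0,0,-0.02],"turn":[0,0,0]},{"translation":[0,-0.01,-0.02],"turn":[0,0,0]},{"translation":[0,-0.02,-0.01],"turn":[0,0,0]}]' 60 && python3 -c "
from h import *
st(); W=cam('wrist'); st(); save('wrist18',W[0]);disc(W,'red',(280,200),z=.129,r=200);disc(W,'blue',(310,240),z=.129,r=50)
plan((.600,-.34,.29),177.3,10)"
```

```text
clock: 19.82
tcp_pos: [0.5454, 0.0556, 0.3019]
eef_rot: [0.062, 3.134, 0.002]
ft_force: [0.9, 0.6, -0.4]
grip_width: 0.453
clock: 20.23
tcp_pos: [0.5418, 0.0274, 0.3836]
eef_rot: [-0.055, -3.139, -0.005]
ft_force: [0.2, -0.7, 0.9]
grip_width: 0.601
t=20.23 [0.5418 0.0274 0.3836] head 178.00 zax [-0.002  0.003 -1.   ] F [ 0.2 -0.7  0.9] grip 0.601
t=20.28 [0.5424 0.0243 0.3853] head 177.83 zax [ 0.001 -0.001 -1.   ] F [ 0.5 -2.6  1.2] grip 0.597
red 1810 [330.1 163.9] [306 140  49  49] [0.5053 0.0588 0.129 ]
red 315 [343.1 380.5] [335 370  18  21] [0.6804 0.0705 0.129 ]
red 266 [187.1  49.6] [175  44  25  12] [ 0.4354 -0.0242  0.129 ]
blue 1538 [323.2 223.2] [302 201  45  46] [0.5456 0.0545 0.129 ]
t=20.28 at [0.5424 0.0243 0.3853] dist/row mm 38.1 deg/row 0.05
([-0.0071, -0.0362, 0.0096], [-0.0, 0.0, 0.001])
([-0.0072, -0.0362, 0.0096], [-0.0, 0.0, 0.001])
([-0.0072, -0.0362, 0.0096], [-0.0, 0.0, 0.001])
([-0.0072, -0.0362, 0.0096], [-0.0, 0.0, 0.001])
([-0.0073, -0.0362, 0.0096], [-0.0, 0.0, 0.001])
([-0.0073, -0.0362, 0.0095], [-0.0, 0.0, 0.001])
([-0.0073, -0.0361, 0.0095], [-0.0, 0.0, 0.001])
([-0.0074, -0.0361, 0.0095], [-0.0, 0.0, 0.001])
([-0.0074, -0.0361, 0.0095], [-0.0, 0.0, 0.001])
([-0.0074, -0.0361, 0.0095], [-0.0, 0.0, 0.001])
```

View pics/wrist18.png

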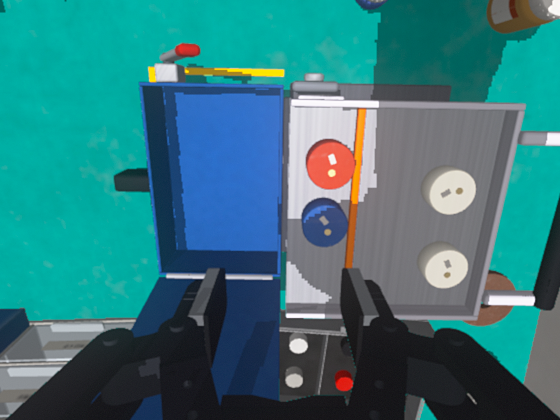

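Red (330,164) and blue (323,223) are both in the row. Next I'll fetch cream, keeping clear of the lid.

```bash
python3 -m handwheel '[{"translation":[0,-0.037,0],"turn":[0,0,0]},{"translation":[0,-0.038,0],"turn":[0,0,0]},{"translation":[0,-0.038,0],"turn":[0,0,0]},{"translation":[-0.004,-0.038,0],"turn":[0,0,0]},{"translation":[-0.008,-0.038,0],"turn":[0,0,0]}]' && python3 -m handwheel '[{"translation":[-0.011,-0.036,0.018],"turn":[0,0,0]},{"translation":[-0.011,-0.036,0.02],"turn":[0,0,0]},{"translation":[-0.011,-0.034,0.02],"turn":[0,0,0]},{"translation":[-0.008,-0.033,0.02],"turn":[0,0,0]},{"translation":[-0.004,-0.026,0.02],"turn":[0,0,0]}]' && python3 -c "
from h import *
st(); W=cam('wrist'); st(); save('wrist19',W[0]);disc(W,'cream',(280,220),r=90)
plan((.605,-.341,.22),177.3,5)"
```

```text
clock: 20.7
tcp_pos: [0.5478, -0.1653, 0.3919]
eef_rot: [0.041, 3.131, 0.001]
ft_force: [0.2, 0.7, 1.2]
grip_width: 0.604
clock: 21.12
tcp_pos: [0.5926, -0.3412, 0.3035]
eef_rot: [0.046, 3.114, -0.013]
ft_force: [1.1, 0.3, -0.0]
grip_width: 0.6
t=21.12 [ 0.5926 -0.3412  0.3035] head 178.32 zax [ 0.027 -0.009 -1.   ] F [ 1.1  0.3 -0. ] grip 0.6
t=21.17 [ 0.5917 -0.3448  0.2984] head 178.11 zax [ 0.023 -0.009 -1.   ] F [ 2.  -3.4 -2.4] grip 0.6
cream 1188 [286.9 205.5] [268 185  39  40] [ 0.6045 -0.3416  0.009 ]
t=21.17 at [ 0.5917 -0.3448  0.2984] dist/row mm 15.9 deg/row 0.33
([-0.0023, 0.001, 0.0157], [-0.002, 0.005, 0.003])
([-0.0023, 0.001, 0.0157], [-0.002, 0.005, 0.003])
([-0.0024, 0.0009, 0.0157], [-0.002, 0.005, 0.003])
([-0.0025, 0.0009, 0.0157], [-0.002, 0.005, 0.003])
([-0.0026, 0.0009, 0.0157], [-0.002, 0.005, 0.003])
```

View pics/wrist19.png

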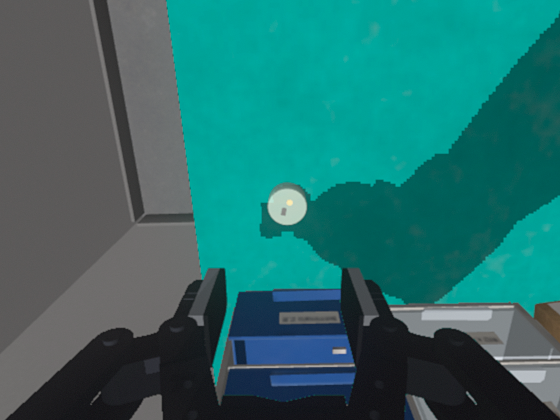

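```bash
python3 - <<'E'
from h import *
W=cam('wrist')
for z in (0,.05,.08,.1): print(z,plane(W,285,291,z))
S=cam('side')
# lower front-left corner of the open lower drawer (side zoom 682,333) / scene zoom (625,235)
C=cam('scene')
print(tri(S,zs(684,322),C,zc(625,182)), tri(S,zs(784,395),C,zc(737,248)), tri(S,zs(684,334),C,zc(626,236)))
E
```

```text
0 [ 0.68257454 -0.3494425   0.        ]
0.05 [ 0.65009441 -0.34819866  0.05      ]
0.08 [ 0.63060634 -0.34745235  0.08      ]
0.1 [ 0.61761429 -0.34695481  0.1       ]
(array([ 0.64744631, -0.26889139,  0.10557853]), np.float64(0.011417372498817064)) (array([ 0.69218537, -0.38440527,  0.00914613]), np.float64(0.00423761030510196)) (array([ 0.68963614, -0.27710221,  0.00549694]), np.float64(0.002887260709359206))
```

```bash
python3 -m handwheel '[{"translation":[-0.0026,0.0006,0.018],"turn":[-0.002,0.005,0.003]},{"translation":[-0.0026,0.0006,0.018],"turn":[-0.002,0.005,0.003]},{"translation":[-0.0025,0.0006,0.018],"turn":[-0.002,0.005,0.003]},{"translation":[-0.0025,0.0005,0.018],"turn":[-0.002,0.005,0.003]},{"translation":[-0.0025,0.0005,0.016],"turn":[-0.001,0.004,0.002]}]' && python3 -c "
from h import *
st(); W=cam('wrist'); st(); disc(W,'cream',(280,230),r=80)
plan((.6065,-.342,.178),177.3,5)"
```

```text
clock: 21.73
tcp_pos: [0.6095, -0.3327, 0.2183]
eef_rot: [0.062, 3.131, -0.002]
ft_force: [-0.4, 0.1, -0.4]
grip_width: 0.599
t=21.73 [ 0.6095 -0.3327  0.2183] head 177.74 zax [ 0.01  -0.001 -1.   ] F [-0.4  0.1 -0.4] grip 0.599
t=21.78 [ 0.6085 -0.3315  0.2141] head 177.76 zax [ 0.005  0.002 -1.   ] F [ 0.4  1.  -3. ] grip 0.604
cream 2363 [266.8 237.5] [239 211  57  53] [ 0.6054 -0.3422  0.009 ]
t=21.78 at [ 0.6085 -0.3315  0.2141] dist/row mm 7.5 deg/row 0.11
([0.0004, -0.0021, 0.0072], [0.001, 0.001, 0.002])
([0.0003, -0.0021, 0.0072], [0.001, 0.001, 0.002])
([0.0003, -0.0021, 0.0072], [0.001, 0.001, 0.002])
([0.0003, -0.0021, 0.0072], [0.001, 0.001, 0.002])
([0.0003, -0.0021, 0.0072], [0.001, 0.001, 0.002])
```

```bash
python3 -m handwheel '[{"translation":[0.0004,-0.003,0.008],"turn":[0.001,0.001,0.002]},{"translation":[0.0004,-0.003,0.008],"turn":[0.001,0.001,0.002]},{"translation":[0.0003,-0.002,0.008],"turn":[0.001,0.001,0.002]},{"translation":[0.0003,-0.002,0.006],"turn":[0,0,0]},{"translation":[0,-0.001,0.003],"turn":[0,0,0]}]' && python3 -c "
from h import *
st(); W=cam('wrist'); st(); save('wrist20',W[0])"
```

```text
clock: 22.2
tcp_pos: [0.6067, -0.3409, 0.1763]
eef_rot: [-0.067, -3.14, -0.001]
ft_force: [0.4, -0.3, 0.2]
grip_width: 0.599
t=22.20 [ 0.6067 -0.3409  0.1763] head 177.54 zax [-0.001  0.001 -1.   ] F [ 0.4 -0.3  0.2] grip 0.599
t=22.25 [ 0.6064 -0.341   0.1758] head 177.53 zax [-0.002  0.001 -1.   ] F [-0.1  0.8 -0.8] grip 0.6
```

View pics/wrist20.png

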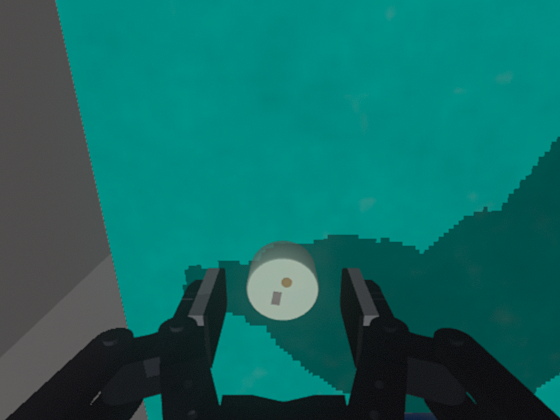

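The cream disc is centred at (283,283), so I'll grip it.

```bash
python3 -m handwheel '[{"translation":[0,0,-0.001],"turn":[0,0,0]},{"translation":[0,0,0],"turn":[0,0,0]},{"translation":[0,0,0],"turn":[0,0,0]},{"translation":[0,0,0],"turn":[0,0,0]},{"translation":[0,0,0],"turn":[0,0,0]}]' 0 50 && python3 -c "
from h import *
st()" &&  python3 -m handwheel '[{"translation":[0,0,-0.015],"turn":[0,0,0]},{"translation":[0.006,0.008,-0.035],"turn":[0,0,0]},{"translation":[0.011,0.015,-0.037],"turn":[0,0,0]},{"translation":[0.011,0.015,-0.037],"turn":[0,0,0]},{"translation":[0.011,0.015,-0.037],"turn":[0,0,0]}]' && python3 -c "
from h import *
st(); plan((.55,-.08,.40),177.3,5)"
```

```text
clock: 22.67
tcp_pos: [0.6071, -0.3424, 0.1795]
eef_rot: [0.069, 3.139, -0.002]
ft_force: [-0.3, 0.1, -0.1]
grip_width: 0.327
t=22.67 [ 0.6071 -0.3424  0.1795] head 177.47 zax [ 0.002 -0.001 -1.   ] F [-0.3  0.1 -0.1] grip 0.327
clock: 23.08
tcp_pos: [0.5677, -0.2869, 0.3352]
eef_rot: [-0.074, -3.128, -0.012]
ft_force: [0.3, -0.3, 0.8]
grip_width: 0.324
t=23.08 [ 0.5677 -0.2869  0.3352] head 177.31 zax [-0.013  0.008 -1.   ] F [ 0.3 -0.3  0.8] grip 0.324
t=23.08 at [ 0.5677 -0.2869  0.3352] dist/row mm 43.5 deg/row 0.17
([0.0056, 0.0413, -0.0126], [0.001, -0.003, 0.0])
([0.0056, 0.0413, -0.0127], [0.001, -0.003, 0.0])
([0.0056, 0.0412, -0.0127], [0.001, -0.003, 0.0])
([0.0055, 0.0412, -0.0128], [0.001, -0.003, 0.0])
([0.0055, 0.0412, -0.0129], [0.001, -0.003, 0.0])
```

```bash
python3 -m handwheel '[{"translation":[0.005,0.036,-0.014],"turn":[0.001,-0.003,0]},{"translation":[0.005,0.037,-0.013],"turn":[0.001,-0.003,0]},{"translation":[0.006,0.037,-0.013],"turn":[0.001,-0.003,0]},{"translation":[0.006,0.037,-0.01],"turn":[0.001,-0.003,0]},{"translation":[0.005,0.037,-0.01],"turn":[0.001,-0.003,0]}]' &&  python3 -m handwheel '[{"translation":[0,0.036,0],"turn":[0,0,0]},{"translation":[0,0.036,0],"turn":[0,0,0]},{"translation":[-0.002,0.034,0],"turn":[0,0,0]},{"translation":[-0.006,0.03,0.004],"turn":[0,0,0]},{"translation":[-0.01,0.02,0.008],"turn":[0,0,0]}]' && python3 -c "
from h import *
st(); W=cam('wrist'); st(); save('wrist21',W[0]); plan((.5845,.0560,.302),177.3,10)"
```

```text
clock: 23.5
tcp_pos: [0.5496, -0.1006, 0.41]
eef_rot: [0.088, 3.117, -0.014]
ft_force: [0.5, 0.6, 0.4]
grip_width: 0.326
clock: 23.92
tcp_pos: [0.574, 0.0646, 0.4068]
eef_rot: [0.084, 3.101, -0.014]
ft_force: [1.1, -1.2, -0.9]
grip_width: 0.326
t=23.92 [0.574  0.0646 0.4068] head 176.91 zax [ 0.039 -0.01  -0.999] F [ 1.1 -1.2 -0.9] grip 0.326
t=23.97 [0.5756 0.0667 0.4048] head 177.05 zax [ 0.039 -0.007 -0.999] F [ 2.7  1.3 -0.7] grip 0.324
t=23.97 at [0.5756 0.0667 0.4048] dist/row mm 10.4 deg/row 0.23
([-0.0005, -0.001, 0.0103], [-0.001, 0.004, -0.0])
([-0.0006, -0.001, 0.0103], [-0.001, 0.004, -0.0])
([-0.0006, -0.001, 0.0103], [-0.001, 0.004, -0.0])
([-0.0007, -0.001, 0.0103], [-0.001, 0.004, -0.0])
([-0.0007, -0.001, 0.0103], [-0.001, 0.004, -0.0])
([-0.0007, -0.001, 0.0103], [-0.001, 0.004, -0.0])
([-0.0008, -0.001, 0.0103], [-0.001, 0.004, -0.0])
([-0.0008, -0.001, 0.0103], [-0.001, 0.004, -0.0])
([-0.0009, -0.001, 0.0103], [-0.001, 0.004, -0.0])
([-0.0009, -0.001, 0.0103], [-0.001, 0.004, -0.0])
```

View pics/wrist21.png

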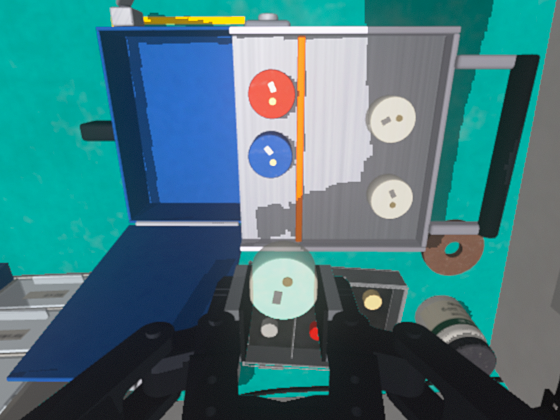

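```bash
python3 -m handwheel '[{"translation":[-0.001,-0.002,0.015],"turn":[-0.002,0.008,0]},{"translation":[-0.001,-0.002,0.015],"turn":[-0.002,0.008,0]},{"translation":[-0.001,-0.002,0.015],"turn":[-0.002,0.008,0]},{"translation":[-0.002,-0.002,0.015],"turn":[-0.001,0.008,0]},{"translation":[-0.002,-0.002,0.015],"turn":[0,0.007,0]}]' && python3 -c "
from h import *
st(); cam('wrist'); st(); plan((.5845,.0560,.302),177.3,5)"
```

```text
clock: 24.38
tcp_pos: [0.5847, 0.0561, 0.3268]
eef_rot: [0.077, 3.138, 0.003]
ft_force: [-0.1, -0.0, -0.6]
grip_width: 0.326
t=24.38 [0.5847 0.0561 0.3268] head 177.21 zax [ 0.003  0.002 -1.   ] F [-0.1 -0.  -0.6] grip 0.326
t=24.43 [0.5835 0.0555 0.3228] head 177.16 zax [-0.004  0.002 -1.   ] F [-0.2 -0.4 -2.6] grip 0.328
t=24.43 at [0.5835 0.0555 0.3228] dist/row mm 4.2 deg/row 0.05
([-0.0002, 0.0001, 0.0042], [0.0, -0.001, -0.0])
([-0.0002, 0.0001, 0.0042], [0.0, -0.001, -0.0])
([-0.0002, 0.0001, 0.0042], [0.0, -0.001, -0.0])
([-0.0002, 0.0001, 0.0042], [0.0, -0.001, -0.0])
([-0.0002, 0.0001, 0.0042], [0.0, -0.001, -0.0])
```

```bash
python3 -m handwheel '[{"translation":[0,0,0.007],"turn":[0,-0.001,0]},{"translation":[0,0,0.006],"turn":[0,-0.001,0]},{"translation":[0,0,0.004],"turn":[0,0,0]},{"translation":[0,0,0.0025],"turn":[0,0,0]},{"translation":[0,0,0.001],"turn":[0,0,0]}]' && python3 -c "
from h import *
st(); cam('wrist'); st()"
```

```text
clock: 24.85
tcp_pos: [0.5829, 0.0528, 0.2991]
eef_rot: [-0.085, -3.134, -0.004]
ft_force: [-4.5, 0.3, 8.0]
grip_width: 0.326
t=24.85 [0.5829 0.0528 0.2991] head 176.91 zax [-0.007  0.003 -1.   ] F [-4.5  0.3  8. ] grip 0.326
t=24.90 [0.5829 0.0528 0.2992] head 176.91 zax [-0.006  0.002 -1.   ] F [-1.5  0.6  2. ] grip 0.322
```

```bash
python3 -m handwheel '[{"translation":[0,0.001,-0.001],"turn":[0,0,0]},{"translation":[0,0,0],"turn":[0,0,0]},{"translation":[0,0,0],"turn":[0,0,0]},{"translation":[0,0,0],"turn":[0,0,0]},{"translation":[0,0,0],"turn":[0,0,0]}]' 45 && python3 -m handwheel '[{"translation":[0,0,-0.01],"turn":[0,0,0]},{"translation":[0,0,-0.02],"turn":[0,0,0]},{"translation":[0,0,-0.025],"turn":[0,0,0]},{"translation":[0.015,0,-0.025],"turn":[0,0,0]},{"translation":[0.03,0,-0.01],"turn":[0,0,0]}]' 60 && python3 -c "
from h import *
st(); W=cam('wrist'); st(); save('wrist22',W[0]);S=cam('side'); save('side22',S[0])
im=cv2.imread('pics/side22.png'); cv2.imwrite('pics/side22z.png',cv2.resize(im[160:360,200:450],None,fx=3.2,fy=3,interpolation=cv2.INTER_CUBIC)[:600])
"
```

```text
clock: 25.32
tcp_pos: [0.584, 0.0541, 0.3027]
eef_rot: [-0.084, -3.14, -0.004]
ft_force: [-0.3, 0.3, 0.3]
grip_width: 0.455
clock: 25.73
tcp_pos: [0.5409, 0.0559, 0.3942]
eef_rot: [-0.085, -3.135, -0.003]
ft_force: [0.6, -0.0, 0.9]
grip_width: 0.605
t=25.73 [0.5409 0.0559 0.3942] head 176.90 zax [-0.005  0.002 -1.   ] F [ 0.6 -0.   0.9] grip 0.605
t=25.78 [0.535  0.0566 0.3951] head 176.95 zax [-0.012  0.003 -1.   ] F [-7.3  0.8  0.6] grip 0.598
```

View pics/wrist22.png

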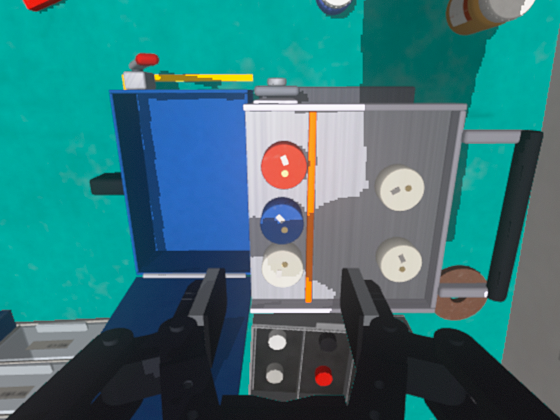

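View pics/side22z.png

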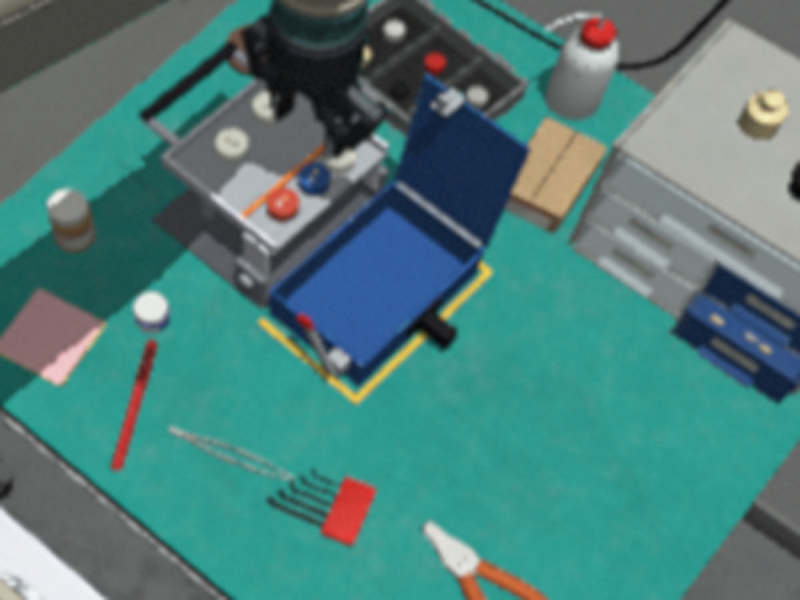

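```bash
python3 - <<'E'
from h import *
st(); W=cam('wrist'); st(); save('wrist23',W[0])
im=cv2.imread('pics/wrist23.png'); cv2.imwrite('pics/w23z.png',cv2.resize(im[100:330,420:560],None,fx=2.6,fy=2.6,interpolation=cv2.INTER_CUBIC))
E
```

```text
t=25.83 [0.5364 0.0565 0.3936] head 176.94 zax [-0.01   0.003 -1.   ] F [ 0.6 -0.1  0.8] grip 0.597
t=25.88 [0.5375 0.0563 0.3923] head 176.94 zax [-0.01   0.002 -1.   ] F [ 0.6 -0.5 -0.4] grip 0.601
```

View pics/w23z.png

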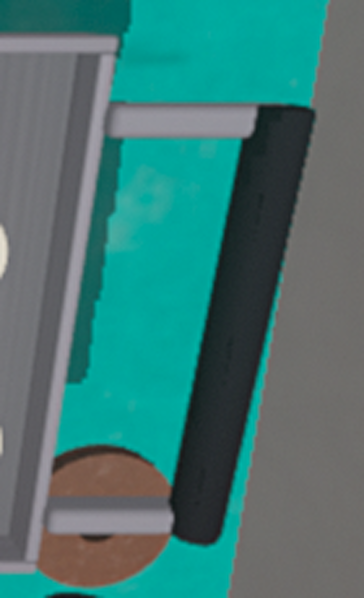

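```bash
python3 - <<'E'
from h import *
st();W=cam('wrist')
for p in [(256,107),(313,112),(173,515),(222,520)]:
    print(p,plane(W,420+p[0]/2.6-.3,100+p[1]/2.6-.3,.138).round(4))
a=plane(W,420+284/2.6-.3,100+108/2.6-.3,.138);b=plane(W,420+199/2.6-.3,100+541/2.6-.3,.138);print(a,b,(a+b)/2)
E
```

```text
t=25.88 [0.5375 0.0563 0.3923] head 176.94 zax [-0.01   0.002 -1.   ] F [ 0.6 -0.5 -0.4] grip 0.601
(256, 107) [0.4912 0.2062 0.138 ]
(313, 112) [0.4931 0.2201 0.138 ]
(173, 515) [0.6038 0.2003 0.138 ]
(222, 520) [0.6061 0.2143 0.138 ]
[0.49179612 0.21297759 0.138     ] [0.61265712 0.2087353  0.138     ] [0.55222662 0.21085645 0.138     ]
```

```bash
python3 -c "
from h import *
plan((.55,.130,.365),177.2,10,tilt=(.35,-.017))"
```

```text
t=25.93 at [0.538  0.0562 0.3912] dist/row mm 7.9 deg/row 2.0
([-0.0008, 0.0074, 0.0026], [-0.035, -0.001, -0.001])
([-0.0008, 0.0073, 0.0029], [-0.035, -0.001, -0.001])
([-0.0008, 0.0072, 0.0031], [-0.035, -0.001, -0.001])
([-0.0008, 0.0071, 0.0034], [-0.035, -0.001, -0.001])
([-0.0008, 0.007, 0.0036], [-0.035, -0.001, -0.001])
([-0.0008, 0.0069, 0.0039], [-0.035, -0.001, -0.001])
([-0.0008, 0.0067, 0.0041], [-0.035, -0.001, -0.001])
([-0.0008, 0.0066, 0.0043], [-0.035, -0.001, -0.001])
([-0.0008, 0.0064, 0.0046], [-0.035, -0.001, -0.001])
([-0.0008, 0.0062, 0.0048], [-0.035, -0.001, -0.001])
```

```bash
python3 -m handwheel '[{"translation":[-0.001,0.0074,0.003],"turn":[-0.035,-0.001,-0.001]},{"translation":[-0.001,0.0073,0.003],"turn":[-0.035,-0.001,-0.001]},{"translation":[-0.001,0.0072,0.003],"turn":[-0.035,-0.001,-0.001]},{"translation":[-0.001,0.0071,0.0035],"turn":[-0.035,-0.001,-0.001]},{"translation":[-0.001,0.007,0.0035],"turn":[-0.035,-0.001,-0.001]}]' 38 && python3 -m handwheel '[{"translation":[-0.001,0.007,0.004],"turn":[-0.035,-0.001,-0.001]},{"translation":[-0.001,0.0067,0.004],"turn":[-0.035,-0.001,-0.001]},{"translation":[-0.001,0.0066,0.004],"turn":[-0.035,-0.001,-0.001]},{"translation":[-0.001,0.0064,0.0045],"turn":[-0.035,-0.001,-0.001]},{"translation":[-0.001,0.0062,0.005],"turn":[-0.035,-0.001,-0.001]}]' && python3 -c "
from h import *
st(); W=cam('wrist'); st(); save('wrist24',W[0]);S=cam('side');save('side24',S[0]);plan((.55,.130,.359),177.2,5,tilt=(.35,-.017))"
```

```text
clock: 26.35
tcp_pos: [0.5477, 0.0934, 0.3753]
eef_rot: [-0.08, -3.126, -0.287]
ft_force: [0.2, -0.7, 0.1]
grip_width: 0.384
clock: 26.77
tcp_pos: [0.5579, 0.1318, 0.357]
eef_rot: [0.076, 3.085, 0.571]
ft_force: [-0.4, -0.7, 0.3]
grip_width: 0.379
t=26.77 [0.5579 0.1318 0.357 ] head 177.25 zax [ 0.012  0.357 -0.934] F [-0.4 -0.7  0.3] grip 0.379
t=26.82 [0.5578 0.1325 0.3561] head 177.29 zax [ 0.011  0.359 -0.933] F [ 0.2  0.2 -1.2] grip 0.38
t=26.87 at [0.5575 0.1318 0.3563] dist/row mm 1.6 deg/row 0.17
([0.0015, -0.0002, -0.0006], [0.003, -0.001, -0.0])
([0.0015, -0.0002, -0.0006], [0.003, -0.001, -0.0])
([0.0015, -0.0002, -0.0006], [0.003, -0.001, -0.0])
([0.0015, -0.0002, -0.0006], [0.003, -0.001, -0.0])
([0.0015, -0.0002, -0.0006], [0.003, -0.001, -0.0])
```

View pics/wrist24.png

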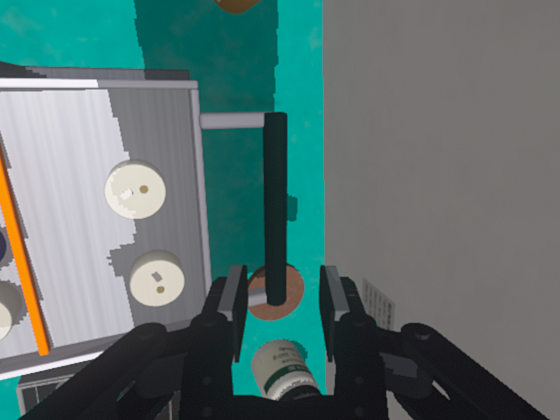

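View pics/side24.png

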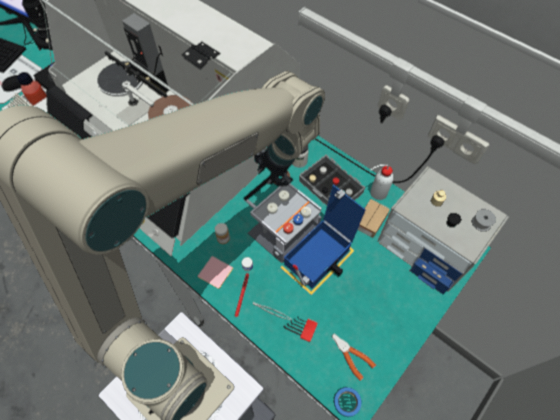

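```bash
python3 -c "
from h import *
plan((.550,.1545,.2826),177.2,5,tilt=(.36,-.017))"
```

```text
t=26.87 at [0.5575 0.1318 0.3563] dist/row mm 15.5 deg/row 0.09
([0.0016, -0.0011, 0.0154], [0.001, -0.001, -0.0])
([0.0016, -0.0011, 0.0154], [0.001, -0.001, -0.0])
([0.0016, -0.0011, 0.0154], [0.001, -0.001, -0.0])
([0.0017, -0.0011, 0.0154], [0.001, -0.001, -0.0])
([0.0017, -0.001, 0.0154], [0.001, -0.001, -0.0])
```

```bash
python3 -m handwheel '[{"translation":[0.0016,-0.0015,0.0075],"turn":[0.001,-0.001,0]},{"translation":[0.0016,-0.0015,0.0075],"turn":[0.001,-0.001,0]},{"translation":[0.0016,-0.0011,0.0075],"turn":[0.001,-0.001,0]},{"translation":[0.0016,-0.001,0.0075],"turn":[0,0,0]},{"translation":[0.0016,-0.001,0.0075],"turn":[0,0,0]}]' && python3 -c "
from h import *
st(); W=cam('wrist'); st(); save('wrist25',W[0]);plan((.550,.1545,.2826),177.2,5,tilt=(.36,-.017))"
```

```text
clock: 27.28
tcp_pos: [0.5507, 0.1391, 0.316]
eef_rot: [0.078, 3.085, 0.556]
ft_force: [-0.2, -0.3, -0.3]
grip_width: 0.384
t=27.28 [0.5507 0.1391 0.316 ] head 177.15 zax [ 0.015  0.349 -0.937] F [-0.2 -0.3 -0.3] grip 0.384
t=27.33 [0.5495 0.1393 0.3141] head 177.16 zax [ 0.011  0.349 -0.937] F [-0.1 -0.4 -0.5] grip 0.382
t=27.33 at [0.5495 0.1393 0.3141] dist/row mm 7.0 deg/row 0.08
([0.0, 0.0007, 0.007], [-0.001, -0.001, -0.001])
([0.0, 0.0007, 0.007], [-0.001, -0.001, -0.001])
([0.0, 0.0007, 0.007], [-0.001, -0.001, -0.001])
([0.0, 0.0006, 0.007], [-0.001, -0.001, -0.001])
([0.0, 0.0006, 0.007], [-0.001, -0.001, -0.001])
```

View pics/wrist25.png

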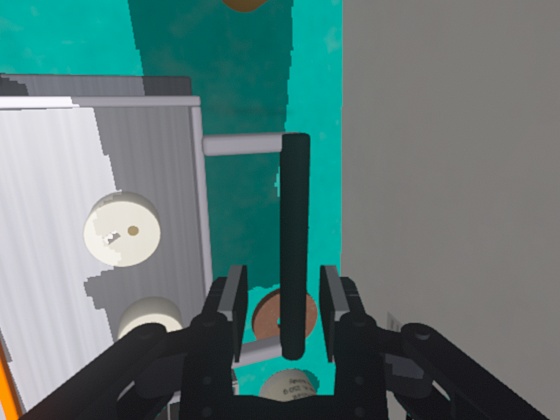

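```bash
python3 -m handwheel '[{"translation":[0,0.0015,0.006],"turn":[-0.001,-0.001,0]},{"translation":[0,0.001,0.007],"turn":[-0.001,-0.001,0]},{"translation":[0,0.001,0.007],"turn":[-0.001,-0.001,0]},{"translation":[0,0.0005,0.007],"turn":[-0.001,0,0]},{"translation":[0,0.0005,0.006],"turn":[-0.001,0,0]}]' && python3 -c "
from h import *
st(); W=cam('wrist'); st(); save('wrist26',W[0])"
```

```text
clock: 27.75
tcp_pos: [0.55, 0.1563, 0.2822]
eef_rot: [0.079, 3.083, 0.564]
ft_force: [-0.7, 0.3, -0.6]
grip_width: 0.382
t=27.75 [0.55   0.1563 0.2822] head 177.07 zax [ 0.016  0.353 -0.935] F [-0.7  0.3 -0.6] grip 0.382
t=27.80 [0.5495 0.1566 0.281 ] head 177.10 zax [ 0.014  0.353 -0.935] F [-0.4  0.3 -1. ] grip 0.381
```

View pics/wrist26.png

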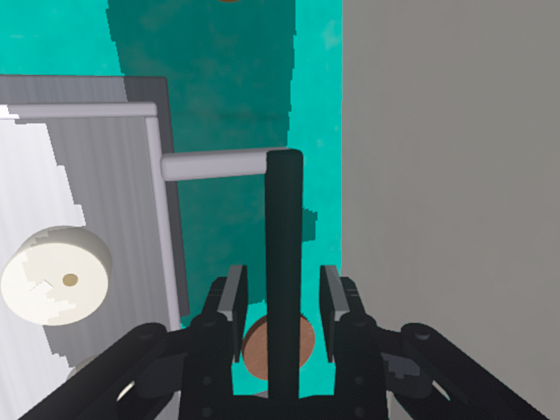

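The bar at u≈284 lies midway between the fingers, so I'll close on it.

```bash
python3 -m handwheel '[{"translation":[0,0,0],"turn":[0,0,0]},{"translation":[0,0,0],"turn":[0,0,0]},{"translation":[0,0,0],"turn":[0,0,0]},{"translation":[0,0,0],"turn":[0,0,0]},{"translation":[0,0,0],"turn":[0,0,0]}]' 0 30 && python3 - <<'E'
from h import *
st(); S=cam('side'); save('side27',S[0]); st()
im=cv2.imread('pics/side27.png'); cv2.imwrite('pics/side27z.png',cv2.resize(im[160:360,200:450],None,fx=3.2,fy=3,interpolation=cv2.INTER_CUBIC)[:600])
# arc of bar: per-step tray angle, displacement in world then in tool axes
s=readout.sense(); R=Ro.from_rotvec(s['eef_rot']); r=np.array([.16,.088]); yax=np.array([.048,.9988,0])
for a0 in np.arange(0,.7,.05):
    f=lambda a:np.array([r[0]*np.cos(a)-r[1]*np.sin(a), r[0]*np.sin(a)+r[1]*np.cos(a)])
    d=f(a0+.05)-f(a0); w=yax*d[0]+np.array([0,0,d[1]]); print(round(a0+.05,2),(R.inv().apply(w)*1e3).round(2), (f(a0+.05)-f(0)).round(4))
E
```

```text
clock: 28.22
tcp_pos: [0.5492, 0.1571, 0.2803]
eef_rot: [0.079, 3.086, 0.564]
ft_force: [-0.4, 0.5, -2.0]
grip_width: 0.152
t=28.22 [0.5492 0.1571 0.2803] head 177.14 zax [ 0.012  0.354 -0.935] F [-0.4  0.5 -2. ] grip 0.152
t=28.27 [0.5492 0.1571 0.2803] head 177.14 zax [ 0.012  0.354 -0.935] F [ 0.7  1.2 -1.7] grip 0.149
0.05 [ 0.04 -1.51 -9.  ] [-0.0046  0.0079]
0.1 [ 0.04 -1.96 -8.92] [-0.0096  0.0155]
0.15 [ 0.03 -2.4  -8.81] [-0.0149  0.0229]
0.2 [ 0.03 -2.84 -8.68] [-0.0207  0.03  ]
0.25 [ 0.03 -3.27 -8.52] [-0.0267  0.0368]
0.3 [ 0.03 -3.69 -8.35] [-0.0332  0.0434]
0.35 [ 0.02 -4.1  -8.16] [-0.0399  0.0495]
0.4 [ 0.02 -4.5  -7.94] [-0.0469  0.0554]
0.45 [ 0.02 -4.9  -7.7 ] [-0.0542  0.0608]
0.5 [ 0.02 -5.28 -7.45] [-0.0618  0.0659]
0.55 [ 0.01 -5.64 -7.18] [-0.0696  0.0707]
0.6 [ 0.01 -5.99 -6.89] [-0.0776  0.075 ]
0.65 [ 0.01 -6.33 -6.58] [-0.0859  0.0789]
0.7 [ 0.   -6.65 -6.25] [-0.0943  0.0824]
```

View pics/side27z.png

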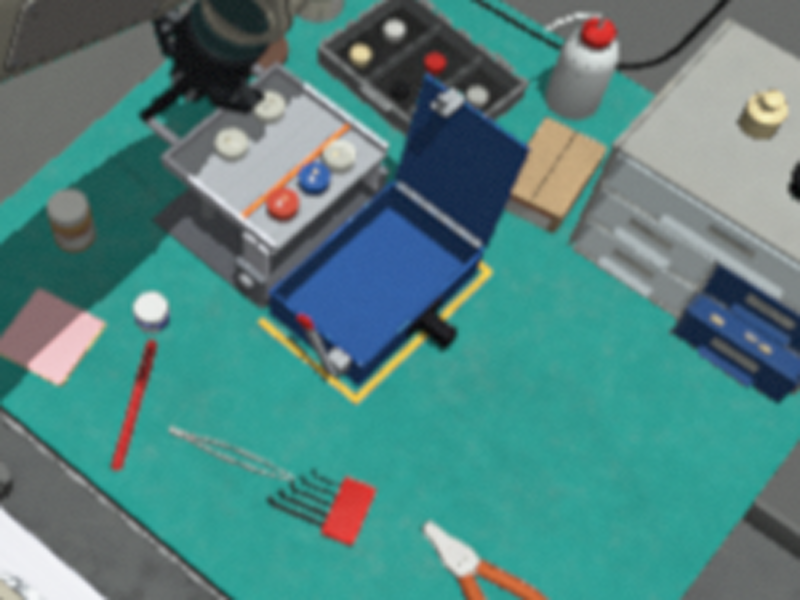

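```bash
python3 -m handwheel '[{"translation":[0,-0.001,-0.005],"turn":[0,0,0]},{"translation":[0,-0.0012,-0.006],"turn":[0,0,0]},{"translation":[0,-0.0013,-0.006],"turn":[0,0,0]},{"translation":[0,-0.0014,-0.006],"turn":[0,0,0]},{"translation":[0,-0.0015,-0.006],"turn":[0,0,0]}]' && python3 - <<'E'
from h import *
st()
E
```

```text
clock: 28.68
tcp_pos: [0.5485, 0.1401, 0.306]
eef_rot: [0.077, 3.086, 0.568]
ft_force: [1.6, 1.3, -3.9]
grip_width: 0.152
t=28.68 [0.5485 0.1401 0.306 ] head 177.19 zax [ 0.011  0.356 -0.935] F [ 1.6  1.3 -3.9] grip 0.152
```

```bash
python3 -m handwheel '[{"translation":[0,-0.0018,-0.0052],"turn":[0,0,0]},{"translation":[0,-0.0019,-0.0051],"turn":[0,0,0]},{"translation":[0,-0.0021,-0.005],"turn":[0,0,0]},{"translation":[0,-0.0022,-0.005],"turn":[0,0,0]},{"translation":[0,-0.0024,-0.005],"turn":[0,0,0]}]' && python3 - <<'E'
from h import *
st(); S=cam('side'); save('side28',S[0]); st()
im=cv2.imread('pics/side28.png'); cv2.imwrite('pics/side28z.png',cv2.resize(im[160:360,200:450],None,fx=3.2,fy=3,interpolation=cv2.INTER_CUBIC)[:600])
E
```

```text
clock: 29.1
tcp_pos: [0.5473, 0.1191, 0.329]
eef_rot: [0.078, 3.086, 0.569]
ft_force: [0.5, 1.0, -3.9]
grip_width: 0.154
t=29.10 [0.5473 0.1191 0.329 ] head 177.16 zax [ 0.012  0.356 -0.934] F [ 0.5  1.  -3.9] grip 0.154
t=29.15 [0.5472 0.1185 0.3296] head 177.12 zax [ 0.012  0.356 -0.935] F [-0.8 -0.  -2. ] grip 0.149
```

View pics/side28z.png

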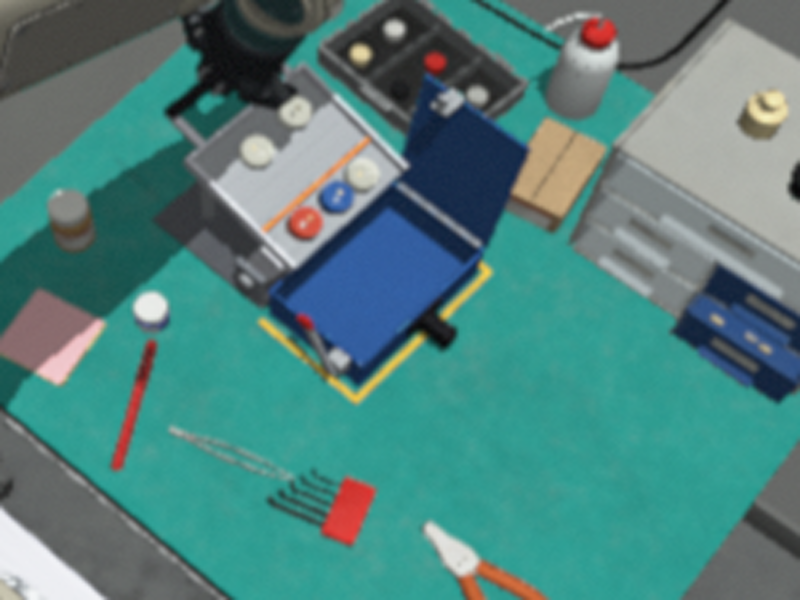

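```bash
python3 -m handwheel '[{"translation":[0,-0.0025,-0.0048],"turn":[0,0,0]},{"translation":[0,-0.0026,-0.0047],"turn":[0,0,0]},{"translation":[0,-0.0028,-0.0046],"turn":[0,0,0]},{"translation":[0,-0.003,-0.0046],"turn":[0,0,0]},{"translation":[0,-0.003,-0.0045],"turn":[0,0,0]}]' && python3 - <<'E'
from h import *
st(); S=cam('side'); save('side29',S[0]); st()
im=cv2.imread('pics/side29.png'); cv2.imwrite('pics/side29z.png',cv2.resize(im[160:360,200:450],None,fx=3.2,fy=3,interpolation=cv2.INTER_CUBIC)[:600])
E
```

```text
clock: 29.57
tcp_pos: [0.5461, 0.0957, 0.3479]
eef_rot: [0.078, 3.086, 0.569]
ft_force: [0.6, 2.0, -3.6]
grip_width: 0.151
t=29.57 [0.5461 0.0957 0.3479] head 177.17 zax [ 0.012  0.357 -0.934] F [ 0.6  2.  -3.6] grip 0.151
t=29.62 [0.546  0.095  0.3485] head 177.12 zax [ 0.012  0.356 -0.935] F [-1.7  0.  -1.4] grip 0.148
```

View pics/side29z.png

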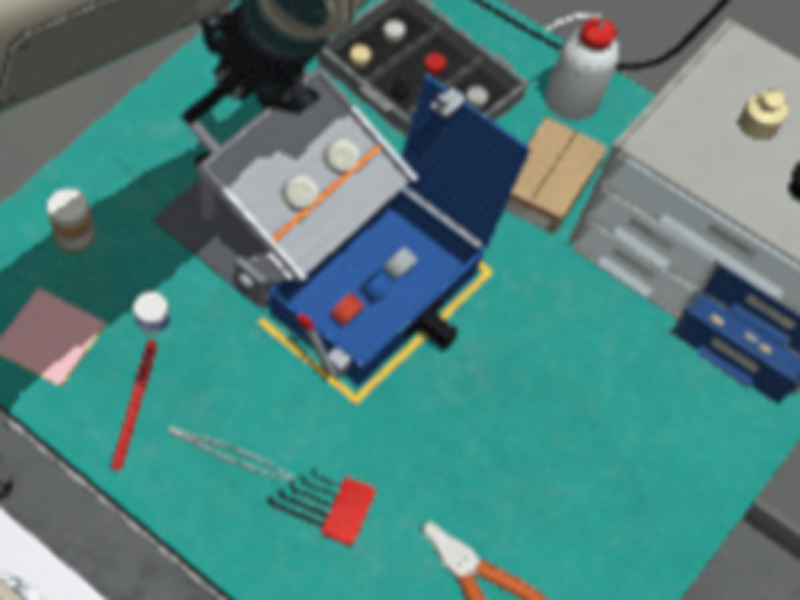

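All three discs have slid off into the tin at (348,308), (377,287) and (400,262), and the reserves rest against the lip. I'll lower the tray now.

```bash
python3 -m handwheel '[{"translation":[0,0.003,0.0044],"turn":[0,0,0]},{"translation":[0,0.003,0.0046],"turn":[0,0,0]},{"translation":[0,0.0028,0.0047],"turn":[0,0,0]},{"translation":[0,0.0026,0.0048],"turn":[0,0,0]},{"translation":[0,0.0025,0.0049],"turn":[0,0,0]}]' && python3 -m handwheel '[{"translation":[0,0.0024,0.005],"turn":[0,0,0]},{"translation":[0,0.0022,0.005],"turn":[0,0,0]},{"translation":[0,0.002,0.0051],"turn":[0,0,0]},{"translation":[0,0.0018,0.0052],"turn":[0,0,0]},{"translation":[0,0.0017,0.0053],"turn":[0,0,0]}]' && python3 -c "
from h import *
st(); plan((.5492,.1571,.2803),177.14,5,tilt=(.36,-.017))"
```

```text
clock: 30.03
tcp_pos: [0.5469, 0.1165, 0.3325]
eef_rot: [0.082, 3.086, 0.561]
ft_force: [-1.2, 0.4, 1.9]
grip_width: 0.147
clock: 30.45
tcp_pos: [0.548, 0.138, 0.3098]
eef_rot: [0.079, 3.085, 0.56]
ft_force: [-0.4, -0.1, 0.7]
grip_width: 0.147
t=30.45 [0.548  0.138  0.3098] head 177.11 zax [ 0.014  0.351 -0.936] F [-0.4 -0.1  0.7] grip 0.147
t=30.45 at [0.548  0.138  0.3098] dist/row mm 7.0 deg/row 0.04
([-0.0001, 0.0015, 0.0069], [-0.0, -0.001, -0.0])
([-0.0001, 0.0015, 0.0069], [-0.0, -0.001, -0.0])
([-0.0001, 0.0015, 0.0069], [-0.0, -0.001, -0.0])
([-0.0001, 0.0015, 0.0069], [-0.0, -0.001, -0.0])
([-0.0001, 0.0015, 0.0069], [-0.0, -0.001, -0.0])
```

```bash
python3 -m handwheel '[{"translation":[0,0.0016,0.006],"turn":[0,0,0]},{"translation":[0,0.0014,0.006],"turn":[0,0,0]},{"translation":[0,0.0013,0.006],"turn":[0,0,0]},{"translation":[0,0.0011,0.006],"turn":[0,0,0]},{"translation":[0,0.001,0.005],"turn":[0,0,0]}]' && python3 -c "
from h import *
st(); cam('side'); st(); plan((.5492,.1571,.2803),177.14,5,tilt=(.36,-.017))"
```

```text
clock: 30.87
tcp_pos: [0.5489, 0.1565, 0.2819]
eef_rot: [0.078, 3.085, 0.562]
ft_force: [-1.3, -0.9, 0.9]
grip_width: 0.153
t=30.87 [0.5489 0.1565 0.2819] head 177.13 zax [ 0.014  0.352 -0.936] F [-1.3 -0.9  0.9] grip 0.153
t=30.92 [0.549  0.1568 0.2812] head 177.15 zax [ 0.014  0.353 -0.936] F [ 2.9  1.7 -0.4] grip 0.152
t=30.92 at [0.549  0.1568 0.2812] dist/row mm 0.2 deg/row 0.04
([-0.0, -0.0, 0.0002], [0.0, -0.001, -0.0])
([-0.0, -0.0, 0.0002], [0.0, -0.001, -0.0])
([-0.0, -0.0, 0.0002], [0.0, -0.001, -0.0])
([-0.0, -0.0, 0.0002], [0.0, -0.001, -0.0])
([-0.0, -0.0, 0.0002], [0.0, -0.001, -0.0])
```

Back level. I'll release at 38% and withdraw along the tool axis.

```bash
python3 -m handwheel '[{"translation":[0,0,0.0005],"turn":[0,0,0]},{"translation":[0,0,0],"turn":[0,0,0]},{"translation":[0,0,0],"turn":[0,0,0]},{"translation":[0,0,0],"turn":[0,0,0]},{"translation":[0,0,0],"turn":[0,0,0]}]' 38 && python3 -m handwheel '[{"translation":[0,0,-0.01],"turn":[0,0,0]},{"translation":[0,0,-0.02],"turn":[0,0,0]},{"translation":[0,0,-0.025],"turn":[0,0,0]},{"translation":[0,0,-0.03],"turn":[0,0,0]},{"translation":[0,0,-0.03],"turn":[0,0,0]}]' && python3 - <<'E'
from h import *
st(); W=cam('wrist'); save('wrist30',W[0]);S=cam('side'); save('side30',S[0]); st()
im=cv2.imread('pics/side30.png'); cv2.imwrite('pics/side30z.png',cv2.resize(im[160:360,200:450],None,fx=3.2,fy=3,interpolation=cv2.INTER_CUBIC)[:600])
E
```

```text
clock: 31.33
tcp_pos: [0.5495, 0.1569, 0.2801]
eef_rot: [0.078, 3.084, 0.563]
ft_force: [-0.0, -0.5, 0.0]
grip_width: 0.379
clock: 31.75
tcp_pos: [0.5445, 0.115, 0.3865]
eef_rot: [-0.079, -3.081, -0.56]
ft_force: [0.6, 0.2, -0.5]
grip_width: 0.38
t=31.75 [0.5445 0.115  0.3865] head 177.26 zax [-0.     0.352 -0.936] F [ 0.6  0.2 -0.5] grip 0.38
t=31.85 [0.5471 0.1143 0.3917] head 177.14 zax [ 0.011  0.352 -0.936] F [0.6 0.1 0.1] grip 0.378
```

View pics/wrist30.png

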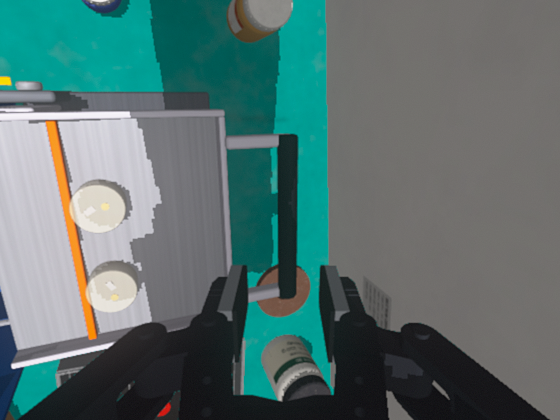

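View pics/side30z.png

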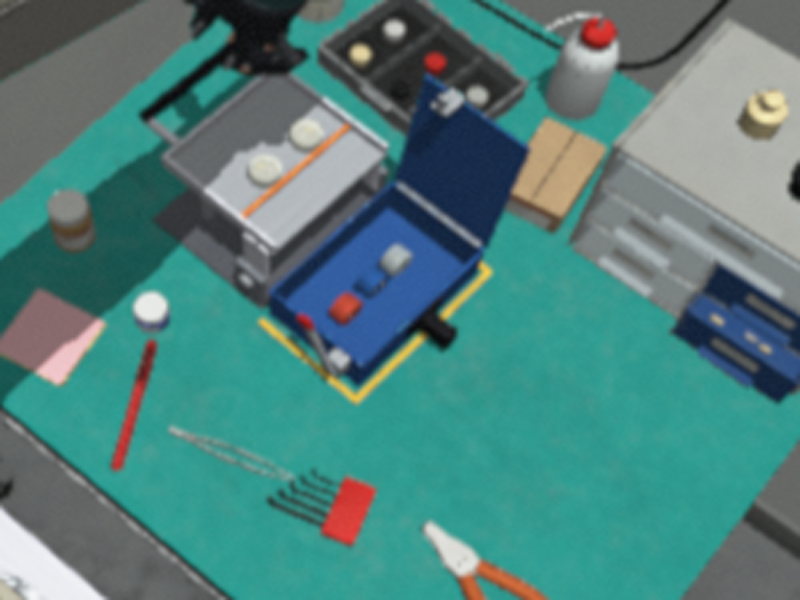

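```bash
python3 - <<'E'
from h import *
S=cam('side');C=cam('scene');save('scene30',C[0])
im=cv2.imread('pics/scene30.png'); cv2.imwrite('pics/scene30z.png',cv2.resize(im[160:310,220:420],None,fx=4,fy=4,interpolation=cv2.INTER_CUBIC))
print('cab bottom',plane(S,*zs(574,242),0))
print('cab top corner', tri(S,zs(617,150),C,zc(524,58)))
print('box top', tri(S,zs(550,120),C,zc(417,125)), plane(S,*zs(550,222),0))
E
```

```text
cab bottom [ 0.71016777 -0.14107464  0.        ]
cab top corner (array([ 0.70061672, -0.14650145,  0.20112798]), np.float64(0.0069976250237123745))
box top (array([ 0.79979337, -0.04169703,  0.02936425]), np.float64(0.0034622272113351404)) [ 0.71417693 -0.10977294  0.        ]
```

View pics/scene30z.png

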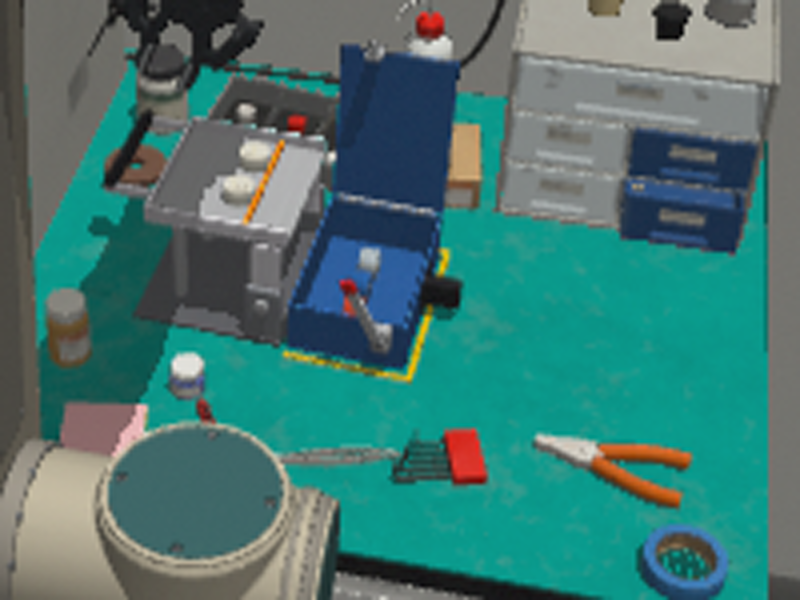

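```bash
python3 - <<'E'
from h import *
S=cam('side');C=cam('scene')
print(tri(S,zs(427,77),C,zc(341,45)), tri(S,zs(527,150),C,zc(460,65)))
print('tin -x-y bottom',plane(S,*zs(362,380),0),plane(C,*zc(404,367),0),'rim -x+y',tri(S,zs(273,297),C,zc(291,309)))
st(); plan((.60,-.03,.46),177.2,10)
E
```

```text
(array([0.64581997, 0.02132626, 0.22419444]), np.float64(0.002989599779362668)) (array([ 0.63642518, -0.0921537 ,  0.22613666]), np.float64(0.0029421485997125074))
tin -x-y bottom [ 0.45601139 -0.07971035  0.        ] [ 0.45243687 -0.08253118  0.        ] rim -x+y (array([0.4527608 , 0.02724674, 0.05078364]), np.float64(0.0018525419066707754))
t=32.05 [0.5446 0.1155 0.3845] head 177.24 zax [-0.001  0.352 -0.936] F [ 0.3 -0.2  0.4] grip 0.38
t=32.05 at [0.5446 0.1155 0.3845] dist/row mm 17.3 deg/row 2.06
([-0.0061, -0.0107, -0.0122], [0.036, -0.002, -0.0])
([-0.0061, -0.0111, -0.0118], [0.036, -0.002, -0.0])
([-0.0061, -0.0115, -0.0114], [0.036, -0.002, -0.0])
([-0.0062, -0.0119, -0.0109], [0.036, -0.002, -0.0])
([-0.0062, -0.0123, -0.0105], [0.036, -0.002, -0.0])
([-0.0062, -0.0127, -0.01], [0.036, -0.002, -0.0])
([-0.0062, -0.013, -0.0096], [0.036, -0.002, -0.0])
([-0.0062, -0.0134, -0.0091], [0.036, -0.002, -0.0])
([-0.0062, -0.0137, -0.0086], [0.036, -0.002, -0.0])
([-0.0062, -0.014, -0.0081], [0.036, -0.002, -0.0])
```

```bash
python3 -m handwheel '[{"translation":[-0.006,-0.002,-0.025],"turn":[0.05,-0.002,0]},{"translation":[-0.006,-0.006,-0.03],"turn":[0.07,-0.002,0]},{"translation":[-0.006,-0.012,-0.022],"turn":[0.08,-0.002,0]},{"translation":[-0.010,-0.022,-0.01],"turn":[0.08,-0.002,0]},{"translation":[-0.012,-0.027,-0.004],"turn":[0.08,-0.002,0]}]' 0 40 && python3 -c "
from h import *
st(); plan((.702,-.045,.465),177.2,5)"
```

```text
clock: 32.47
tcp_pos: [0.577, 0.0223, 0.4523]
eef_rot: [-0.064, -3.107, 0.022]
ft_force: [0.1, -0.5, 1.0]
grip_width: -0.002
t=32.47 [0.577  0.0223 0.4523] head 177.63 zax [-0.034 -0.014 -0.999] F [ 0.1 -0.5  1. ] grip -0.002
t=32.47 at [0.577  0.0223 0.4523] dist/row mm 28.5 deg/row 0.43
([-0.0254, -0.0125, -0.0032], [-0.003, -0.007, 0.002])
([-0.0255, -0.0124, -0.0031], [-0.003, -0.007, 0.002])
([-0.0255, -0.0124, -0.0029], [-0.003, -0.007, 0.002])
([-0.0255, -0.0123, -0.0028], [-0.003, -0.007, 0.002])
([-0.0256, -0.0123, -0.0027], [-0.003, -0.007, 0.002])
```

```bash
python3 -m handwheel '[{"translation":[-0.024,-0.012,-0.008],"turn":[-0.003,-0.007,0.002]},{"translation":[-0.0255,-0.0125,-0.004],"turn":[-0.003,-0.007,0.002]},{"translation":[-0.0255,-0.0125,-0.003],"turn":[-0.003,-0.007,0.002]},{"translation":[-0.0255,-0.0125,-0.003],"turn":[-0.003,-0.007,0.002]},{"translation":[-0.0255,-0.0125,-0.003],"turn":[-0.003,-0.007,0.002]}]' && python3 - <<'E'
from h import *
st(); W=cam('wrist'); save('wrist31',W[0]);S=cam('side'); save('side31',S[0]); st(); plan((.702,-.045,.37),177.2,5)
im=cv2.imread('pics/side31.png'); cv2.imwrite('pics/side31z.png',cv2.resize(im[160:360,200:450],None,fx=3.2,fy=3,interpolation=cv2.INTER_CUBIC)[:600])
E
```

```text
clock: 32.88
tcp_pos: [0.7015, -0.0468, 0.464]
eef_rot: [-0.076, -3.127, 0.003]
ft_force: [0.3, -0.5, -0.1]
grip_width: -0.001
t=32.88 [ 0.7015 -0.0468  0.464 ] head 177.22 zax [-0.013 -0.002 -1.   ] F [ 0.3 -0.5 -0.1] grip -0.001
t=32.98 [ 0.7034 -0.0484  0.4624] head 177.10 zax [-0.012 -0.003 -1.   ] F [-0.8 -0.1 -1.4] grip 0.0
t=32.98 at [ 0.7034 -0.0484  0.4624] dist/row mm 18.5 deg/row 0.15
([0.0001, 0.0007, 0.0185], [-0.001, -0.002, -0.0])
([0.0001, 0.0007, 0.0185], [-0.001, -0.002, -0.0])
([0.0002, 0.0007, 0.0185], [-0.001, -0.002, -0.0])
([0.0002, 0.0007, 0.0185], [-0.001, -0.002, -0.0])
([0.0003, 0.0007, 0.0185], [-0.001, -0.002, -0.0])
```

View pics/wrist31.png

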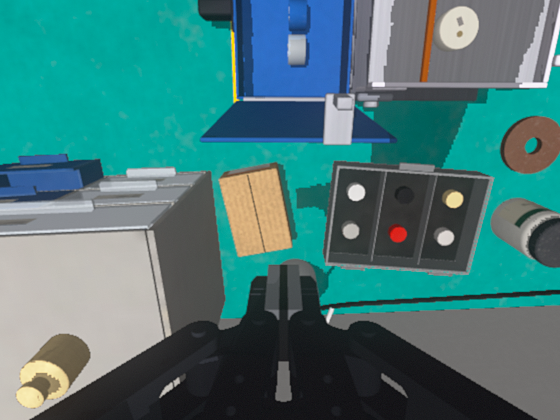

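View pics/side31z.png

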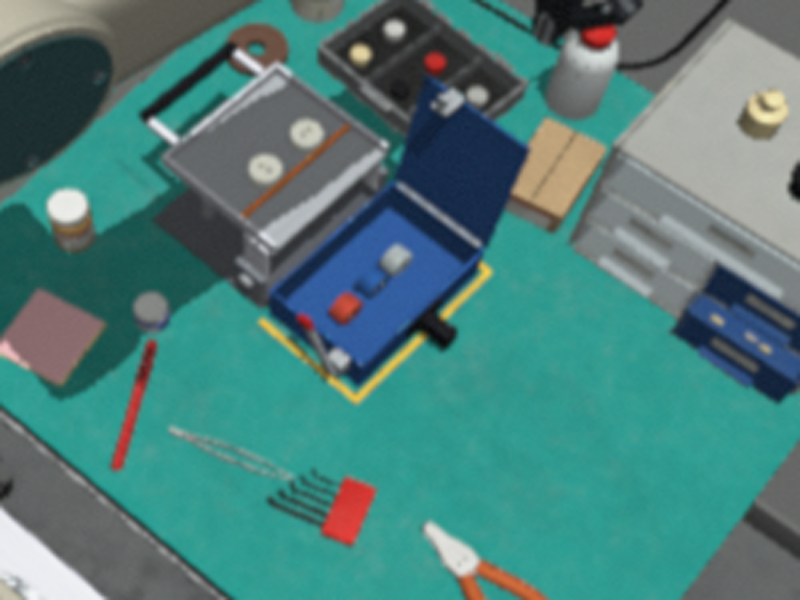

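```bash
python3 -m handwheel '[{"translation":[0,0.0005,0.0185],"turn":[-0.001,-0.002,0]},{"translation":[0,0.0005,0.0185],"turn":[-0.001,-0.002,0]},{"translation":[0,0.0005,0.0185],"turn":[-0.001,-0.002,0]},{"translation":[0,0.0005,0.0185],"turn":[-0.001,-0.002,0]},{"translation":[0,0.0005,0.016],"turn":[0,-0.002,0]}]' && python3 - <<'E'
from h import *
W=cam('wrist'); st(); save('wrist32',W[0]); 
for p in [(203,140),(395,140),(299,140)]: pass
E
```

```text
clock: 33.4
tcp_pos: [0.7023, -0.044, 0.366]
eef_rot: [-0.077, -3.134, -0.004]
ft_force: [-0.1, -0.2, -0.5]
grip_width: -0.002
t=33.45 [ 0.7008 -0.0436  0.3613] head 177.20 zax [-0.014  0.004 -1.   ] F [-1.7  1.  -3.3] grip 0.003
```

View pics/wrist32.png

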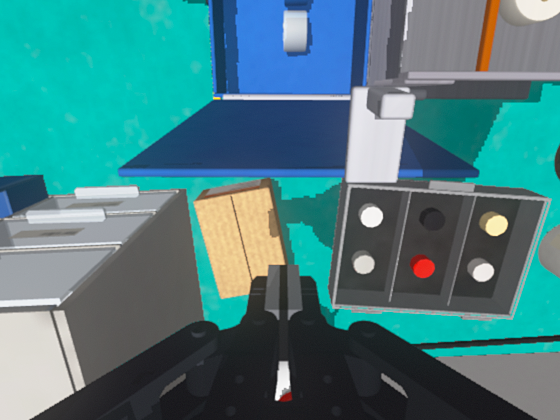

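```bash
python3 - <<'E'
from h import *
W=cam('wrist'); st()
for u,v in [(122,174),(475,174),(283,174)]: print(plane(W,u,v,.224).round(4))
h=np.array([.537+.086*.9988,-.031-.086*.048]);print('hinge',h)
# tip path: contact point at radius 150 on outer face; tip pos in tin x,z
for th in np.arange(1.75,-.01,-.125):
    r=.150; n=np.array([np.sin(th),np.cos(th)]) # outward normal (x,z) : shut-> +z
    p=np.array([.086-r*np.cos(th),.055+r*np.sin(th)])+.003*n
    print(round(th,3),(p*1e3).round(1))
E
```

```text
t=33.50 [ 0.701  -0.0437  0.363 ] head 177.20 zax [-0.014  0.004 -1.   ] F [-0.   0.6 -0.5] grip 0.002
[ 0.6388 -0.0904  0.224 ]
[0.6443 0.0187 0.224 ]
[ 0.6413 -0.0408  0.224 ]
hinge [ 0.6228968 -0.035128 ]
1.75 [115.7 202.1]
1.625 [ 97.1 204.6]
1.5 [ 78.4 204.8]
1.375 [ 59.8 202.7]
1.25 [ 41.5 198.3]
1.125 [ 24.  191.6]
1.0 [  7.5 182.8]
0.875 [ -7.8 172.1]
0.75 [-21.7 159.4]
0.625 [-33.9 145.2]
0.5 [-44.2 129.5]
0.375 [-52.5 112.7]
0.25 [-58.6  95. ]
0.125 [-62.5  76.7]
0.0 [-64.  58.]
```

```bash
python3 -m handwheel '[{"translation":[0.012,0,0],"turn":[0,-0.002,0]},{"translation":[0.014,0,0],"turn":[0,-0.002,0]},{"translation":[0.014,0,0],"turn":[0,-0.002,0]},{"translation":[0.012,0,0],"turn":[0,-0.002,0]},{"translation":[0.012,0,0],"turn":[0,-0.002,0]}]' && python3 - <<'E'
from h import *
st()
E
```

```text
clock: 33.92
tcp_pos: [0.6353, -0.0384, 0.3632]
eef_rot: [-0.072, -3.134, -0.006]
ft_force: [1.0, 0.4, -0.7]
grip_width: -0.0
t=33.92 [ 0.6353 -0.0384  0.3632] head 177.37 zax [-0.006  0.004 -1.   ] F [ 1.   0.4 -0.7] grip -0.0
```

```bash
python3 -m handwheel '[{"translation":[0.012,0,0],"turn":[0,-0.001,0]},{"translation":[0.012,0,0],"turn":[0,0,0]},{"translation":[0.012,0,0],"turn":[0,0,0]},{"translation":[0.012,0,0],"turn":[0,0,0]},{"translation":[0.012,0,0.001],"turn":[0,0,0]}]' && python3 - <<'E'
from h import *
st(); W=cam('wrist'); save('wrist33',W[0])
E
```

```text
clock: 34.33
tcp_pos: [0.5731, -0.0338, 0.3677]
eef_rot: [0.068, 3.137, 0.005]
ft_force: [0.8, -0.5, 0.6]
grip_width: 0.0
t=34.33 [ 0.5731 -0.0338  0.3677] head 177.52 zax [ 0.003  0.003 -1.   ] F [ 0.8 -0.5  0.6] grip 0.0
```

View pics/wrist33.png

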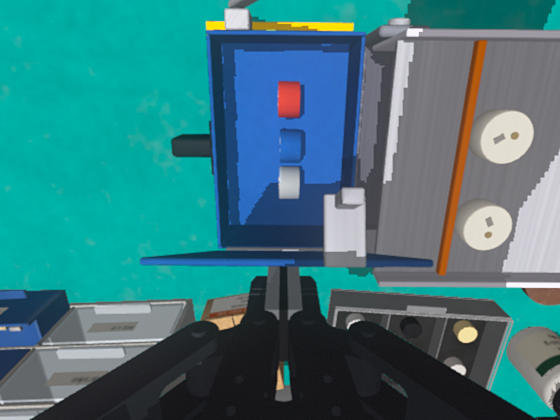

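```bash
python3 -m handwheel '[{"translation":[0.0155,0,0.009],"turn":[0,0,0]},{"translation":[0.0155,0,0.0105],"turn":[0,0,0]},{"translation":[0.014,0,0.0125],"turn":[0,0,0]},{"translation":[0.0125,0,0.014],"turn":[0,0,0]},{"translation":[0.0105,0,0.0155],"turn":[0,0,0]}]' && python3 - <<'E'
from h import *
st(); W=cam('wrist'); save('wrist34',W[0]); st()
E
```

```text
clock: 34.8
tcp_pos: [0.506, -0.0297, 0.3134]
eef_rot: [0.064, 3.121, 0.001]
ft_force: [-0.4, -0.8, 0.1]
grip_width: -0.006
t=34.80 [ 0.506  -0.0297  0.3134] head 177.66 zax [ 0.02  0.   -1.  ] F [-0.4 -0.8  0.1] grip -0.006
t=34.85 [ 0.5027 -0.0291  0.3097] head 177.66 zax [ 0.011  0.002 -1.   ] F [-3.6  1.2 -1.6] grip 0.005
```

View pics/wrist34.png

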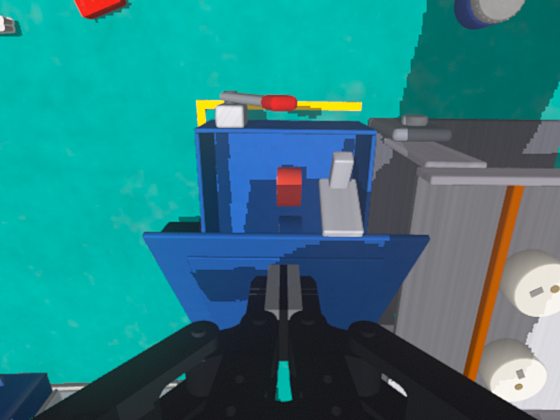

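```bash
python3 -m handwheel '[{"translation":[0.0065,0,0.014],"turn":[0,0.001,0]},{"translation":[0.005,0,0.015],"turn":[0,0.001,0]},{"translation":[0.004,0,0.015],"turn":[0,0,0]},{"translation":[0.002,0,0.014],"turn":[0,0,0]},{"translation":[0.001,0,0.010],"turn":[0,0,0]}]' && python3 - <<'E'
from h import *
st(); W=cam('wrist'); save('wrist35',W[0]); st()
E
```

```text
clock: 35.27
tcp_pos: [0.4874, -0.0277, 0.245]
eef_rot: [0.062, 3.124, 0.001]
ft_force: [-0.1, -0.4, 0.0]
grip_width: -0.002
t=35.27 [ 0.4874 -0.0277  0.245 ] head 177.74 zax [ 0.017  0.001 -1.   ] F [-0.1 -0.4  0. ] grip -0.002
t=35.32 [ 0.4866 -0.0276  0.2433] head 177.74 zax [ 0.014  0.001 -1.   ] F [-0.6  0.5 -1.6] grip 0.003
```

View pics/wrist35.png

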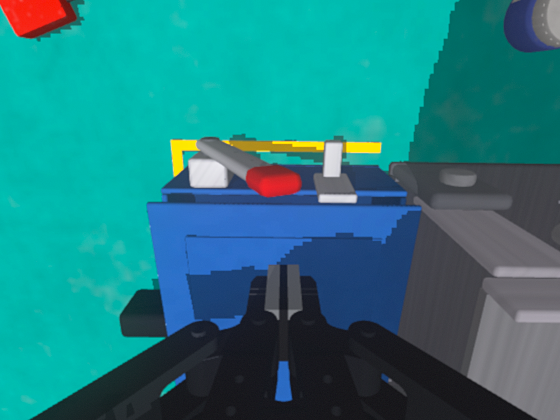

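```bash
python3 -m handwheel '[{"translation":[0.001,0,0.004],"turn":[0,0,0]},{"translation":[0,0,0.004],"turn":[0,0,0]},{"translation":[0,0,0.003],"turn":[0,0,0]},{"translation":[0,0,0.002],"turn":[0,0,0]},{"translation":[0,0,0.002],"turn":[0,0,0]}]' && python3 - <<'E'
from h import *
st()
E
```

```text
clock: 35.73
tcp_pos: [0.488, -0.0276, 0.232]
eef_rot: [0.061, 3.127, 0.002]
ft_force: [-8.8, 0.5, 23.3]
grip_width: 0.005
t=35.73 [ 0.488  -0.0276  0.232 ] head 177.77 zax [ 0.014  0.001 -1.   ] F [-8.8  0.5 23.3] grip 0.005
```

```bash
python3 -m handwheel '[{"translation":[0,0,-0.002],"turn":[0,0,0]},{"translation":[0,0,-0.01],"turn":[0,0,0]},{"translation":[0,0,-0.03],"turn":[0,0,0]},{"translation":[0,0,-0.035],"turn":[0,0,0]},{"translation":[0,0,-0.035],"turn":[0,0,0]}]' && python3 - <<'E'
from h import *
st(); W=cam('wrist'); save('wrist36',W[0]); S=cam('side'); save('side36',S[0])
im=cv2.imread('pics/side36.png'); cv2.imwrite('pics/side36z.png',cv2.resize(im[160:360,200:450],None,fx=3.2,fy=3,interpolation=cv2.INTER_CUBIC)[:600])
E
```

```text
clock: 36.15
tcp_pos: [0.484, -0.0272, 0.3437]
eef_rot: [0.061, 3.14, 0.005]
ft_force: [0.7, -0.4, 0.5]
grip_width: -0.001
t=36.15 [ 0.484  -0.0272  0.3437] head 177.77 zax [ 0.002  0.003 -1.   ] F [ 0.7 -0.4  0.5] grip -0.001
```

View pics/wrist36.png

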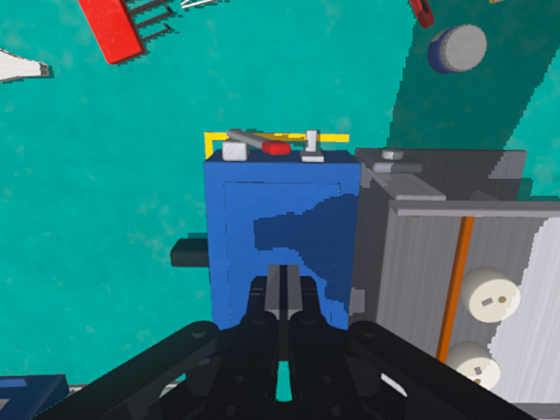

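View pics/side36z.png

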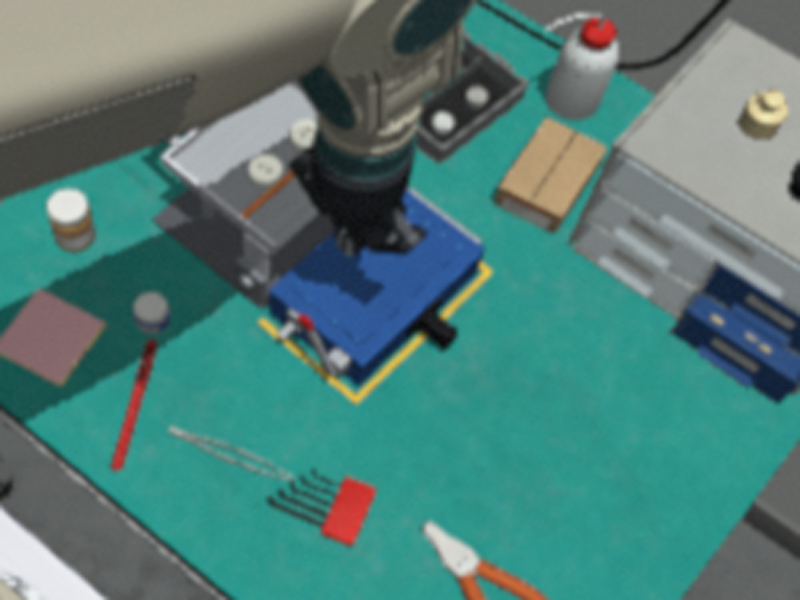

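```bash
cat > hz.py <<'E'
from h import *
def red(C,near,r=60):
    hsv=cv2.cvtColor(C[0]['img'],cv2.COLOR_RGB2HSV); m=sum(cv2.inRange(hsv,np.array(a),np.array(b)) for a,b in HS['red'])
    n,l,s,c=cv2.connectedComponentsWithStats(m); k=[(s[i,4],tuple(c[i].round(1))) for i in range(1,n) if s[i,4]>3 and np.hypot(*(c[i]-near))<r]; return sorted(k)[-1]
W=cam('wrist');S=cam('side'); st()
import sys
a=red(W,eval(sys.argv[1]));b=red(S,zs(303,320),12);print(a,b)
p,e=tri(W,a[1],S,b[1]);print(p,e)
c=np.array([.537,-.031]);X=np.array([.9988,-.048]);Y=np.array([.048,.9988]);print('tin',((p[:2]-c)@X).round(4),((p[:2]-c)@Y).round(4),p[2].round(4))
E
python3 hz.py "(276,148)"
```

```text
t=36.35 [ 0.4855 -0.0275  0.3447] head 177.77 zax [ 0.008  0.002 -1.   ] F [-0.1 -0.6 -0.7] grip -0.003
(np.int32(340), (np.float64(277.6), np.float64(133.4))) (np.int32(11), (np.float64(295.0), np.float64(267.1)))
[ 0.43232093 -0.02841107  0.10837914] 0.002686510014982056
tin -0.1047 -0.0024 0.1084
```

```bash
python3 -c "
from h import *
plan((.4245,-.0176,.33),177.2,5)"
```

```text
t=36.35 at [ 0.4855 -0.0275  0.3447] dist/row mm 12.7 deg/row 0.15
([0.0123, 0.0015, 0.0028], [0.001, 0.002, 0.002])
([0.0123, 0.0015, 0.0029], [0.001, 0.002, 0.002])
([0.0123, 0.0014, 0.0029], [0.001, 0.002, 0.002])
([0.0123, 0.0014, 0.0029], [0.001, 0.002, 0.002])
([0.0123, 0.0014, 0.0029], [0.001, 0.002, 0.002])
```

```bash
python3 -m handwheel '[{"translation":[0.0123,0.0015,0.002],"turn":[0,0.001,0.002]},{"translation":[0.0123,0.0015,0.002],"turn":[0,0.001,0.002]},{"translation":[0.0123,0.0015,0.002],"turn":[0,0.001,0.002]},{"translation":[0.012,0.0014,0.002],"turn":[0,0.001,0.002]},{"translation":[0.010,0.0014,0.002],"turn":[0,0.001,0.002]}]' && python3 -c "
from h import *
st(); W=cam('wrist'); save('wrist37',W[0]); st(); plan((.4245,-.0176,.295),177.2,5)"
```

```text
clock: 36.77
tcp_pos: [0.4199, -0.0164, 0.3281]
eef_rot: [-0.078, -3.132, -0.007]
ft_force: [-0.6, 0.3, -1.0]
grip_width: -0.002
t=36.77 [ 0.4199 -0.0164  0.3281] head 177.14 zax [-0.009  0.005 -1.   ] F [-0.6  0.3 -1. ] grip -0.002
t=36.82 [ 0.4174 -0.0158  0.3268] head 177.15 zax [-0.014  0.006 -1.   ] F [-3.4  1.3 -0.3] grip 0.003
t=36.82 at [ 0.4174 -0.0158  0.3268] dist/row mm 6.5 deg/row 0.17
([-0.0015, -0.0003, 0.0063], [0.001, -0.003, -0.0])
([-0.0015, -0.0003, 0.0063], [0.001, -0.003, -0.0])
([-0.0015, -0.0003, 0.0064], [0.001, -0.003, -0.0])
([-0.0015, -0.0003, 0.0064], [0.001, -0.003, -0.0])
([-0.0015, -0.0003, 0.0064], [0.001, -0.003, -0.0])
```

View pics/wrist37.png

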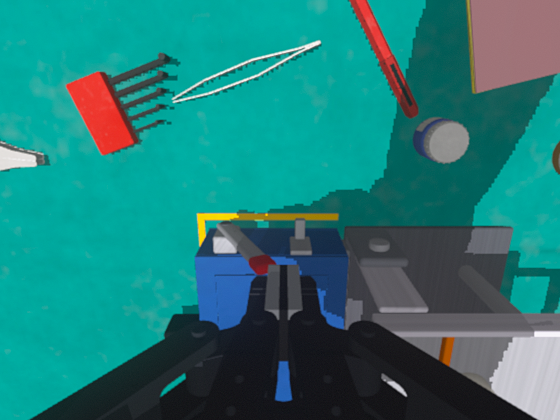

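```bash
python3 -m handwheel '[{"translation":[-0.002,-0.002,0.004],"turn":[0.001,-0.003,0]},{"translation":[-0.0015,-0.002,0.006],"turn":[0.001,-0.003,0]},{"translation":[-0.0015,-0.002,0.006],"turn":[0.001,-0.003,0]},{"translation":[-0.001,-0.002,0.006],"turn":[0.001,-0.003,0]},{"translation":[-0.001,0,0.005],"turn":[0,0,0]}]' && python3 -c "
from h import *
st(); W=cam('wrist'); save('wrist38',W[0]); st(); plan((.4245,-.0236,.285),177.2,5)"
```

```text
clock: 37.23
tcp_pos: [0.4211, -0.0243, 0.2945]
eef_rot: [-0.078, -3.135, -0.002]
ft_force: [0.3, 0.4, 0.9]
grip_width: -0.0
t=37.23 [ 0.4211 -0.0243  0.2945] head 177.16 zax [-0.005  0.001 -1.   ] F [0.3 0.4 0.9] grip -0.0
t=37.28 [ 0.4209 -0.0241  0.2936] head 177.15 zax [-0.007  0.002 -1.   ] F [-0.   0.1 -1.2] grip 0.002
t=37.28 at [ 0.4209 -0.0241  0.2936] dist/row mm 1.9 deg/row 0.08
([-0.0007, 0.0001, 0.0017], [0.0, -0.001, -0.0])
([-0.0007, 0.0001, 0.0017], [0.0, -0.001, -0.0])
([-0.0007, 0.0001, 0.0017], [0.0, -0.001, -0.0])
([-0.0007, 0.0001, 0.0017], [0.0, -0.001, -0.0])
([-0.0007, 0.0001, 0.0017], [0.0, -0.001, -0.0])
```

View pics/wrist38.png

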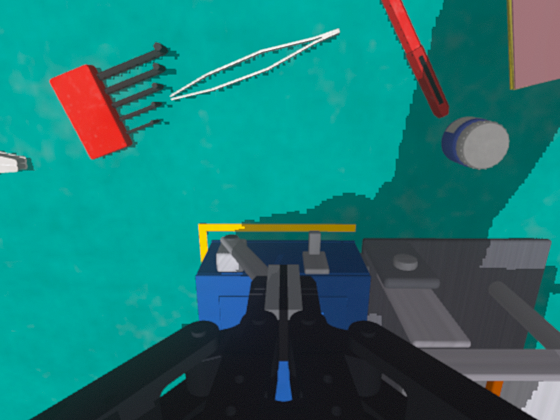

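```bash
python3 -m handwheel '[{"translation":[-0.001,0.001,0.007],"turn":[0,-0.001,0]},{"translation":[-0.001,0.001,0.007],"turn":[0,-0.001,0]},{"translation":[-0.001,0.001,0.007],"turn":[0,-0.001,0]},{"translation":[0,0.001,0.007],"turn":[0,0,0]},{"translation":[0,0.001,0.007],"turn":[0,0,0]}]' && python3 -c "
from h import *
st(); W=cam('wrist'); save('wrist39',W[0]); st()"
```

```text
clock: 37.7
tcp_pos: [0.4288, -0.0135, 0.2643]
eef_rot: [0.07, 3.135, 0.051]
ft_force: [-1.8, 3.6, 3.2]
grip_width: 0.001
t=37.70 [ 0.4288 -0.0135  0.2643] head 177.42 zax [ 0.007  0.032 -0.999] F [-1.8  3.6  3.2] grip 0.001
t=37.75 [ 0.4284 -0.0134  0.263 ] head 177.43 zax [ 0.005  0.032 -0.999] F [-0.   3.5  2.2] grip 0.001
```

View pics/wrist39.png

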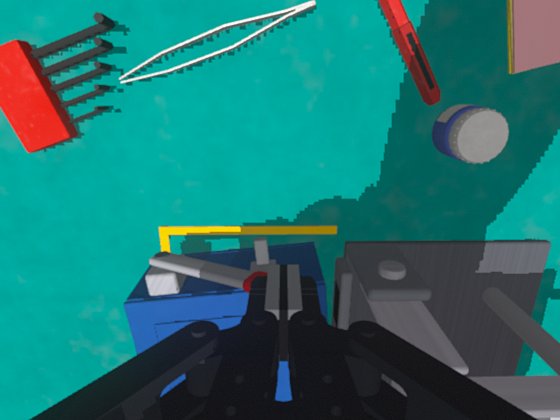

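```bash
python3 -c "
from h import *
S=cam('side'); save('side40',S[0]); C=cam('scene'); save('scene40',C[0])
im=cv2.imread('pics/side40.png'); cv2.imwrite('pics/side40z.png',cv2.resize(im[220:320,260:380],None,fx=6,fy=6,interpolation=cv2.INTER_CUBIC)[:600])
im=cv2.imread('pics/scene40.png'); cv2.imwrite('pics/scene40z.png',cv2.resize(im[200:270,270:370],None,fx=8,fy=8,interpolation=cv2.INTER_CUBIC))
"
```

```text
(no output)
```

View pics/side40z.png

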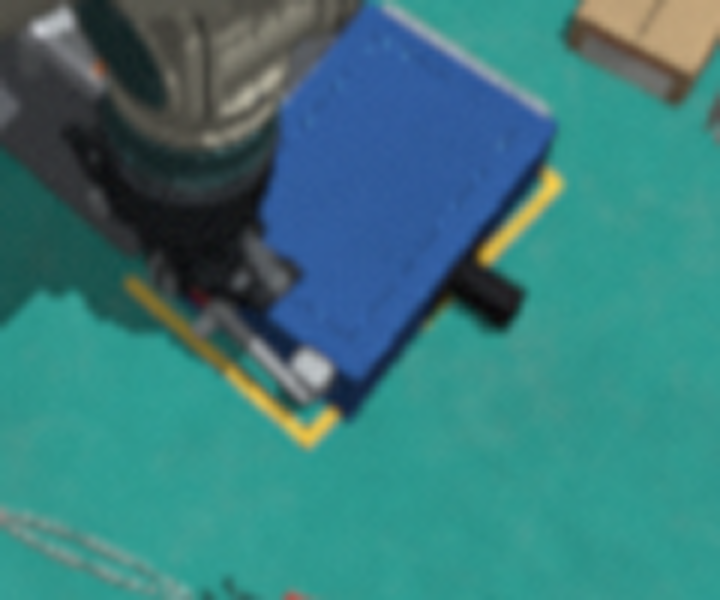

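View pics/scene40z.png

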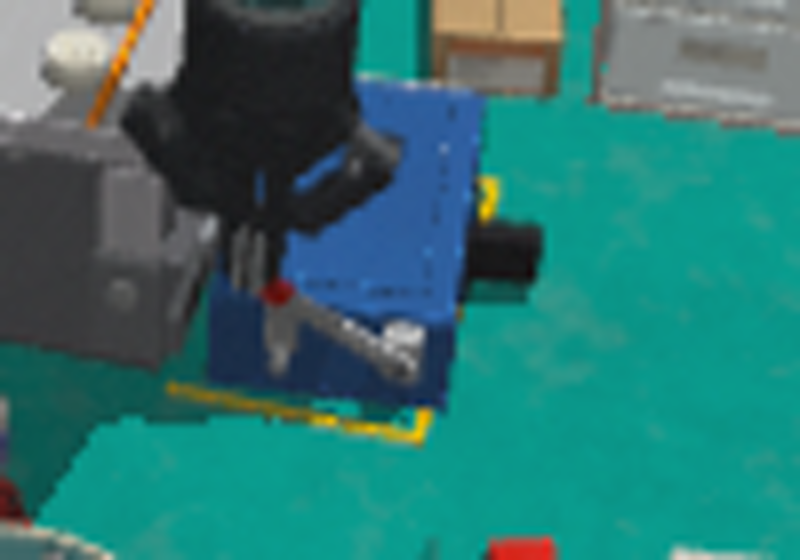

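```bash
python3 -m handwheel '[{"translation":[0.001,0,-0.012],"turn":[0.01,0,0]},{"translation":[0.001,0,-0.015],"turn":[0.01,0,0]},{"translation":[0.001,-0.008,-0.005],"turn":[0.01,0,0]},{"translation":[0,-0.008,0],"turn":[0,0,0]},{"translation":[0,0,0],"turn":[0,0,0]}]' && python3 - <<'E'
from h import *
st(); W=cam('wrist'); save('wrist41',W[0])
E
python3 hz.py "(260,280)"; python3 -c "
from h import *
plan((.4235,-.0276,.290),177.2,5)"
```

```text
clock: 38.27
tcp_pos: [0.4254, -0.0336, 0.2955]
eef_rot: [0.072, 3.136, -0.015]
ft_force: [-0.9, 0.4, 0.1]
grip_width: 0.002
t=38.27 [ 0.4254 -0.0336  0.2955] head 177.37 zax [ 0.004 -0.01  -1.   ] F [-0.9  0.4  0.1] grip 0.002
t=38.42 [ 0.4248 -0.0326  0.2948] head 177.39 zax [ 0.002 -0.008 -1.   ] F [-0.   0.6 -1. ] grip 0.001
t=38.42 at [ 0.4248 -0.0326  0.2948] dist/row mm 1.4 deg/row 0.1
([0.0003, 0.001, 0.001], [-0.002, 0.0, 0.001])
([0.0003, 0.001, 0.001], [-0.002, 0.0, 0.001])
([0.0003, 0.001, 0.001], [-0.002, 0.0, 0.001])
([0.0003, 0.001, 0.001], [-0.002, 0.0, 0.001])
([0.0003, 0.001, 0.001], [-0.002, 0.0, 0.001])Traceback (most recent call last):
  File "hz.py", line 7, in <module>
    a=red(W,eval(sys.argv[1]));b=red(S,zs(303,320),12);print(a,b)
                                 ~~~^^^^^^^^^^^^^^^^^^
  File "hz.py", line 4, in red
    n,l,s,c=cv2.connectedComponentsWithStats(m); k=[(s[i,4],tuple(c[i].round(1))) for i in range(1,n) if s[i,4]>3 and np.hypot(*(c[i]-near))<r]; return sorted(k)[-1]
                                                                                                                                                        ~~~~~~~~~^^^^
IndexError: list index out of range
```

View pics/wrist41.png

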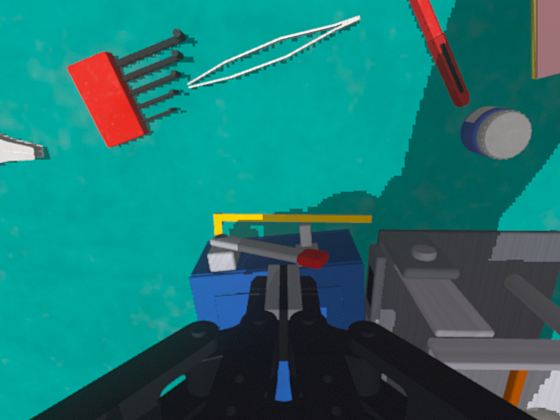

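```bash
python3 -m handwheel '[{"translation":[0,0.005,0.007],"turn":[-0.004,0,0]},{"translation":[0,0.003,0.008],"turn":[-0.004,0,0]},{"translation":[0,0,0.009],"turn":[0,0,0]},{"translation":[0,0,0.009],"turn":[0,0,0]},{"translation":[0,0,0.006],"turn":[0,0,0]}]' && python3 - <<'E'
from h import *
st(); W=cam('wrist'); save('wrist42',W[0]); st()
E
```

```text
clock: 38.83
tcp_pos: [0.4249, -0.0236, 0.2513]
eef_rot: [0.071, 3.139, 0.002]
ft_force: [-0.0, -0.5, 0.6]
grip_width: -0.004
t=38.83 [ 0.4249 -0.0236  0.2513] head 177.40 zax [ 0.002  0.001 -1.   ] F [-0.  -0.5  0.6] grip -0.004
t=38.88 [ 0.4242 -0.0235  0.2503] head 177.40 zax [-0.001  0.002 -1.   ] F [-0.7 -1.6 -0.4] grip 0.001
```

View pics/wrist42.png

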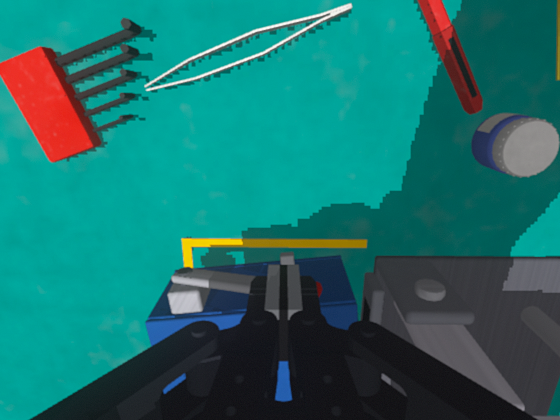

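```bash
python3 -m handwheel '[{"translation":[0,0,0.006],"turn":[0,0,0]},{"translation":[0,0,0.006],"turn":[0,0,0]},{"translation":[0,0,0.005],"turn":[0,0,0]},{"translation":[0,0,0.004],"turn":[0,0,0]},{"translation":[0,0,0.003],"turn":[0,0,0]}]' && python3 - <<'E'
from h import *
st(); W=cam('wrist'); save('wrist43',W[0]); st()
E
```

```text
clock: 39.3
tcp_pos: [0.424, -0.0233, 0.2231]
eef_rot: [-0.071, -3.139, -0.003]
ft_force: [-0.2, 0.0, 5.3]
grip_width: 0.0
t=39.30 [ 0.424  -0.0233  0.2231] head 177.42 zax [-0.002  0.002 -1.   ] F [-0.2  0.   5.3] grip 0.0
t=39.35 [ 0.4239 -0.0233  0.223 ] head 177.42 zax [-0.003  0.002 -1.   ] F [-1.2 -0.   3.7] grip -0.001
```

View pics/wrist43.png

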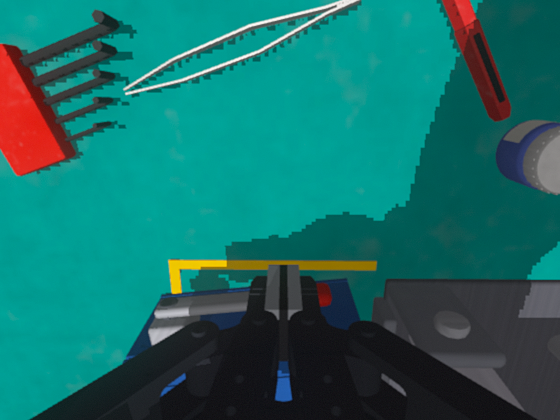

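```bash
python3 -m handwheel '[{"translation":[0,0,0.002],"turn":[0,0,0]},{"translation":[0,0,0.002],"turn":[0,0,0]},{"translation":[0,0,0.001],"turn":[0,0,0]},{"translation":[0,0,0.001],"turn":[0,0,0]},{"translation":[0,0,0],"turn":[0,0,0]}]' && python3 -c "
from h import *
st()" && python3 -m handwheel '[{"translation":[0,0,-0.005],"turn":[0,0,0]},{"translation":[0,-0.002,-0.02],"turn":[0,0,0]},{"translation":[0.005,-0.01,-0.03],"turn":[0,0,0]},{"translation":[0.005,-0.025,-0.03],"turn":[0,0,0]},{"translation":[0,-0.035,-0.02],"turn":[0,0,0]}]' && python3 -m handwheel '[{"translation":[0,-0.037,-0.015],"turn":[0,0,0]},{"translation":[0,-0.037,-0.01],"turn":[0,0,0]},{"translation":[0,-0.037,-0.01],"turn":[0,0,0]},{"translation":[0,-0.03,0],"turn":[0,0,0]},{"translation":[0,0,0],"turn":[0,0,0]}]' && python3 - <<'E'
from h import *
st(); W=cam('wrist'); save('wrist44',W[0]); S=cam('side'); save('side44',S[0]); C=cam('scene'); save('scene44',C[0])
im=cv2.imread('pics/side44.png'); cv2.imwrite('pics/side44z.png',cv2.resize(im[160:360,200:450],None,fx=3.2,fy=3,interpolation=cv2.INTER_CUBIC)[:600])
im=cv2.imread('pics/scene44.png'); cv2.imwrite('pics/scene44z.png',cv2.resize(im[180:270,230:350],None,fx=6.6,fy=6.6,interpolation=cv2.INTER_CUBIC))
E
```

```text
clock: 39.77
tcp_pos: [0.4243, -0.0233, 0.2234]
eef_rot: [-0.07, -3.136, -0.003]
ft_force: [-1.8, 0.0, 1.0]
grip_width: -0.001
t=39.77 [ 0.4243 -0.0233  0.2234] head 177.44 zax [-0.005  0.002 -1.   ] F [-1.8  0.   1. ] grip -0.001
clock: 40.18
tcp_pos: [0.4085, -0.0926, 0.3281]
eef_rot: [-0.056, -3.126, -0.011]
ft_force: [0.5, -0.8, 0.5]
grip_width: -0.001
clock: 40.6
tcp_pos: [0.4053, -0.2453, 0.3741]
eef_rot: [0.058, 3.137, -0.011]
ft_force: [-0.0, -0.4, -0.3]
grip_width: -0.0
t=40.60 [ 0.4053 -0.2453  0.3741] head 177.87 zax [ 0.003 -0.007 -1.   ] F [-0.  -0.4 -0.3] grip -0.0
```

View pics/side44z.png

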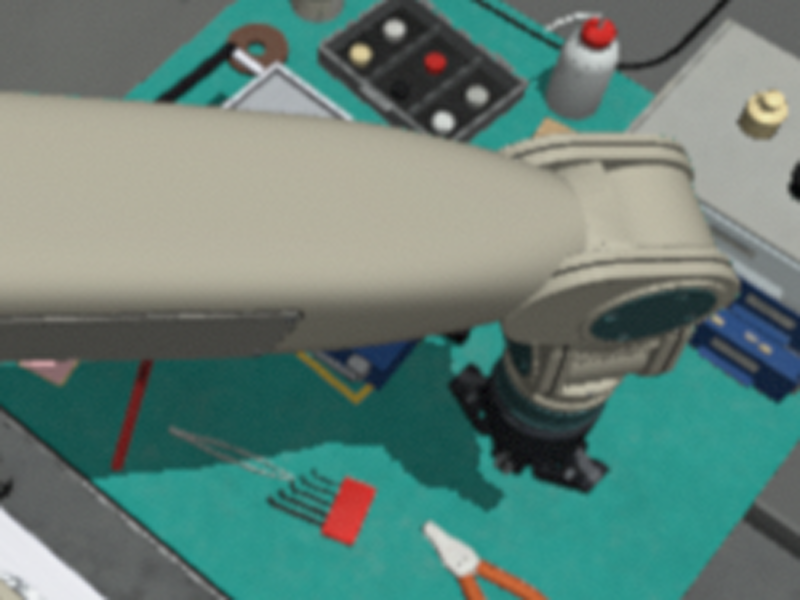

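View pics/scene44z.png

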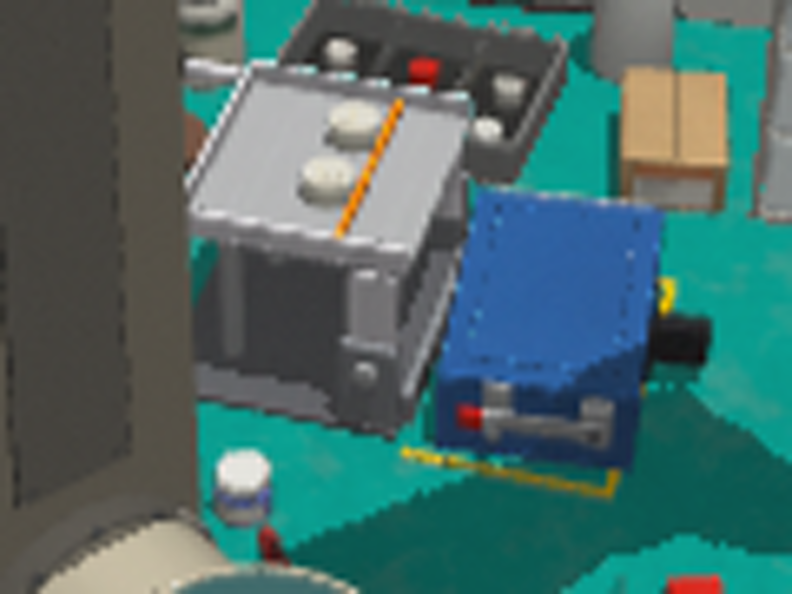

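View pics/wrist44.png

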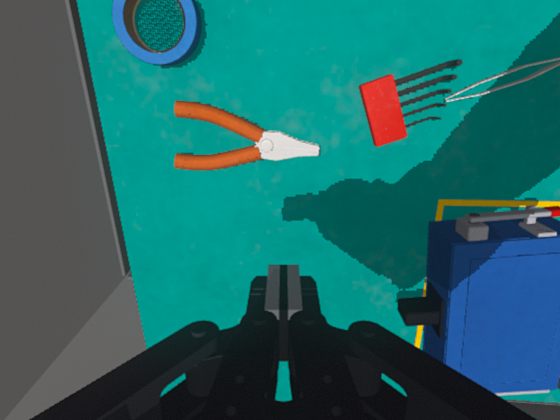

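```bash
python3 -m handwheel '[{"translation":[-0.005,0.003,-0.004],"turn":[0,0,0.1]},{"translation":[-0.005,0.003,-0.004],"turn":[0,0,0.1]},{"translation":[-0.005,0.003,-0.004],"turn":[0,0,0.1]},{"translation":[-0.005,0.003,-0.004],"turn":[0,0,0.1]},{"translation":[-0.005,0.003,-0.004],"turn":[0,0,0.1]}]' && python3 -m handwheel '[{"translation":[-0.003,0.006,-0.002],"turn":[0,0,0.1]},{"translation":[-0.003,0.006,-0.002],"turn":[0,0,0.1]},{"translation":[-0.003,0.006,0],"turn":[0,0,0.1]},{"translation":[-0.003,0.006,0],"turn":[0,0,0.1]},{"translation":[-0.003,0.006,0],"turn":[0,0,0.1]}]' && python3 -m handwheel '[{"translation":[0,0.008,0],"turn":[0,0,0.1]},{"translation":[0,0.01,0],"turn":[0,0,0.1]},{"translation":[0,0.01,0],"turn":[0,0,0.1]},{"translation":[0,0.01,0],"turn":[0,0,0.1]},{"translation":[0,0.01,0],"turn":[0,0,0.08]}]' && python3 - <<'E'
from h import *
st(); W=cam('wrist'); save('wrist45',W[0]); st(); plan((.525,-.16,.42),87.3,5)
E
```

```text
clock: 41.17
tcp_pos: [0.4301, -0.2229, 0.3885]
eef_rot: [-0.846, -3.013, -0.008]
ft_force: [0.1, -0.1, -0.2]
grip_width: 0.001
clock: 41.58
tcp_pos: [0.4612, -0.2005, 0.3899]
eef_rot: [-1.579, -2.691, -0.007]
ft_force: [-0.5, -0.6, -0.5]
grip_width: 0.0
clock: 42.0
tcp_pos: [0.5057, -0.1749, 0.3853]
eef_rot: [-2.179, -2.216, 0.005]
ft_force: [0.4, -0.3, -0.3]
grip_width: -0.002
t=42.00 [ 0.5057 -0.1749  0.3853] head 90.94 zax [-0.026  0.022 -0.999] F [ 0.4 -0.3 -0.3] grip -0.002
t=42.05 [ 0.5072 -0.1748  0.3852] head 90.87 zax [-0.024  0.022 -0.999] F [ 2.2 -0.7 -0. ] grip -0.004
t=42.05 at [ 0.5072 -0.1748  0.3852] dist/row mm 8.4 deg/row 0.81
([0.003, 0.0034, -0.007], [-0.005, -0.004, 0.013])
([0.0031, 0.0034, -0.007], [-0.005, -0.004, 0.013])
([0.0031, 0.0034, -0.007], [-0.005, -0.004, 0.013])
([0.0031, 0.0034, -0.007], [-0.005, -0.004, 0.013])
([0.0031, 0.0034, -0.007], [-0.005, -0.004, 0.013])
```

View pics/wrist45.png

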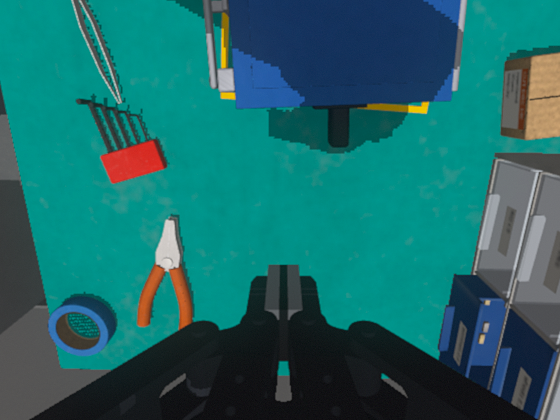

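```bash
python3 - <<'E'
from h import *
im=cv2.imread('pics/wrist45.png'); cv2.imwrite('pics/w45z.png',cv2.resize(im[0:160,190:480],None,fx=2.75,fy=3.5,interpolation=cv2.INTER_CUBIC))
E
```

```text
(no output)
```

View pics/w45z.png

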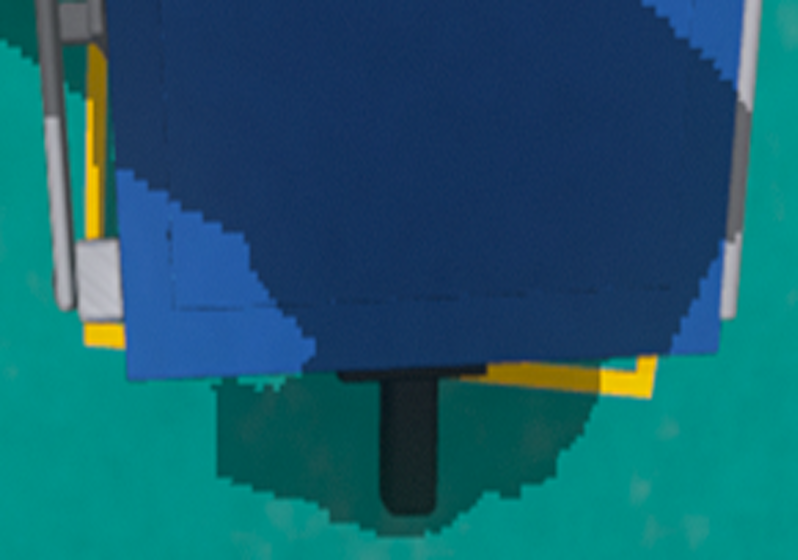

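```bash
python3 - <<'E'
from h import *
st(); W=cam('wrist'); save('wrist46',W[0])
z=lambda x,y:(190+x/2.75-.3,y/3.5-.3)
P=lambda x,y,h:plane(W,*z(x,y),h)
a=P(128,380,.06);b=P(717,352,.06);print(a,b,np.linalg.norm(a-b),'yaw',np.arctan2(b[1]-a[1],b[0]-a[0]))
print('tab tip top',P(410,498,.045),'base',P(410,378,.045))
l=P(85,345,0);r=P(653,397,0);print('yellow',l,r,np.arctan2(r[1]-l[1],r[0]-l[0]))
E
python3 - <<'E'
import cv2
im=cv2.imread('pics/wrist46.png'); cv2.imwrite('pics/w46z.png',cv2.resize(im[0:160,190:480],None,fx=2.75,fy=3.5,interpolation=cv2.INTER_CUBIC))
E
```

```text
t=42.05 [ 0.5072 -0.1748  0.3852] head 90.87 zax [-0.024  0.022 -0.999] F [ 2.2 -0.7 -0. ] grip -0.004
[ 0.46112156 -0.1002548   0.06      ] [ 0.63097491 -0.09149182  0.06      ] 0.170079249821361 yaw 0.051545745389753594
tab tip top [ 0.5471445  -0.12734857  0.045     ] base [ 0.54536404 -0.09887134  0.045     ]
yellow [ 0.43721599 -0.09302433  0.        ] [ 0.6360298  -0.10362162  0.        ] -0.05325216541788611
```

View pics/w46z.png

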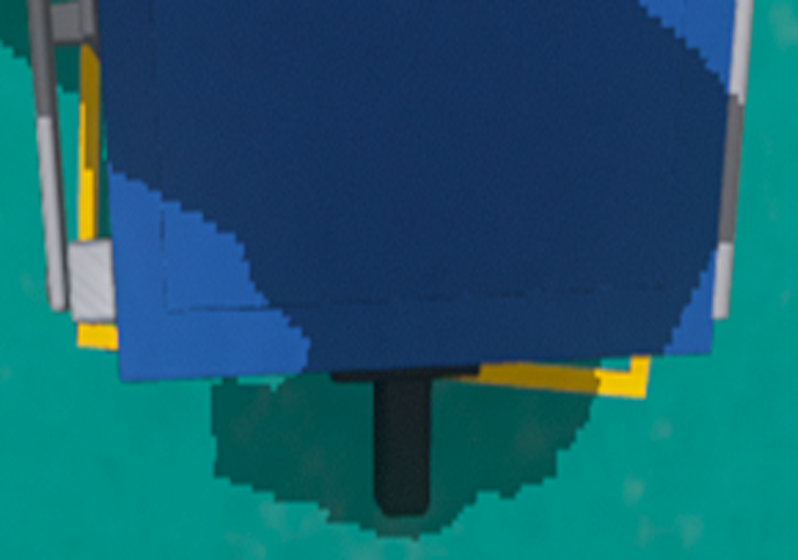

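The tin has turned about 0.1 rad and shifted about 8 mm: its front edge now slopes across the yellow line. Either it was knocked or the hasp push moved it. I'll re-grip the tab and square it up again.

```bash
python3 -c "
from h import *
plan((.5455,-.118,.30),92.9,5)"
```

```text
t=42.10 at [ 0.5063 -0.1752  0.3853] dist/row mm 22.0 deg/row 0.5
([0.0109, 0.0085, 0.0171], [-0.005, -0.004, -0.006])
([0.0109, 0.0085, 0.0171], [-0.005, -0.004, -0.006])
([0.0109, 0.0085, 0.0171], [-0.005, -0.004, -0.006])
([0.011, 0.0084, 0.0171], [-0.005, -0.004, -0.006])
([0.011, 0.0084, 0.0171], [-0.005, -0.004, -0.006])
```

```bash
python3 -m handwheel '[{"translation":[0.011,0.0085,0.016],"turn":[-0.005,-0.004,-0.006]},{"translation":[0.011,0.0085,0.016],"turn":[-0.005,-0.004,-0.006]},{"translation":[0.011,0.0085,0.017],"turn":[-0.005,-0.004,-0.006]},{"translation":[0.011,0.0085,0.017],"turn":[-0.005,-0.004,-0.006]},{"translation":[0.010,0.008,0.016],"turn":[-0.005,-0.004,-0.006]}]' 60 && python3 - <<'E'
from h import *
st(); W=cam('wrist'); save('wrist47',W[0]); st(); plan((.5455,-.118,.192),92.9,10)
E
```

```text
clock: 42.52
tcp_pos: [0.5438, -0.1132, 0.3039]
eef_rot: [2.139, 2.296, 0.003]
ft_force: [-0.7, -0.7, 0.5]
grip_width: 0.599
t=42.52 [ 0.5438 -0.1132  0.3039] head 94.04 zax [ 0.004 -0.001 -1.   ] F [-0.7 -0.7  0.5] grip 0.599
t=42.57 [ 0.5431 -0.1112  0.3004] head 94.16 zax [-0.001  0.002 -1.   ] F [ 0.4  1.  -2.6] grip 0.603
t=42.57 at [ 0.5431 -0.1112  0.3004] dist/row mm 10.9 deg/row 0.13
([-0.0007, 0.0002, 0.0108], [-0.0, -0.0, 0.002])
([-0.0007, 0.0002, 0.0108], [-0.0, -0.0, 0.002])
([-0.0007, 0.0002, 0.0108], [-0.0, -0.0, 0.002])
([-0.0007, 0.0002, 0.0108], [-0.0, -0.0, 0.002])
([-0.0007, 0.0002, 0.0108], [-0.0, -0.0, 0.002])
([-0.0007, 0.0002, 0.0108], [-0.0, -0.0, 0.002])
([-0.0007, 0.0002, 0.0108], [-0.0, -0.0, 0.002])
([-0.0007, 0.0002, 0.0108], [-0.0, -0.0, 0.002])
([-0.0007, 0.0002, 0.0108], [-0.0, -0.0, 0.002])
([-0.0007, 0.0002, 0.0108], [-0.0, -0.0, 0.002])
```

View pics/wrist47.png

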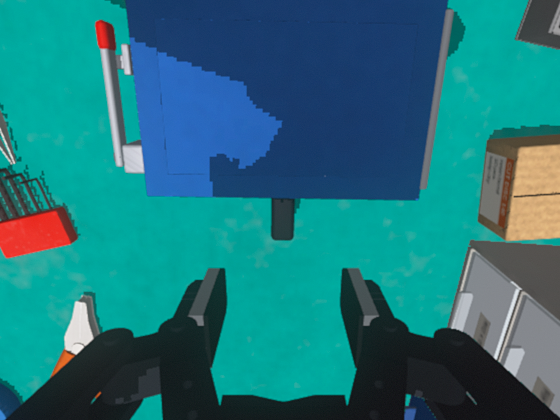

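```bash
python3 - <<'E'
from h import *
W=cam('wrist'); st(); print(plane(W,283,234,.045),plane(W,283,203,.045)); a=plane(W,147,195,.06);b=plane(W,418,199,.06);print(a,b,np.arctan2(b[1]-a[1],b[0]-a[0]))
E
```

```text
t=42.62 [ 0.5426 -0.1122  0.3016] head 94.12 zax [-0.002  0.001 -1.   ] F [-1.2  0.2 -0.3] grip 0.599
[ 0.54438344 -0.12200275  0.045     ] [ 0.54278266 -0.09979033  0.045     ]
[ 0.45853928 -0.09592506  0.06      ] [ 0.6254807  -0.08645483  0.06      ] 0.0566670772203298
```

```bash
python3 -m handwheel '[{"translation":[-0.0003,0,0.02],"turn":[0,0,0.003]},{"translation":[-0.0003,0,0.022],"turn":[0,0,0.003]},{"translation":[-0.0003,0,0.022],"turn":[0,0,0.003]},{"translation":[-0.0003,0,0.022],"turn":[0,0,0.003]},{"translation":[-0.0003,0,0.018],"turn":[0,0,0.003]}]' && python3 - <<'E'
from h import *
st(); W=cam('wrist'); save('wrist48',W[0]); st()
E
```

```text
clock: 43.03
tcp_pos: [0.5433, -0.1129, 0.2023]
eef_rot: [2.137, 2.292, 0.003]
ft_force: [-0.1, 0.3, -0.3]
grip_width: 0.602
t=43.03 [ 0.5433 -0.1129  0.2023] head 93.99 zax [ 0.007 -0.004 -1.   ] F [-0.1  0.3 -0.3] grip 0.602
t=43.08 [ 0.5416 -0.1125  0.199 ] head 93.97 zax [ 0.001 -0.002 -1.   ] F [ 0.5  0.7 -2.3] grip 0.595
```

View pics/wrist48.png

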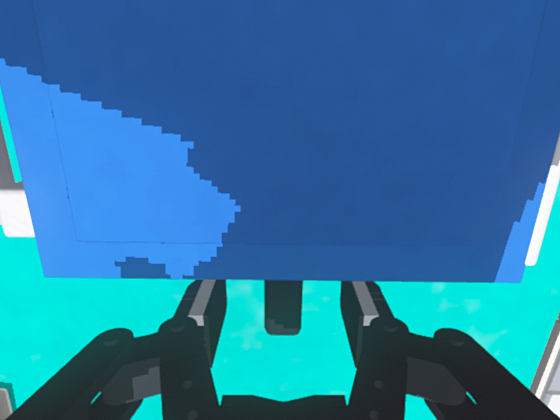

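```bash
python3 -m handwheel '[{"translation":[-0.002,0,0.004],"turn":[0,0,0.004]},{"translation":[0,0,0.003],"turn":[0,0,0.003]},{"translation":[0,0,0],"turn":[0,0,0]},{"translation":[0,0,0],"turn":[0,0,0]},{"translation":[0,0,0],"turn":[0,0,0]}]' && python3 -m handwheel '[{"translation":[0,0,0.001],"turn":[0,0,0]},{"translation":[0,0,0.001],"turn":[0,0,0]},{"translation":[0,0,0.001],"turn":[0,0,0]},{"translation":[0,0,0],"turn":[0,0,0]},{"translation":[0,0,0],"turn":[0,0,0]}]' 0 60 && python3 - <<'E'
from h import *
st(); W=cam('wrist'); save('wrist49',W[0]); st(); plan((.535,-.120,.193),87.2,5)
E
```

```text
clock: 43.5
tcp_pos: [0.5413, -0.1152, 0.1949]
eef_rot: [2.146, 2.29, -0.002]
ft_force: [0.3, -0.4, -0.1]
grip_width: 0.598
clock: 43.92
tcp_pos: [0.5432, -0.1159, 0.1949]
eef_rot: [2.143, 2.285, 0.002]
ft_force: [1.6, -0.7, -1.0]
grip_width: 0.174
t=43.92 [ 0.5432 -0.1159  0.1949] head 93.67 zax [ 0.008 -0.006 -1.   ] F [ 1.6 -0.7 -1. ] grip 0.174
t=43.97 [ 0.5432 -0.1159  0.1949] head 93.68 zax [ 0.008 -0.006 -1.   ] F [ 0.4 -1.3  0.5] grip 0.176
t=43.97 at [ 0.5432 -0.1159  0.1949] dist/row mm 1.9 deg/row 1.3
([-0.0007, -0.0017, 0.0004], [0.002, 0.001, 0.023])
([-0.0008, -0.0017, 0.0004], [0.002, 0.001, 0.023])
([-0.0008, -0.0017, 0.0004], [0.002, 0.001, 0.023])
([-0.0008, -0.0016, 0.0004], [0.002, 0.001, 0.023])
([-0.0009, -0.0016, 0.0004], [0.002, 0.001, 0.023])
```

View pics/wrist49.png

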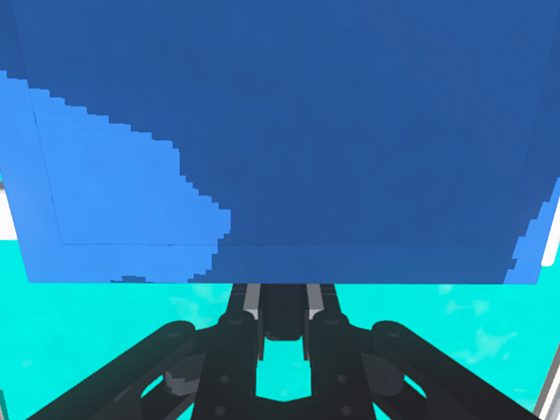

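```bash
python3 -m handwheel '[{"translation":[-0.003,-0.001,0.0001],"turn":[0,0.001,0.012]},{"translation":[-0.004,-0.0015,0.0001],"turn":[0,0.001,0.023]},{"translation":[-0.004,-0.0015,0.0001],"turn":[0,0.001,0.025]},{"translation":[-0.003,-0.0015,0.0001],"turn":[0,0.001,0.025]},{"translation":[-0.001,-0.0015,0],"turn":[0,0.001,0.025]}]' && python3 - <<'E'
from h import *
st(); plan((.5335,-.115,.1945),87.2,5)
E
```

```text
clock: 44.38
tcp_pos: [0.5369, -0.1311, 0.1948]
eef_rot: [2.276, 2.159, 0.014]
ft_force: [2.1, -0.1, -0.8]
grip_width: 0.178
t=44.38 [ 0.5369 -0.1311  0.1948] head 86.98 zax [ 0.009  0.003 -1.   ] F [ 2.1 -0.1 -0.8] grip 0.178
t=44.38 at [ 0.5369 -0.1311  0.1948] dist/row mm 3.3 deg/row 0.12
([0.0032, -0.0008, 0.0001], [0.002, -0.001, -0.001])
([0.0032, -0.0008, 0.0001], [0.002, -0.001, -0.001])
([0.0032, -0.0008, 0.0001], [0.002, -0.001, -0.001])
([0.0032, -0.0008, 0.0001], [0.002, -0.001, -0.001])
([0.0032, -0.0008, 0.0001], [0.002, -0.001, -0.001])
```

```bash
python3 -m handwheel '[{"translation":[0.003,-0.0008,0],"turn":[0.001,0,0]},{"translation":[0.0035,-0.0008,0],"turn":[0.001,0,0]},{"translation":[0.0035,-0.0008,0],"turn":[0.001,0,-0.001]},{"translation":[0.0035,-0.0008,0],"turn":[0,0,-0.001]},{"translation":[0.0035,-0.0008,0],"turn":[0,0,-0.001]}]' && python3 - <<'E'
from h import *
st()
E
```

```text
clock: 44.8
tcp_pos: [0.5338, -0.1168, 0.1949]
eef_rot: [2.276, 2.151, -0.001]
ft_force: [0.9, -3.0, -1.0]
grip_width: 0.17
t=44.80 [ 0.5338 -0.1168  0.1949] head 86.78 zax [ 0.006 -0.008 -1.   ] F [ 0.9 -3.  -1. ] grip 0.17
```

```bash
python3 -m handwheel '[{"translation":[0.0025,0,0],"turn":[0,0.001,-0.002]},{"translation":[0.0025,0,0],"turn":[0,0.001,-0.002]},{"translation":[0.002,0,0],"turn":[0,0.001,-0.002]},{"translation":[0.002,0,0],"turn":[0,0,0]},{"translation":[0.002,0,0],"turn":[0,0,0]}]' && python3 - <<'E'
from h import *
st()
E
```

```text
clock: 45.22
tcp_pos: [0.5343, -0.1061, 0.1952]
eef_rot: [2.265, 2.156, -0.012]
ft_force: [-2.4, -12.5, 1.5]
grip_width: 0.178
t=45.22 [ 0.5343 -0.1061  0.1952] head 87.17 zax [ 0.005 -0.016 -1.   ] F [ -2.4 -12.5   1.5] grip 0.178
```

```bash
python3 -m handwheel '[{"translation":[0.002,0,0],"turn":[0,0,0]},{"translation":[0.002,0,0],"turn":[0,0,0]},{"translation":[0.001,0,0],"turn":[0,0,0]},{"translation":[0,0,0],"turn":[0,0,0]},{"translation":[0,0,0],"turn":[0,0,0]}]' && python3 -c "
from h import *
st()" && python3 -m handwheel '[{"translation":[0,0,0],"turn":[0,0,0]},{"translation":[0,0,0],"turn":[0,0,0]},{"translation":[0,0,0],"turn":[0,0,0]},{"translation":[0,0,0],"turn":[0,0,0]},{"translation":[0,0,0],"turn":[0,0,0]}]' 60 && python3 -m handwheel '[{"translation":[-0.004,0,-0.02],"turn":[0,0.002,0]},{"translation":[-0.004,0,-0.025],"turn":[0,0.002,0]},{"translation":[-0.004,0,-0.03],"turn":[0,0.002,0]},{"translation":[-0.004,0,-0.03],"turn":[0,0.002,0]},{"translation":[-0.004,0,-0.03],"turn":[0,0.002,0]}]' && python3 -m handwheel '[{"translation":[-0.02,0,-0.03],"turn":[0,0.002,0]},{"translation":[-0.02,0,-0.03],"turn":[0,0.002,0]},{"translation":[-0.02,0,-0.01],"turn":[0,0.002,0]},{"translation":[-0.01,0,0],"turn":[0,0,0]},{"translation":[0,0,0],"turn":[0,0,0]}]' && python3 - <<'E'
from h import *
st(); W=cam('wrist'); save('wrist50',W[0]);S=cam('side');save('side50',S[0])
im=cv2.imread('pics/side50.png'); cv2.imwrite('pics/side50z.png',cv2.resize(im[160:360,200:450],None,fx=3.2,fy=3,interpolation=cv2.INTER_CUBIC)[:600])
im=cv2.imread('pics/wrist50.png'); cv2.imwrite('pics/w50z.png',cv2.resize(im[0:130,160:450],None,fx=2.75,fy=4,interpolation=cv2.INTER_CUBIC))
E
```

```text
clock: 45.63
tcp_pos: [0.5345, -0.104, 0.1964]
eef_rot: [2.262, 2.148, -0.027]
ft_force: [0.0, -3.7, 1.2]
grip_width: 0.173
t=45.63 [ 0.5345 -0.104   0.1964] head 87.04 zax [ 0.003 -0.028 -1.   ] F [ 0.  -3.7  1.2] grip 0.173
clock: 46.05
tcp_pos: [0.5335, -0.1012, 0.1954]
eef_rot: [2.264, 2.156, -0.021]
ft_force: [0.0, 0.7, -0.1]
grip_width: 0.6
clock: 46.47
tcp_pos: [0.5277, -0.1164, 0.3256]
eef_rot: [-2.262, -2.16, 0.022]
ft_force: [0.4, -0.8, -0.2]
grip_width: 0.596
clock: 46.88
tcp_pos: [0.5271, -0.1883, 0.4068]
eef_rot: [-2.264, -2.168, 0.004]
ft_force: [0.4, -0.6, 0.1]
grip_width: 0.6
t=46.88 [ 0.5271 -0.1883  0.4068] head 87.54 zax [-0.007  0.003 -1.   ] F [ 0.4 -0.6  0.1] grip 0.6
```

View pics/w50z.png

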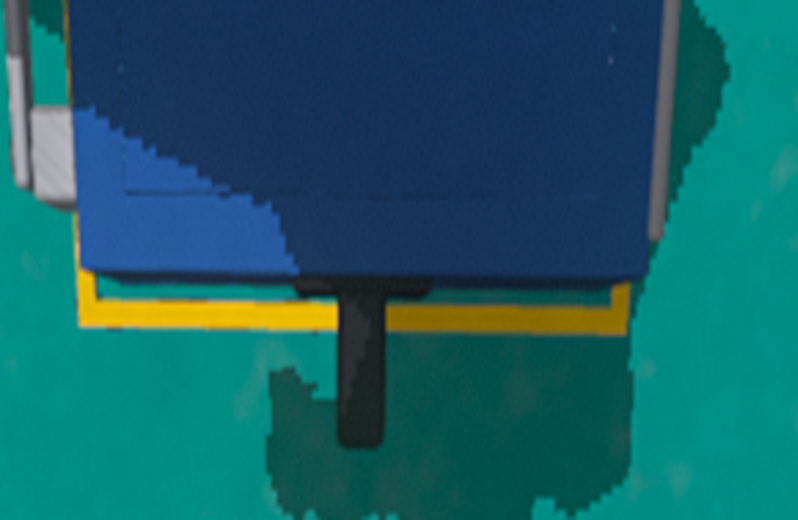

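View pics/side50z.png

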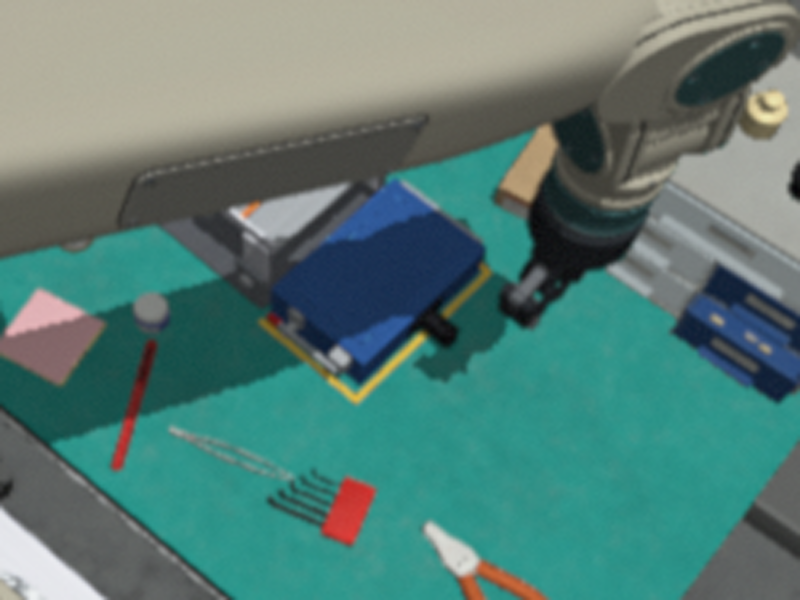

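```bash
python3 - <<'E'
from h import *
C=cam('scene');save('scene50',C[0])
im=cv2.imread('pics/scene50.png'); cv2.imwrite('pics/scene50z.png',cv2.resize(im[180:270,230:350],None,fx=6.6,fy=6.6,interpolation=cv2.INTER_CUBIC))
def f(x,y): return 230+x/6.6-.42,180+y/6.6-.42
S=cam('side')
E
```

```text
(no output)
```

View pics/scene50z.png

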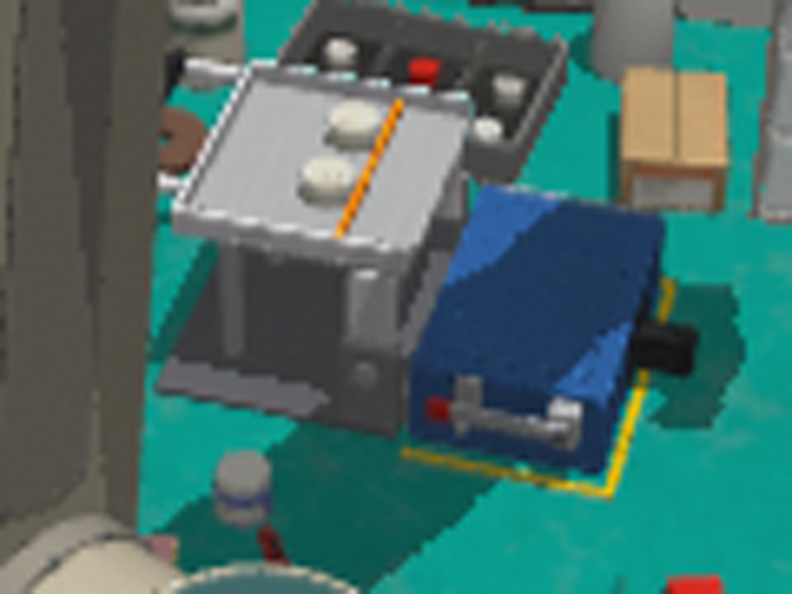

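```bash
python3 - <<'E'
from h import *
W=cam('wrist'); save('wrist51',W[0]); a=cv2.imread('pics/wrist50.png').astype(int); b=cv2.imread('pics/wrist51.png').astype(int); print(np.abs(a-b)[:130].mean())
st(); print(workorder.sign_off())
E
```

```text
10.884294871794872
t=47.13 [ 0.5263 -0.1858  0.4042] head 87.71 zax [-0.012  0.006 -1.   ] F [-1.   0.3 -0.7] grip 0.601
the job is handed in; nothing more can be done
None
```

The batch is packed and handed in at about 47 s; sign-off gave no verdict.

**What I did**
- I slid the tin by its tab into the bay against the stop bar.
- I set the three specimens on the bench (red, blue, cream) in the tray's front row. I saw no black one in any view.
- I raised the handle to about 0.5 rad. All three discs slid into the tin, both reserves stayed behind the lip, and I lowered the tray level.
- I then shut the lid and swung the hasp down.

**What went wrong**
- On the first hasp push the finger slipped off the hasp's end, so I had to push it again.
- Afterwards the tin stood about 0.1 rad askew and 8–10 mm off. I can't tell whether that slip or the announced knock moved it. I gripped the tab again, slid the tin back against the bar until it met about 12 N, and released it.

**Last checks**
- **Tin:** its front edge is parallel to the yellow outline, with about the same gap as after the first placing. The sideways position I judged only by eye, as roughly centred.
- **Lid:** shut; pressing it met about 23 N.
- **Hasp:** level over the catch in the scene view. The last extra press on it met only about 1 N, after 5 N on the push before.
- **Tray and surroundings:** the tray is level with both reserves on it. The paste jar stands where it was; the amber jar was out of the last views but stood in place in the last one that showed it. The gripper was clear of everything.
- **Inconclusive:** a final comparison of two wrist pictures showed a difference, but the arm was still settling. It therefore neither confirms nor rules out a late movement of the tin.

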